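Start a batch of yoghurt in the countertop fermenter

TASK

Start a batch of yoghurt: stand every yoghurt pot from the worktop upright in a bay of its own in the fermenter, lower the clear cover until it is fully shut, then take the temperature probe from its socket on the controller and push it down into the port on the cover until its collar sits on the port. Fold the controller's display up to about 100 degrees from folded flat (a little past upright) and, when all that is done, press the green start button that lay under it fully down and let go. Do not disturb the egg timer or the honey jar.

Things in the scene. Friction and masses are not known exactly. Their poses are not given: they have to be found in the camera images.
- fermenter: low square light-grey fermenter tub, 144 x 144 mm, fixed to the worktop, rim 42 mm above it, walls 13 mm thick. Origin: centre of its underside at worktop level; x points to the hinge side, which is the left side as the robot sees it; z up. Four bays 49 x 49 mm, open at the top, are parted by a cross-shaped rib 20 mm wide and 24 mm above the bay floor
- bay1 (a point): centre of the floor of bay 1 of the fermenter, 12 mm above the worktop. Bay centres are 68 mm apart; axes as the fermenter's. A pot 42 mm wide has about 3 mm to spare on each side
- bay2 (a point): centre of the floor of bay 2 of the fermenter, 12 mm above the worktop. Bay centres are 68 mm apart; axes as the fermenter's. A pot 42 mm wide has about 3 mm to spare on each side
- bay3 (a point): centre of the floor of bay 3 of the fermenter, 12 mm above the worktop. Bay centres are 68 mm apart; axes as the fermenter's. A pot 42 mm wide has about 3 mm to spare on each side
- bay4 (a point): centre of the floor of bay 4 of the fermenter, 12 mm above the worktop. Bay centres are 68 mm apart; axes as the fermenter's. A pot 42 mm wide has about 3 mm to spare on each side
- pot1_mid (a point): yoghurt pot 1: small clear glass pot of white yoghurt with a white screw lid, upright cylinder 42 mm in diameter and 58 mm high, with a thick heavy base, about 0.13 kg. This point is its centre, 29 mm above its underside; z is up along the pot. All pots are alike; two to four of the four are present
- pot2_mid (a point): yoghurt pot 2: small clear glass pot of white yoghurt with a white screw lid, upright cylinder 42 mm in diameter and 58 mm high, with a thick heavy base, about 0.13 kg. This point is its centre, 29 mm above its underside; z is up along the pot. All pots are alike; two to four of the four are present
- pot3_mid (a point): yoghurt pot 3: small clear glass pot of white yoghurt with a white screw lid, upright cylinder 42 mm in diameter and 58 mm high, with a thick heavy base, about 0.13 kg. This point is its centre, 29 mm above its underside; z is up along the pot. All pots are alike; two to four of the four are present
- pot4_mid (a point): yoghurt pot 4: small clear glass pot of white yoghurt with a white screw lid, upright cylinder 42 mm in diameter and 58 mm high, with a thick heavy base, about 0.13 kg. This point is its centre, 29 mm above its underside; z is up along the pot. All pots are alike; two to four of the four are present
- cover (a joint): angle of the fermenter's clear hinged cover, rad: 0 shut flat on the rim, grows as it opens, stop at 2.1; starts between 1.78 and 1.9, a little past upright, leaning to the left. Stiff hinge: it stays where it is left; about 3 N at the pull moves it. The hinge line is along the fermenter's y axis. The cover is a shallow dome, 140 mm square, 45 mm deep
- cover_hinge (a point): middle of the hinge line of the cover, 12 mm outside its hinge-side wall, 42 mm above the worktop; axes turn with the cover (x from the pull towards the hinge when shut, y along the hinge line, z up when shut)
- cover_pull (a point): grip point on the teal finger pull of the cover: a flat tongue 18 mm wide (along the hinge line), 10 mm thick, that stands out 35 mm from the cover's free edge; this point is 25 mm out from that edge, 179 mm from the hinge line and, shut, 6 mm above its level. Gripped by its two sides (across its width) it can turn between the pads as the cover swings. Axes turn with the cover as those of cover_hinge
- port (a point): probe port: dark square boss 30 x 30 mm in the middle of the cover with a round hole 9 mm wide, right through, with a 2 mm chamfer and a teal ring; this point is the centre of the mouth, 94 mm above the worktop when the cover is shut; z points out of the hole (up when shut)
- probe_grip (a point): centre of the dark ribbed grip of the temperature probe: upright cylinder 12 mm in diameter, 36 mm long (18 mm above and below this point). Wireless, 30 g. It starts parked upright in the socket of the controller, and lifts straight out by 45 mm. z points up along the probe, away from its tip
- probe_collar (a point): underside of the probe's collar (a steel disc 16 mm wide, 3 mm thick), 21 mm below probe_grip on the probe's axis. Below it is the steel stem, 6 mm in diameter and 42 mm long, with a pointed end. Fully home in the port, this point coincides with the port's mouth
- controller: grey controller console with a black display, 95 mm deep (x) x 125 mm wide (y) x 52 mm high, fixed to the worktop. Origin: centre of its underside; x points backwards, z up. The display covers its left part; the probe's socket is on its right part, 24 mm in front of the middle. Behind it, to the right, stands a toaster 190 mm high, its nearest corner about 0.64 m ahead of the robot and 0.27 m to its right; a wall cupboard hangs 0.48 m above the worktop from about 0.64 m ahead
- display (a joint): angle of the controller's display, rad: 0 folded flat over the console, grows as it is raised, stop at 2.4; starts between 0 and 0.1. Wanted: 1.745 (100 degrees). Stiff hinge along the controller's y axis: it stays where it is left; about 3 N at the pull moves it
- display_hinge (a point): middle of the hinge line of the display, at the back of the console, 63 mm above the worktop; axes turn with the display (x backwards when folded, y along the hinge line)
- display_pull (a point): grip point on the teal finger pull of the display: a flat tongue 18 mm wide (along the hinge line), 10 mm thick, that stands out 35 mm from the display's free edge and past the console's front; this point is 24 mm out from that edge, 114 mm from the hinge line. Gripped by its two sides it can turn between the pads. The display panel is 90 mm wide and 9 mm thick
- start_button (a joint): travel of the green start button, m: 0 out, 0.004 fully down; springs back; about 4 N holds it down
- start_top (a point): centre of the top of the green start button, 24 mm in diameter, on the console under the folded display; it is pressed straight down; top 57 mm above the worktop
- egg_timer: orange and white egg timer, 58 mm wide and high, bystander; origin at the centre of its underside
- honey_jar: jar with a red lid, 70 mm wide, 101 mm high, bystander; origin at the centre of its underside
There are look-alikes about, which are no part of the job. Leave any purple or turquoise look-alike of the part that bears pot3_mid alone.

How it is judged:
By the outcome, as a careful person would: the job done as asked, in the order asked, and still so for the second after the job is handed in, with the robot touching nothing.
Of pot1, pot2, pot3, pot4 only 2 to 4 are there at a start; the rules pass over those that are not, and their reading is None.
At some moment in a run one of pot1, pot2, pot3, pot4 may be knocked a few centimetres aside while the robot is not near it.
It also fails if it takes over 210 s, if anything falls off the work surface, if the arm or the gripper's body presses on something with over 40 N, if the wrist force passes 120 N, or if a joint passes its speed limit or range.

ROBOT

A 6-joint arm with a two-finger parallel gripper is mounted at the origin on a cart in front of the work surface, level with it; the furniture and walls round the work are solid. World frame = base frame: x ahead of the robot, y to its left, z up, the work surface at z = 0. Lengths are in m, angles in rad, forces in N, time in s.
With the tool pointing down it reaches from about 0.35 to 0.975 m from the base axis. Payload 7.1 kg.
Tool frame: the origin (TCP) lies at the very end of the fingers, on their centre line; the grasp point (between the pads) lies 19 mm behind it; z points along the fingers, x is the direction in which the jaws open and shut, and the axes are right-handed (so a half turn about z gives the same grasp; the last joint's range is limited). The gripper opens to 88 mm and grips with 3 to 60 N. Pads are 20 mm wide; open, the fingers measure 115 mm over their backs; the gripper's body (75 mm by 178 mm) begins 61 mm behind the grasp point.
Start: joints at [-0.019, 0.423, 1.63, -0, 1.089, -0.019], TCP at [0.625, 0, 0.223] pointing down, gripper open.
Joint ranges: [-3, 3], [-0.9, 2.11], [0.09, 2.58], [-1.31, 4.45], [0.11, 2.69], [-2.54, 2.54]. Speed limits (rad/s): [2.39, 2.39, 3.01, 3.14, 3.14, 3.14].

INTERFACE

Orientations are given as [roll, pitch, yaw] about the fixed x, y, z axes, in that order (R = Rz(yaw) Ry(pitch) Rx(roll)).
In Python, from plant import * gives the robot as it stands.
- The arm moves only by the tool step_arm, never from a script. Its argument "plan" is a list of rows, each a list of 5 numbers: the opening, from 0 (shut) to 1 (fully open), then the shift along the tool's x, y, z each as a share of 0.075 m, from -1 to 1, then the turn about the tool's z as a share of 2 rad, from -1 to 1. A call has 1 to 5 rows; each row shifts and turns the commanded pose from where the row before left it, along the tool's axes as they then stand; what a row does not reach is not made up. A row lasts 1/12 s, in which the tool goes at most 41.7 mm and 7.16 degrees, less where a joint would pass 70% of its speed; a pose out of reach is approached as far as the arm can. A call with a number of a shift or a turn outside -1 to 1 is refused whole. A call with a gripper value outside its range is refused whole. The fingers move at their own pace and stop on an object; the grip force is fixed at half the most. Time passes only in rows, so rows that do not move let the fingers close. It gives the time, the measured TCP pose, the force and the opening at its end, in the units of the state.
- observe(): the state, without advancing time (a new reading comes with each control period).
- grab_frame(name): name is "scene" or "side" or "wrist"; returns the picture (384x512x3 uint8, blue, green, red); there is no depth.
- camera_model(name): a dict with "camera_matrix" (3x3 intrinsics, pixels), "view" (4x4, takes a point from world to camera coordinates); the wrist camera has in their place "T_tool_cam" (4x4, takes a point from camera to tool coordinates, whose origin is the TCP and whose axes are the tool frame's). Camera axes: x right, y down, z forward; pixel columns grow to the right and rows downward; lengths in m; the calibration is good to about 2 mm. The wrist camera is an equidistant fisheye: a pixel r from the principal point sees the ray r / f radians off the axis. A picture is of the moment at which its call begins: read the wrist's pose just before it. camera_model takes no time and is no camera call.
- sign_off(): hands the job in, once; it reports no verdict.
Trained networks look in the newest picture that a camera, given by its name, has taken for a name from the list of things; names that differ only in an ending like _2 or _b are one class to them, and where a whole thing is asked for, a point or a joint stands for the part that bears it (a point fixed in the world has none). Each returns a list of dicts, best first, with "score" (0 to 1); they miss things now and then, are a little off and sometimes report something else, mostly with a low value. They report only what shows in the picture. A call takes as long as a camera call. They do not tell look-alikes from the thing itself.
- regions_of(thing, camera): "pixels" (384x512 bool, what is visible of it) and "extent" ([left, top, right, bottom] in pixels, round what is visible of it).
- spot_point(thing, camera): "point" ([column, row] in pixels: a listed point, or the origin of a listed thing).
The state is a dict: "t": time; "q": joint angles; "qd": joint speeds; "effort": joint torques, N m; "tool_pos": TCP position; "orientation": TCP orientation; "force": force on the tool from outside, world axes, zero at the start; "torque": the same for the moment, N m; "grip_width": finger opening in m.
Only numpy, scipy, OpenCV 4.12 (cv2) and the standard library are available. Lean on these libraries where they do the work, as an engineer would, in place of code of your own. Each camera call takes 0.05 s, during which the arm holds its last target.

## Working session

There is one attempt and no reset: what is moved stays moved. The work goes in short steps, Python scripts to look and compute and a tool call to move; the robot and the scene stay as the last step left them, time stands still between calls to the robot, and variables do not carry over. Pictures are saved under pics/ and viewed, and the job is handed in when it is done.

Besides the shell and the picture viewer there is one more tool, called after "Emit:" as a command line: name --pt "numbers of a row" for each row, then --argument value for the rest. step_arm: Moves the arm, as the interface text tells. Shift numbers are shares of 0.075 m and turn numbers shares of 2 rad, none past 1 either way. Its arguments: {"type":"object","properties":{"plan":{"type":"array"}},"required":["plan"]}

```bash
ls -la; mkdir -p pics
python3 - <<'E'
from plant import *
import cv2,numpy as np
print(observe())
for n in ["scene","side","wrist"]:
    cv2.imwrite(f"pics/{n}0.png",grab_frame(n)); print(n,camera_model(n))
E
```

```text
total 12
drwxr-xr-x  3 agent agent 4096 Dec  6 21:17 .
drwxr-xr-x 23 root  root  4096 Dec  6 21:17 ..
drwxr-xr-x  2 agent agent 4096 Dec  6 21:17 pics
{'t': 0.0, 'q': array([-1.90182983e-02,  4.23838262e-01,  1.63067972e+00,  9.65108789e-06,
        1.08857309e+00, -1.89980996e-02]), 'qd': array([ 1.04328155e-03, -7.71616054e-04,  1.08574148e-03, -4.11510699e-05,
        1.12214475e-03, -1.29553013e-03]), 'effort': array([ 1.28069914e-03, -5.44622147e+01, -2.73670936e+01,  6.42951974e-02,
        2.27214623e-02, -1.51321510e-04]), 'tool_pos': array([6.24455216e-01, 2.72928932e-05, 2.21907336e-01]), 'orientation': array([-3.14155565e+00,  1.49798851e-03, -2.46531216e-05]), 'force': array([-0.13341829,  0.52714013, -0.20907682]), 'torque': array([ 0.00075318, -0.02857182, -0.00084922]), 'grip_width': 0.08780764920489284}
scene {'camera_matrix': array([[374.03586336,   0.        , 255.36700629],
       [  0.        , 374.03586336, 193.95284677],
       [  0.        ,   0.        ,   1.        ]]), 'view': array([[ 0.55305873, -0.83285193,  0.0219932 , -0.45538978],
       [-0.46596611, 
[... 430 characters left out ...]
,  0.63719564, -0.76310692,  0.21869773],
       [ 0.1528069 , -0.74783655, -0.6460577 ,  0.94962366],
       [ 0.        ,  0.        ,  0.        ,  1.        ]])}
wrist {'camera_matrix': array([[297.31863964,   0.        , 260.7522856 ],
       [  0.        , 297.31863964, 191.55509371],
       [  0.        ,   0.        ,   1.        ]]), 'T_tool_cam': array([[ 9.99998536e-01,  2.88287452e-06,  1.71128827e-03,
         2.02343728e-04],
       [-4.84028969e-04,  9.59640934e-01,  2.81227741e-01,
        -7.65797936e-02],
       [-1.64141153e-03, -2.81228158e-01,  9.59639531e-01,
        -1.62952768e-01],
       [ 0.00000000e+00,  0.00000000e+00,  0.00000000e+00,
         1.00000000e+00]])}
```

View pics/scene0.png

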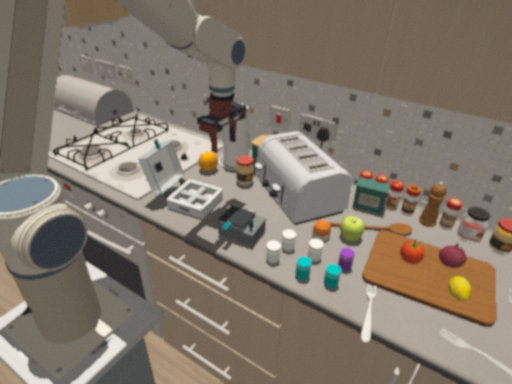

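View pics/side0.png

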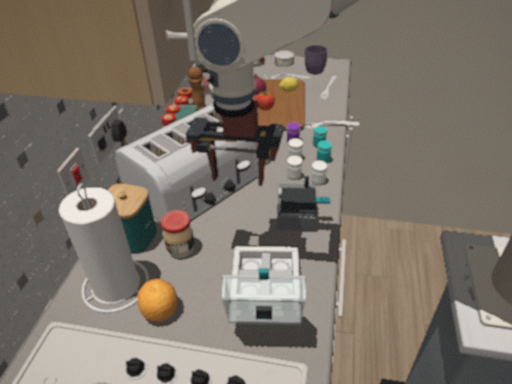

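View pics/wrist0.png

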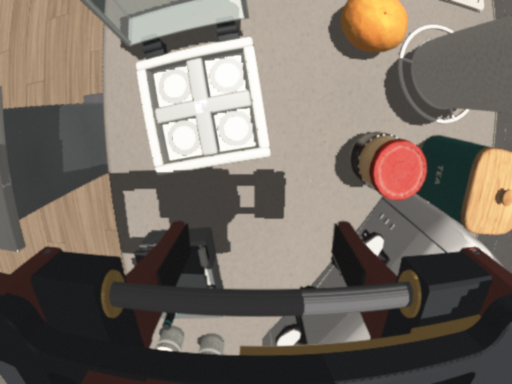

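The scene picture shows three white pots at about (288,240), (273,252) and (316,250). The look-alikes are purple at (346,260) and turquoise at (304,268) and (333,276). Next I'll measure these.

```bash
cat > h.py <<'E'
from plant import *
import cv2,numpy as np
from scipy.spatial.transform import Rotation as R
def toolT():
    s=observe(); T=np.eye(4); T[:3,:3]=R.from_euler('xyz',s['orientation']).as_matrix(); T[:3,3]=s['tool_pos']; return T
def ray(cam,px,T=None):
    m=camera_model(cam);K=m['camera_matrix']
    u=(px[0]-K[0,2])/K[0,0];v=(px[1]-K[1,2])/K[1,1]
    if cam=='wrist':
        r=np.hypot(u,v);d=np.array([u/r*np.sin(r),v/r*np.sin(r),np.cos(r)]) if r>1e-9 else np.array([0,0,1.])
        W=(toolT() if T is None else T)@m['T_tool_cam']
    else:
        d=np.array([u,v,1.]);d/=np.linalg.norm(d);W=np.linalg.inv(m['view'])
    return W[:3,3],W[:3,:3]@d
def at_z(cam,px,z,T=None):
    o,d=ray(cam,px,T);return o+d*(z-o[2])/d[2]
def proj(cam,p,T=None):
    m=camera_model(cam);K=m['camera_matrix'];p=np.r_[p,1]
    if cam=='wrist':
        c=np.linalg.inv((toolT() if T is None else T)@m['T_tool_cam'])@p
        th=np.arctan2(np.hypot(c[0],c[1]),c[2]);ph=np.arctan2(c[1],c[0]);return np.array([K[0,2]+K[0,0]*th*np.cos(ph),K[1,2]+K[1,1]*th*np.sin(ph)])
    c=m['view']@p;return K[:2,:2]@(c[:2]/c[2])+K[:2,2]
def tri(obs):
    A=np.zeros((3,3));b=np.zeros(3)
    L=[ray(*o) for o in obs]
    for o,d in L:
        P=np.eye(3)-np.outer(d,d);A+=P;b+=P@o
    x=np.linalg.solve(A,b);return x,[float(np.linalg.norm((np.eye(3)-np.outer(d,d))@(x-o))) for o,d in L]
def snap(cam,name,box=None,scale=1):
    f=grab_frame(cam)
    g=f if box is None else f[box[1]:box[3],box[0]:box[2]]
    g=cv2.resize(g,None,fx=scale,fy=scale,interpolation=cv2.INTER_CUBIC) if scale!=1 else g
    cv2.imwrite('pics/'+name,g);return f
E
python3 - <<'E'
from h import *
np.set_printoptions(precision=4,suppress=True)
snap("side","side1.png",(220,100,380,340),2.4);snap("scene","scene1.png",(130,130,390,300),3);grab_frame("wrist")
Z={'pot1_mid':.029,'probe_grip':.08,'start_top':.057,'bay1':.012,'bay3':.012,'egg_timer':0,'honey_jar':0,'controller':0,'fermenter':0,'display_pull':.065,'display_hinge':.063,'cover_hinge':.042,'cover_pull':.2,'port':.15}
for n,z in Z.items():
    for c in ['scene','side','wrist']:
        for d in spot_point(n,c)[:7]:
            if d['score']>.25: print(n,c,round(d['score'],2),np.round(d['point'],1),at_z(c,d['point'],z))
print(observe()['t'])
E
```

```text
pot1_mid scene 0.56 [271.  254.1] [ 0.4576 -0.2972  0.029 ]
pot1_mid side 0.8 [317.2 175.8] [ 0.472  -0.2851  0.029 ]
pot1_mid side 0.58 [263.4 270.1] [0.5608 0.0677 0.029 ]
pot1_mid wrist 0.64 [169.4 342.7] [ 0.4697 -0.2971  0.029 ]
probe_grip scene 0.54 [249.7 225.5] [ 0.4788 -0.2063  0.08  ]
probe_grip side 0.59 [307.1 179.9] [ 0.4943 -0.1994  0.08  ]
probe_grip wrist 0.48 [167.3 320.9] [ 0.4966 -0.1993  0.08  ]
bay1 scene 0.75 [193.5 194.7] [0.574  0.1062 0.012 ]
bay1 scene 0.69 [206.8 195.3] [0.5991 0.0643 0.012 ]
bay1 scene 0.69 [199.  205.7] [0.5343 0.0459 0.012 ]
bay1 scene 0.35 [321.4 238.3] [ 0.6254 -0.3825  0.012 ]
bay1 side 0.94 [278.7 271.3] [0.5289 0.0514 0.012 ]
bay1 side 0.8 [250.5 263. ] [0.596  0.0388 0.012 ]
bay1 wrist 0.82 [182.2 136.6] [0.5249 0.0406 0.012 ]
bay1 wrist 0.78 [227.7  78.9] [0.5849 0.1123 0.012 ]
bay1 wrist 0.71 [174.9  86.5] [0.517  0.1058 0.012 ]
bay1 wrist 0.65 [231.8 128. ] [0.5895 0.0501 0.012 ]
bay3 scene 0.75 [193.5 194.7] [0.574  0.1062 0.012 ]
bay3 scene 0.69 [206.8 195.3] [0.5991 0.0643 0.012 ]
bay3 scene 0.69 [199.  205.7] [0.5343 0.0459 
[... 1462 characters left out ...]
3 ]
display_hinge wrist 0.67 [204.3 275.2] [ 0.5532 -0.13    0.063 ]
cover_hinge scene 0.84 [177.5 188.8] [0.5377 0.1471 0.042 ]
cover_hinge scene 0.63 [182.4 200.3] [0.4955 0.0847 0.042 ]
cover_hinge wrist 0.77 [187.5  42.3] [0.541  0.1558 0.042 ]
cover_pull scene 0.81 [157.8 140.4] [0.5569 0.2375 0.2   ]
cover_pull side 0.59 [261.9 270.6] [0.5374 0.2064 0.2   ]
cover_pull side 0.48 [317.3 175.7] [ 0.4661 -0.069   0.2   ]
port scene 0.56 [242.6 230.4] [ 0.3808 -0.2491  0.15  ]
port scene 0.55 [157.6 168.8] [0.4756 0.1641 0.15  ]
port side 0.79 [260.3 317.8] [0.5299 0.2656 0.15  ]
port wrist 0.72 [171.9 341.6] [ 0.5259 -0.1681  0.15  ]
port wrist 0.57 [371.  153.6] [0.718  0.0407 0.15  ]
2.4
```

View pics/side1.png

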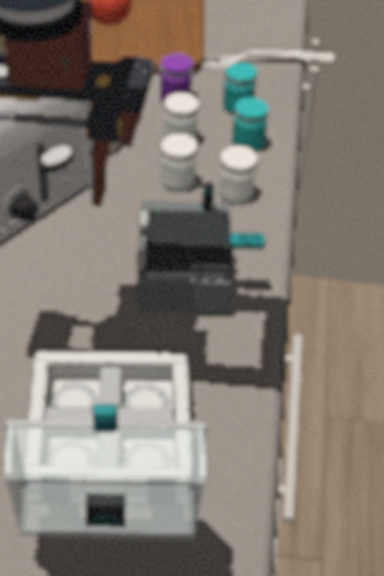

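View pics/scene1.png

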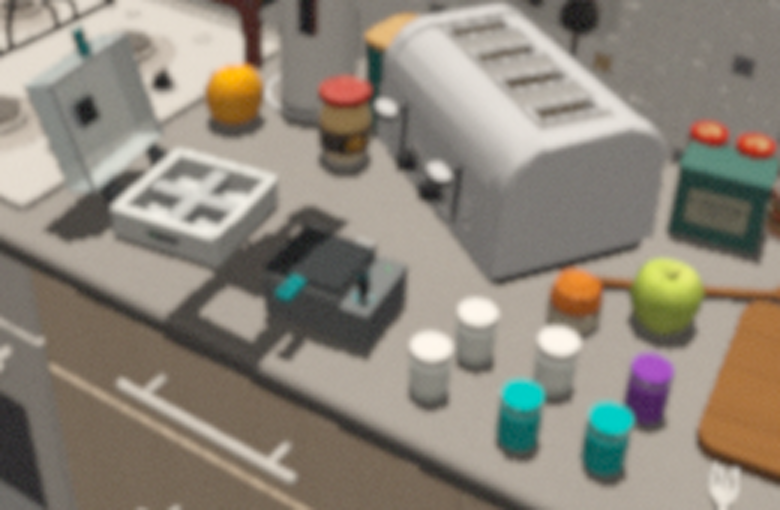

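Run:
```python
from h import *
np.set_printoptions(precision=4,suppress=True)
P={'A':((273.3,252.7),(319,171.7)),'B':((289,240.7),(294.6,166.7)),'C':((315.7,250.7),(295.4,149)),'probe':((130+363/3,130+287/3),(220+208/2.4,100+196/2.4)),'timer':((322,228.),(0,0))}
for k,(a,b) in P.items():
    if b[0]: print(k,tri([('scene',a),('side',b)]),at_z('scene',a,.029),at_z('side',b,.029))
for c in ['scene','side','wrist']:
    f=grab_frame(c)
    for n in ['pot1_mid','egg_timer','fermenter','controller']:
        for d in regions_of(n,c)[:6]:
            if d['score']>.2: print(c,n,round(d['score'],2),d['extent'],d['pixels'].sum())
```

```text
A (array([ 0.4672, -0.3007,  0.0305]), [0.001674095307377527, 0.0016740953073777097]) [ 0.4665 -0.2997  0.029 ] [ 0.4686 -0.3044  0.029 ]
B (array([ 0.5381, -0.3129,  0.0309]), [0.0006167894472943288, 0.0006167894472943848]) [ 0.5392 -0.3119  0.029 ] [ 0.5388 -0.316   0.029 ]
C (array([ 0.546 , -0.3998,  0.0306]), [0.001051508638299805, 0.0010515086382997998]) [ 0.5462 -0.3991  0.029 ] [ 0.5471 -0.4033  0.029 ]
probe (array([ 0.4937, -0.203 ,  0.0694]), [0.0020972776393622756, 0.002097277639362305]) [ 0.5317 -0.1761  0.029 ] [ 0.4981 -0.2546  0.029 ]
scene pot1_mid 0.58 [266.0, 240.6, 279.0, 264.8] 269
scene egg_timer 0.51 [311.0, 220.8, 328.8, 239.1] 314
scene fermenter 0.74 [138.4, 138.0, 221.9, 222.2] 3179
scene controller 0.74 [140.9, 138.8, 221.4, 214.7] 3037
scene controller 0.56 [221.1, 202.7, 266.1, 246.1] 1346
side pot1_mid 0.53 [313.3, 165.8, 326.6, 185.2] 321
side fermenter 0.68 [223.8, 246.0, 305.6, 327.2] 5797
side controller 0.81 [277.4, 182.7, 331.2, 230.8] 1804
wrist pot1_mid 0.9 [157.4, 326.2, 181.9, 351.5] 531
wrist fermenter 0.56 [79.0, 0.0, 268.1, 175.4] 20013
wrist fermenter 0.21 [134.0, 242.0, 214.1, 288.8] 1049
wrist controller 0.79 [135.5, 227.2, 224.4, 320.5] 2344
```

Emit:
step_arm --pt "1 -0.153 0.507 -0.04 0" --pt "1 -0.153 0.507 -0.04 0" --pt "1 -0.153 0.507 -0.04 0" --pt "1 -0.153 0.507 -0.04 0" --pt "1 -0.153 0.507 -0.04 0"

```text
t: 3.57
tool_pos: [0.5669, -0.1916, 0.238]
orientation: [3.141, -0.0, 0.001]
force: [0.4, -0.8, 0.9]
grip_width: 0.0877
```

Emit:
step_arm --pt "1 -0.153 0.507 -0.04 0" --pt "1 -0.153 0.507 -0.04 0" --pt "1 -0.153 0.507 -0.04 0" --pt "1 -0.153 0.507 -0.04 0" --pt "1 -0.153 0.507 -0.04 0"

```text
t: 3.98
tool_pos: [0.5094, -0.382, 0.253]
orientation: [3.141, -0.0, 0.0]
force: [0.6, -0.1, 0.7]
grip_width: 0.0879
```

Run:
```python
from h import *
np.set_printoptions(precision=4,suppress=True)
s=observe();print(s['t'],s['tool_pos'],s['orientation'])
snap('wrist','w1.png');
for n,z in [('pot1_mid',.029),('probe_grip',.08),('egg_timer',0),('controller',0)]:
        for d in spot_point(n,'wrist')[:7]:
            if d['score']>.25: print(n,round(d['score'],2),np.round(d['point'],1),at_z('wrist',d['point'],z))
```

```text
3.9833 [ 0.5094 -0.382   0.253 ] [ 3.1414 -0.0002  0.    ]
pot1_mid 0.7 [231.1 101.1] [ 0.472  -0.3014  0.029 ]
pot1_mid 0.37 [265.6   1.5] [ 0.517  -0.1664  0.029 ]
probe_grip 0.54 [249.   20.1] [ 0.4977 -0.2054  0.08  ]
egg_timer 0.87 [355.8 152.2] [ 0.6493 -0.3666  0.    ]
egg_timer 0.69 [289.6 175.2] [ 0.5521 -0.4017  0.    ]
controller 0.55 [262.2   0. ] [ 0.5129 -0.1471  0.    ]
```

View pics/w1.png

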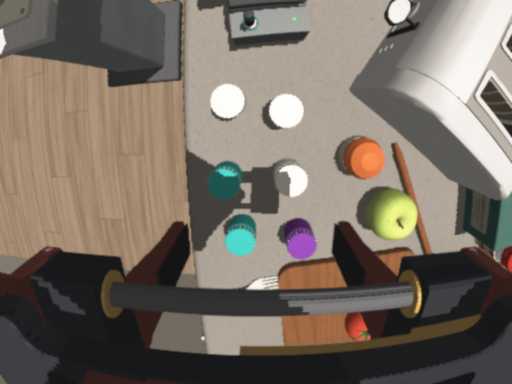

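Run:
```python
from h import *
np.set_printoptions(precision=4,suppress=True)
for k,p in dict(A=(227.5,100.5),B=(286,110.5),C=(291,180),T1=(225,180),T2=(240,236),Pu=(300,238),timer=(365,158),probe_top=(250,17)).items(): print(k,at_z('wrist',p,.1 if 'pro' in k else .058))
f=grab_frame('wrist'); cv2.imwrite('pics/w1c.png',cv2.resize(f[70:210,190:330],None,fx=4,fy=4,interpolation=cv2.INTER_CUBIC))
```

```text
A [ 0.4713 -0.2952  0.058 ]
B [ 0.5409 -0.3074  0.058 ]
C [ 0.5484 -0.393   0.058 ]
T1 [ 0.4663 -0.3929  0.058 ]
T2 [ 0.4833 -0.4691  0.058 ]
Pu [ 0.563  -0.4724  0.058 ]
timer [ 0.6431 -0.3636  0.058 ]
probe_top [ 0.4995 -0.2049  0.1   ]
```

View pics/w1c.png

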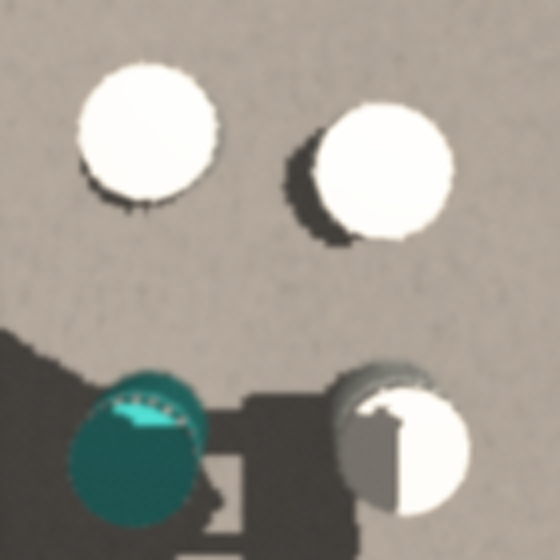

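Emit:
step_arm --pt "1 0 0 0 0.058" --pt "1 0 0 0 0.058" --pt "1 0 0 0 0.058" --pt "1 0 0 0 0.058" --pt "1 0 0 0 0.058"

```text
t: 4.7
tool_pos: [0.511, -0.3783, 0.2526]
orientation: [-3.141, 0.001, -0.583]
force: [0.4, -0.6, 0.2]
grip_width: 0.0877
```

Emit:
step_arm --pt "1 0 0 0 0.058" --pt "1 0 0 0 0.058" --pt "1 0 0 0 0.058" --pt "1 0 0 0 0.058" --pt "1 0 0 0 0"

```text
t: 5.12
tool_pos: [0.5109, -0.3784, 0.2526]
orientation: [-3.142, 0.0, -1.046]
force: [0.4, 1.0, -0.3]
grip_width: 0.0877
```

```bash
cat >> h.py <<'E'
def go(x,y,z,yaw=None):
    """prints tool-axis shares: turn first, then translate"""
    T=toolT(); cur=R.from_matrix(T[:3,:3]).as_euler('xyz')[2]
    if yaw is None: yaw=cur
    dy=(yaw-cur+np.pi)%(2*np.pi)-np.pi
    Rn=R.from_euler('z',dy).as_matrix()@T[:3,:3]
    d=np.array([x,y,z])-T[:3,3]; L=Rn.T@d/.075
    s=observe()
    print('t',round(s['t'],2),'pos',np.round(s['tool_pos'],4),'yaw',round(np.degrees(cur),2),'q',np.round(s['q'],2),'w',round(s['grip_width'],4),'F',np.round(s['force'],1))
    print('turn tot %.4f rows>=%d ; shift tot'%(-dy/2,np.ceil(abs(dy)/.1249)),np.round(L,4),'rows>=%d'%np.ceil(np.linalg.norm(d)/.0417))
E
python3 - <<'E'
from h import *
go(.539,-.311,.12,np.radians(-60))
snap('wrist','w2.png')
E
```

```text
t 5.12 pos [ 0.5109 -0.3784  0.2526] yaw -59.92 q [-0.66  0.41  1.58  0.    1.15  0.39] w 0.0877 F [ 0.4  1.  -0.3]
turn tot 0.0007 rows>=1 ; shift tot [-0.5907 -0.7734  1.7682] rows>=4
```

View pics/w2.png

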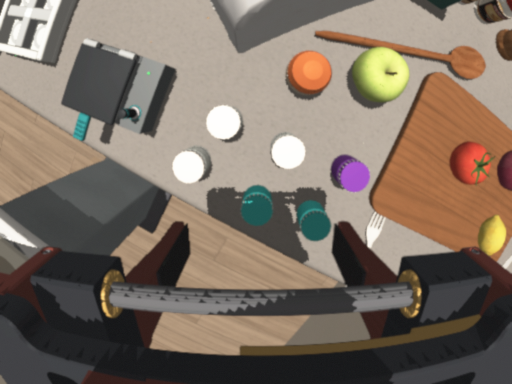

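Run:
```python
from h import *
np.set_printoptions(precision=4,suppress=True)
f=grab_frame('wrist')
# white lids: threshold, blobs
m=(f.min(2)>215).astype(np.uint8); n,l,st,c=cv2.connectedComponentsWithStats(m)
for i in range(1,n):
    if 300<st[i,4]<2500 and 250>c[i][1]: print(c[i],st[i],at_z('wrist',c[i],.058))
```

```text
[30.971  26.6959] [   0    0   61   58 1552] [0.5344 0.0314 0.058 ]
[222.8834 121.2423] [207 105  33  33 875] [ 0.5404 -0.3098  0.058 ]
[288.0423 151.8073] [272 136  33  33 851] [ 0.548  -0.3965  0.058 ]
[187.4302 166.0965] [172 151  31  31 767] [ 0.4699 -0.2977  0.058 ]
[ 11.0774 232.6097] [  0 218  33  27 310] [ 0.1978 -0.0507  0.058 ]
```

Emit:
step_arm --pt "1 -0.118 -0.158 0.4 0" --pt "1 -0.118 -0.158 0.4 0" --pt "1 -0.118 -0.158 0.4 0" --pt "1 -0.118 -0.158 0.4 0" --pt "1 -0.118 -0.158 0.4 0"

```text
t: 5.63
tool_pos: [0.5396, -0.311, 0.1016]
orientation: [-3.141, -0.0, -1.04]
force: [1.0, -0.3, -0.5]
grip_width: 0.088
```

Run:
```python
from h import *
go(.540,-.3105,.033,np.radians(-60))
snap('wrist','w3.png')
```

```text
t 5.63 pos [ 0.5396 -0.311   0.1016] yaw -59.57 q [-0.54  0.57  1.71  0.    0.86  0.5 ] w 0.088 F [ 1.  -0.3 -0.5]
turn tot 0.0038 rows>=1 ; shift tot [-0.0029 -0.0074  0.9148] rows>=2
```

View pics/w3.png

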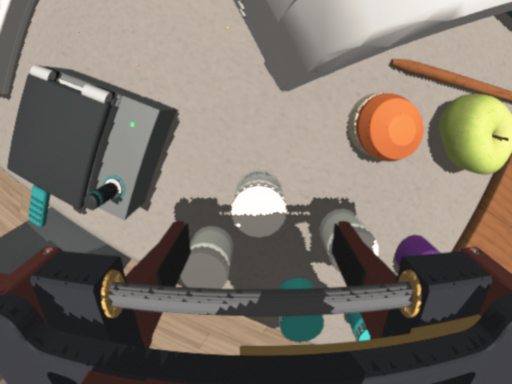

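Emit:
step_arm --pt "1 0 0 0.305 0" --pt "1 0 0 0.305 0" --pt "1 0 0 0.305 0" --pt "1 0 0 0 0" --pt "0.3 0 0 0 0"

```text
t: 6.1
tool_pos: [0.5388, -0.3118, 0.0339]
orientation: [3.141, 0.002, -1.042]
force: [0.3, 0.1, 0.1]
grip_width: 0.0841
```

Emit:
step_arm --pt "0.3 0 0 0 0" --pt "0.3 0 0 0 0" --pt "0.3 0 0 0 0" --pt "0.3 0 0 0 0" --pt "0.3 0 0 0 0"

```text
t: 6.52
tool_pos: [0.5396, -0.3125, 0.035]
orientation: [-3.141, -0.001, -1.044]
force: [-0.1, 0.3, 1.1]
grip_width: 0.0512
```

Emit:
step_arm --pt "0.3 0 0 0 0" --pt "0.3 0 0 0 0" --pt "0.3 0 0 0 0" --pt "0.3 0 0 0 0"

```text
t: 6.85
tool_pos: [0.5391, -0.312, 0.0344]
orientation: [3.141, 0.0, -1.044]
force: [-1.7, 1.5, 6.5]
grip_width: 0.0415
```

Emit:
step_arm --pt "0.3 0 0 -0.3 0" --pt "0.3 0 0 -0.4 0" --pt "0.3 0 0 -0.5 0" --pt "0.3 0 0 -0.5 0"

```text
t: 7.18
tool_pos: [0.5384, -0.3118, 0.1618]
orientation: [3.14, 0.002, -1.044]
force: [1.9, -0.2, -1.6]
grip_width: 0.0413
```

Run:
```python
from h import *
go(.540,-.3105,.18,np.radians(6))
snap('wrist','w4.png')
np.set_printoptions(precision=4,suppress=True)
```

```text
t 7.18 pos [ 0.5384 -0.3118  0.1618] yaw -59.81 q [-0.54  0.49  1.68 -0.    0.97  0.5 ] w 0.0413 F [ 1.9 -0.2 -1.6]
turn tot -0.5743 rows>=10 ; shift tot [ 0.0224 -0.0147 -0.2429] rows>=1
```

View pics/w4.png

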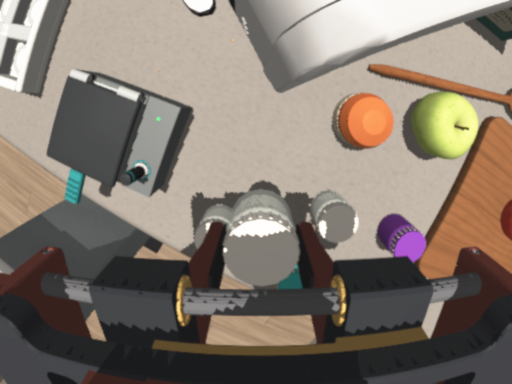

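Emit:
step_arm --pt "0.3 0 0 -0.4 -0.0574" --pt "0.3 0 0 -0.4 -0.0574" --pt "0.3 0 0 -0.3 -0.0574" --pt "0.3 0 0 0 -0.0574" --pt "0.3 0 0 0 -0.0574"

```text
t: 7.65
tool_pos: [0.54, -0.3128, 0.2458]
orientation: [3.141, -0.004, -0.464]
force: [0.0, 0.7, -1.4]
grip_width: 0.0413
```

Emit:
step_arm --pt "0.3 0 0 0 -0.0574" --pt "0.3 0 0 0 -0.0574" --pt "0.3 0 0 0 -0.0574" --pt "0.3 0 0 0 -0.0574" --pt "0.3 0 0 0 -0.0574"

```text
t: 8.07
tool_pos: [0.539, -0.3121, 0.2433]
orientation: [-3.141, 0.001, 0.11]
force: [-0.2, 0.5, -1.7]
grip_width: 0.0416
```

Run:
```python
from h import *
go(.54,-.01,.243,np.radians(6))
```

```text
t 8.07 pos [ 0.539  -0.3121  0.2433] yaw 6.29 q [-0.54  0.4   1.62 -0.    1.13 -0.65] w 0.0416 F [-0.2  0.5 -1.7]
turn tot 0.0025 rows>=1 ; shift tot [ 0.4346 -4.0051  0.0054] rows>=8
```

Emit:
step_arm --pt "0.3 0.0543 -0.5 0 0" --pt "0.3 0.0543 -0.5 0 0" --pt "0.3 0.0543 -0.5 0 0" --pt "0.3 0.0543 -0.5 0 0" --pt "0.3 0.0543 -0.5 0 0"

```text
t: 8.48
tool_pos: [0.5395, -0.1221, 0.2435]
orientation: [-3.142, 0.0, 0.103]
force: [1.2, 0.1, -1.6]
grip_width: 0.0415
```

Emit:
step_arm --pt "0.3 0.0543 -0.5 0 0" --pt "0.3 0.0543 -0.5 0 0" --pt "0.3 0.0543 -0.5 0 0" --pt "0.3 0 0 0 0" --pt "0.3 0 0 0 0"

```text
t: 8.9
tool_pos: [0.5403, -0.0087, 0.2437]
orientation: [3.141, 0.0, 0.108]
force: [-0.2, -1.0, -1.9]
grip_width: 0.0418
```

Run:
```python
from h import *
go(.54,-.01,.243,np.radians(6))
snap('wrist','w5.png',(80,0,400,260),2.5)
for d in spot_point('bay1','wrist'): print(d['score'],d['point'],at_z('wrist',d['point'],.012))
```

```text
t 8.9 pos [ 0.5403 -0.0087  0.2437] yaw 6.18 q [-0.04  0.27  1.8  -0.    1.07 -0.15] w 0.0418 F [-0.2 -1.  -1.9]
turn tot 0.0015 rows>=1 ; shift tot [-0.0056  0.0167  0.0089] rows>=1
0.79 [301.1, 122.2] [0.5884129  0.05103673 0.012     ]
0.77 [304.7, 74.7] [0.58582029 0.1149153  0.012     ]
0.73 [253.3, 76.1] [0.51921588 0.10490334 0.012     ]
0.6 [253.5, 127.1] [0.5264555  0.03739441 0.012     ]
0.47 [204.0, 331.1] [ 0.47177062 -0.31848578  0.012     ]
```

View pics/w5.png

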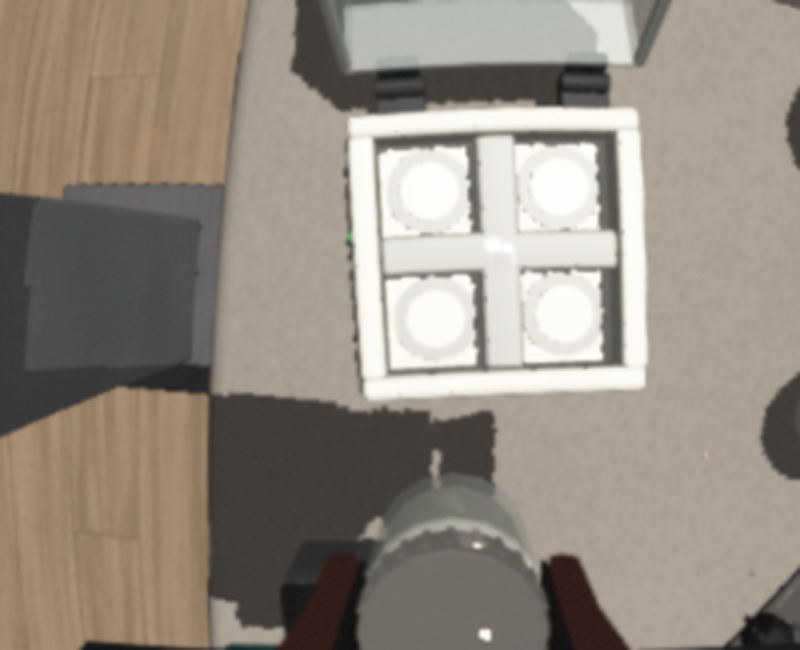

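```bash
cat > ferm.py <<'E'
from h import *
np.set_printoptions(precision=4,suppress=True)
def fit(pix,z,half,T=None):
    P=np.array([at_z('wrist',(80+a/2.5,b/2.5),z,T)[:2] for a,b in pix])
    M=np.array([[-1,1],[1,1],[1,-1],[-1,-1]])*half   # in world-ish axes: TL(-x,+y)
    c=P.mean(0);Q=P-c
    th=np.arctan2((M[:,0]*Q[:,1]-M[:,1]*Q[:,0]).sum(),(M*Q).sum())
    res=Q-M@np.array([[np.cos(th),np.sin(th)],[-np.sin(th),np.cos(th)]])
    print('centre',c,'yaw',np.degrees(th),'scale',np.linalg.norm(Q)/np.linalg.norm(M),'res',np.abs(res).max())
    return c,th
E
python3 - <<'E'
from ferm import *
T=toolT()
fit([(350,113),(638,110),(646,387),(367,398)],.042,.072)
fit([(428,190),(558,185),(563,312),(435,318)],.0125,.034)
E
```

```text
centre [0.5566 0.0769] yaw 8.517952438920075 scale 0.9811606393911566 res 0.002370631271152432
centre [0.5554 0.0765] yaw 9.067696732472145 scale 1.0009316903490315 res 0.0001743508595684548
```

Run:
```python
from h import *
go(.5944,.0484,.11,np.radians(9))
```

```text
t 9.0 pos [ 0.5404 -0.0108  0.2437] yaw 5.99 q [-0.04  0.27  1.8  -0.    1.07 -0.15] w 0.0415 F [-0.6  0.5 -2.4]
turn tot -0.0263 rows>=1 ; shift tot [ 0.8349 -0.6681  1.7827] rows>=4
```

Emit:
step_arm --pt "0.3 0 0 0 -0.0263" --pt "0.3 0.209 -0.167 0.446 0" --pt "0.3 0.209 -0.167 0.446 0" --pt "0.3 0.209 -0.167 0.446 0" --pt "0.3 0.209 -0.167 0.446 0"

```text
t: 9.42
tool_pos: [0.5956, 0.0474, 0.1089]
orientation: [3.141, -0.001, 0.154]
force: [-0.1, -0.6, -1.8]
grip_width: 0.0415
```

Emit:
step_arm --pt "0.3 0 0 0 0" --pt "0.3 0 0 0 0"

```text
t: 9.58
tool_pos: [0.5934, 0.0476, 0.1076]
orientation: [-3.141, 0.005, 0.156]
force: [-0.2, -0.3, -1.4]
grip_width: 0.0417
```

Run:
```python
from ferm import *
go(.5944,.0484,.048,np.radians(9))
snap('wrist','w6.png',(80,0,400,260),2.5)
snap('side','s6.png',(200,200,340,340),4)
print(observe()['tool_pos'])
```

```text
t 9.58 pos [0.5934 0.0476 0.1076] yaw 8.93 q [ 0.06  0.53  1.77 -0.    0.85 -0.1 ] w 0.0417 F [-0.2 -0.3 -1.4]
turn tot -0.0006 rows>=1 ; shift tot [ 0.0192 -0.0078  0.7949] rows>=2
[0.595  0.0474 0.1111]
```

View pics/w6.png

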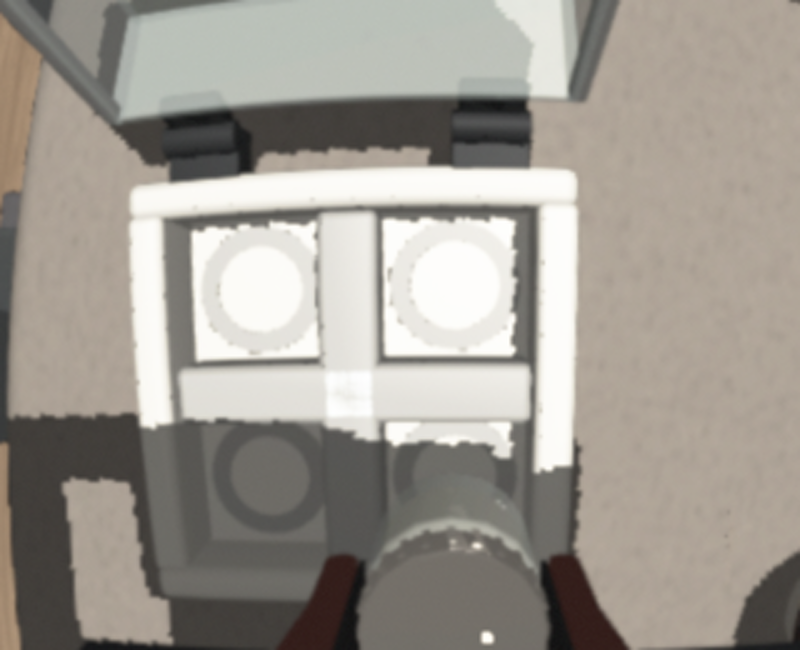

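View pics/s6.png

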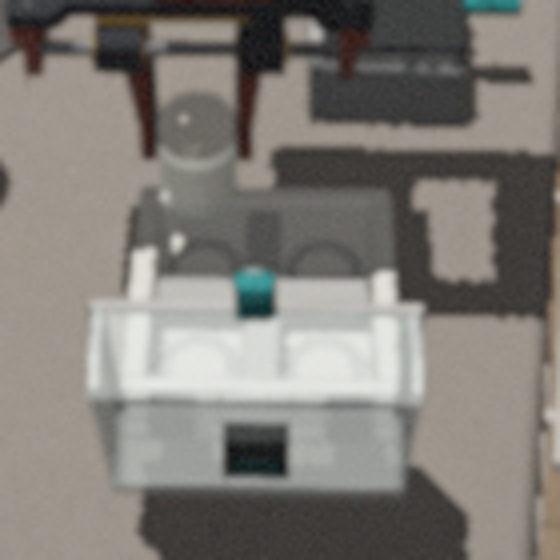

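Run:
```python
from ferm import *
for p in [(457,285),(261,289),(269,475),(454,470)]: print(at_z('wrist',(80+p[0]/2.5,p[1]/2.5),.0125))
print(observe()['tool_pos'])
```

```text
[0.5865 0.1171 0.0125]
[0.5177 0.1064 0.0125]
[0.5279 0.0383 0.0125]
[0.5959 0.0508 0.0125]
[0.595  0.0474 0.1111]
```

Emit:
step_arm --pt "0.3 0.01 -0.015 0.2 0" --pt "0.3 0 0 0.2 0" --pt "0.3 0 0 0.2 0" --pt "0.3 0 0 0.2 0" --pt "0.3 0 0 0 0"

```text
t: 10.1
tool_pos: [0.5946, 0.0488, 0.0505]
orientation: [3.141, 0.0, 0.155]
force: [-1.6, -0.1, -1.3]
grip_width: 0.0414
```

Run:
```python
from ferm import *
go(.5951,.0489,.048,np.radians(9))
snap('wrist','w7.png',(80,0,400,260),2.5)
snap('side','s7.png',(200,200,340,340),4)
```

```text
t 10.1 pos [0.5946 0.0488 0.0505] yaw 8.89 q [ 0.06  0.62  1.78 -0.    0.74 -0.09] w 0.0414 F [-1.6 -0.1 -1.3]
turn tot -0.0009 rows>=1 ; shift tot [ 0.0072 -0.0003  0.033 ] rows>=1
```

View pics/s7.png

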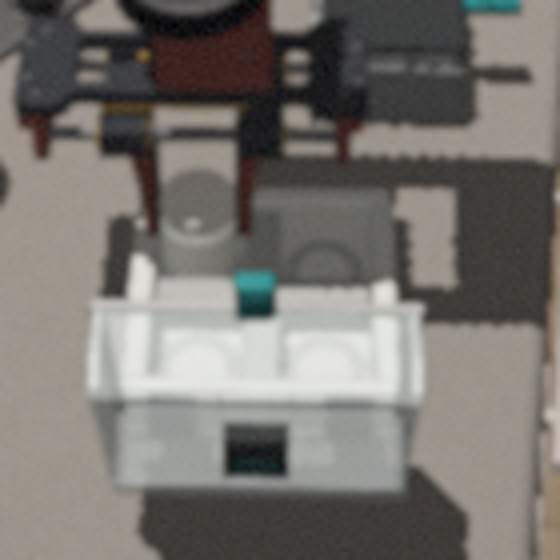

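Emit:
step_arm --pt "0.3 0 0 0.03 0" --pt "0.3 0 0 0 0" --pt "0.65 0 0 0 0" --pt "0.65 0 0 0 0" --pt "0.65 0 0 0 0"

```text
t: 10.62
tool_pos: [0.5956, 0.0501, 0.0486]
orientation: [3.141, -0.001, 0.157]
force: [0.1, 1.2, -0.2]
grip_width: 0.0562
```

Emit:
step_arm --pt "0.65 0 0 0 0" --pt "0.65 0 0 -0.3 0" --pt "0.65 0 0 -0.5 0" --pt "0.65 0 0 -0.5 0" --pt "0.65 0 0 -0.5 0"

```text
t: 11.03
tool_pos: [0.5946, 0.0501, 0.1842]
orientation: [-3.141, 0.001, 0.157]
force: [1.7, 0.1, 0.1]
grip_width: 0.0572
```

Run:
```python
from ferm import *
go(.5951,.0489,.048,np.radians(9))
snap('wrist','w8.png',(80,0,400,260),2.5)
snap('scene','c8.png',(130,120,270,250),4)
```

```text
t 11.03 pos [0.5946 0.0501 0.1842] yaw 8.98 q [ 0.06  0.43  1.72  0.    0.99 -0.09] w 0.0572 F [1.7 0.1 0.1]
turn tot -0.0002 rows>=1 ; shift tot [0.0057 0.0173 1.8157] rows>=4
```

View pics/w8.png

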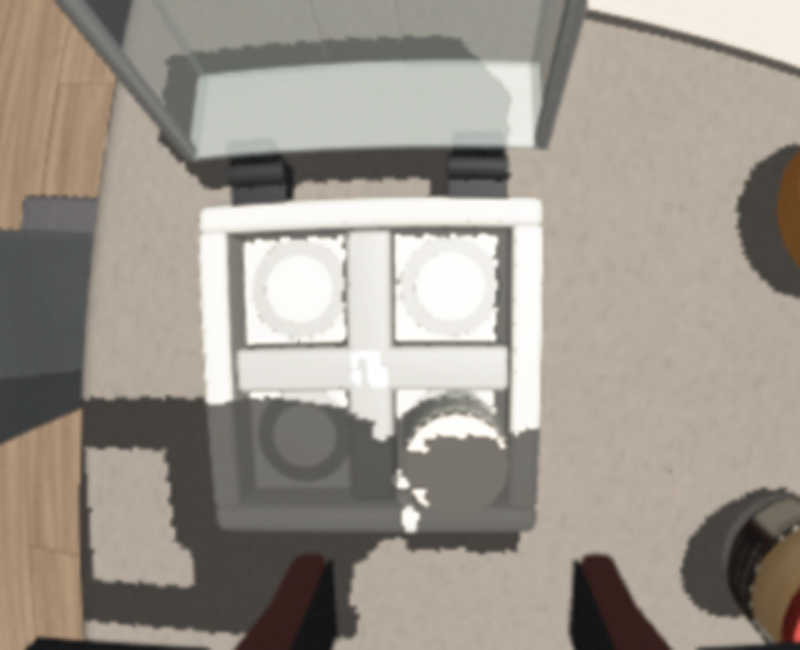

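View pics/c8.png

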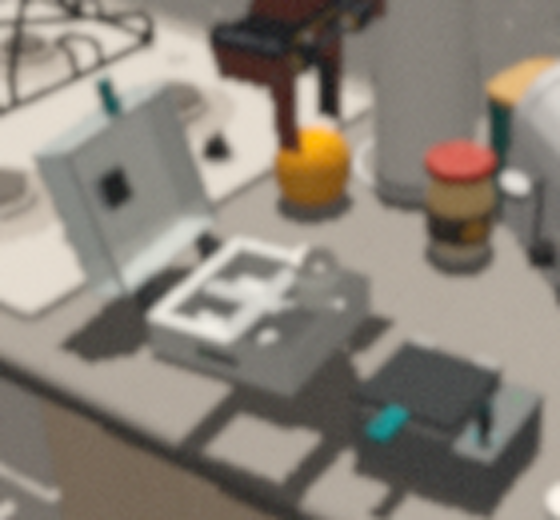

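Emit:
step_arm --pt "0 -0.112 -0.376 0.113 0" --pt "0 -0.112 -0.376 0.113 0" --pt "0 -0.112 -0.376 0.113 0" --pt "0 -0.112 -0.376 0.113 0" --pt "0 0 0 0 0"

```text
t: 11.55
tool_pos: [0.5407, 0.1592, 0.1467]
orientation: [-3.141, 0.005, 0.16]
force: [-0.9, 0.5, -0.1]
grip_width: 0.0272
```

Run:
```python
from ferm import *
go(.5562-.1564*.145,.0772+.9877*.145,.15,np.radians(9))
snap('wrist','w9.png')
snap('side','s9.png',(180,180,340,340),4)
snap('scene','c9.png',(130,90,270,230),4)
```

```text
t 11.55 pos [0.5407 0.1592 0.1467] yaw 9.14 q [0.26 0.44 1.82 0.   0.89 0.1 ] w 0.0272 F [-0.9  0.5 -0.1]
turn tot 0.0013 rows>=1 ; shift tot [ 0.0326 -0.8215 -0.0432] rows>=2
```

View pics/w9.png

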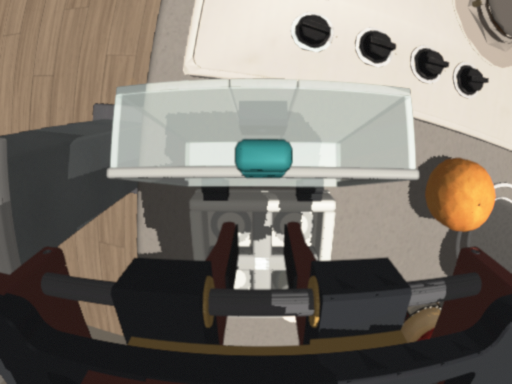

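View pics/c9.png

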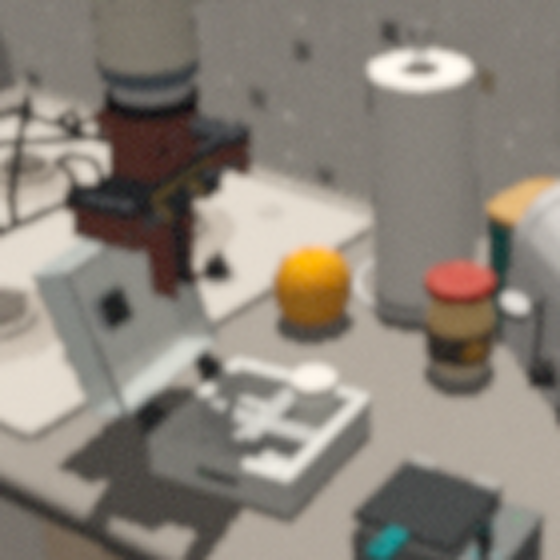

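Emit:
step_arm --pt "0 0 -0.1 0 0" --pt "0 0 -0.1 0 0" --pt "0 0 -0.1 0 0" --pt "0 0 -0.1 0 0" --pt "0 0 0 0 0"

```text
t: 12.12
tool_pos: [0.5398, 0.1871, 0.1493]
orientation: [-3.141, -0.001, 0.157]
force: [0.1, 0.2, -0.2]
grip_width: 0.0004
```

Emit:
step_arm --pt "0 0 -0.1 0 0" --pt "0 0 -0.1 0 0" --pt "0 0 -0.1 0 0" --pt "0 0 -0.1 0 0" --pt "0 0 0 0 0"

```text
t: 12.53
tool_pos: [0.5347, 0.2169, 0.149]
orientation: [-3.141, 0.0, 0.157]
force: [1.2, -0.6, 0.1]
grip_width: 0.0006
```

Run:
```python
from ferm import *
go(.5562-.1564*.145,.0772+.9877*.145,.15,np.radians(9))
snap('wrist','w10.png')
snap('side','s10.png',(180,180,340,340),4)
```

```text
t 12.53 pos [0.5347 0.2169 0.149 ] yaw 9.02 q [0.36 0.45 1.79 0.   0.9  0.21] w 0.0006 F [ 1.2 -0.6  0.1]
turn tot 0.0002 rows>=1 ; shift tot [-0.0078 -0.0491 -0.0136] rows>=1
```

View pics/w10.png

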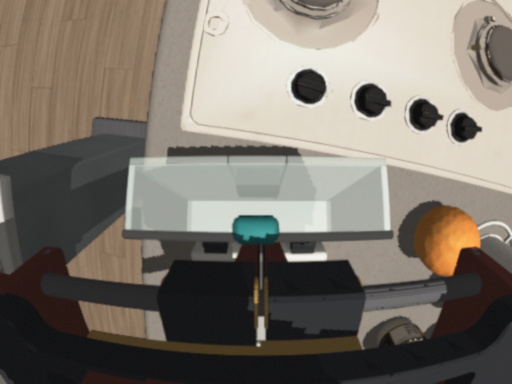

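View pics/s10.png

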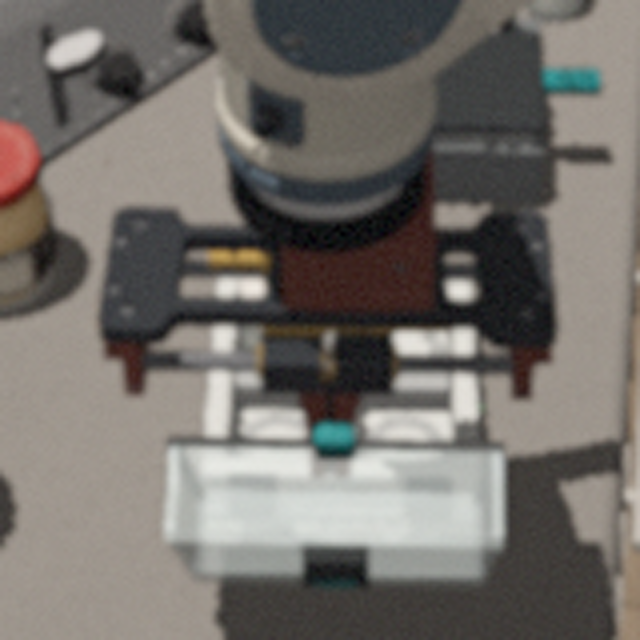

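```bash
cat >> ferm.py <<'E'
C=np.array([.5562,.0772]);TH=np.radians(9)
E1=np.array([np.cos(TH),np.sin(TH)]);E2=np.array([-np.sin(TH),np.cos(TH)])
def W(e1,e2,z): return np.r_[C+E1*e1+E2*e2,z]
def cov(th,r,h=0,e1=0): return W(e1,.084-r*np.cos(th)+h*np.sin(th),.042+r*np.sin(th)+h*np.cos(th))
E
python3 - <<'E'
from ferm import *
for c in ['side','scene','wrist']:
    grab_frame(c)
    for d in spot_point('cover_pull',c)[:3]: print(c,d['score'],d['point'])
for th in [1.75,1.8,1.85,1.9,1.95,2.0,2.05,2.1]:
    print(th,[proj(c,cov(th,.179,.006)) for c in ['side','scene','wrist']], cov(th,.154))
E
```

```text
side 0.71 [262.3, 288.8]
side 0.7 [267.3, 284.1]
scene 0.75 [148.5, 142.5]
scene 0.69 [224.3, 225.3]
scene 0.38 [320.6, 237.2]
wrist 0.59 [255.9, 226.3]
1.75 [array([262.8995, 260.0768]), array([161.3363, 141.1574]), array([258.1878, 339.299 ])] [0.5388 0.1873 0.1935]
1.8 [array([262.8059, 264.8798]), array([159.2931, 141.1851]), array([258.1097, 321.7269])] [0.5376 0.1947 0.192 ]
1.85 [array([262.7145, 269.8635]), array([157.3073, 141.3341]), array([258.0423, 302.5801])] [0.5364 0.2021 0.19  ]
1.9 [array([262.6256, 275.0113]), array([155.3842, 141.6028]), array([257.9887, 282.1297])] [0.5353 0.2093 0.1877]
1.95 [array([262.5398, 280.3051]), array([153.5288, 141.9891]), array([257.9518, 260.7601])] [0.5341 0.2165 0.1851]
2.0 [array([262.4574, 285.7254]), array([151.7458, 142.4906]), array([257.9333, 238.9462])] [0.533  0.2235 0.182 ]
2.05 [array([262.3788, 291.2512]), array([150.0394, 143.1046]), array([257.9336, 217.2097])] [0.532  0.2303 0.1787]
2.1 [array([262.3045, 296.8606]), array([148.4137, 143.828 ]), array([257.9522, 196.0639])] [0.5309 0.237  0.1749]
```

Emit:
step_arm --pt "0.5 0 0.3 0 0" --pt "0.8 0 0.3 -0.3 0" --pt "1 0 0.3 -0.4 0" --pt "1 0 0.3 -0.4 0" --pt "1 0 0 0 0"

```text
t: 13.35
tool_pos: [0.5527, 0.1242, 0.2373]
orientation: [3.141, -0.009, 0.154]
force: [0.8, -0.0, 1.5]
grip_width: 0.0302
```

Run:
```python
from ferm import *
go(.49,-.36,.24,np.radians(0))
```

```text
t 13.35 pos [0.5527 0.1242 0.2373] yaw 8.83 q [ 0.2   0.32  1.75 -0.    1.06  0.05] w 0.0302 F [ 0.8 -0.   1.5]
turn tot 0.0770 rows>=2 ; shift tot [-0.8353  6.4561 -0.0403] rows>=12
```

Emit:
step_arm --pt "1 0 0 0 0.0385" --pt "1 0 0 0 0.0385" --pt "1 -0.0643 0.497 0 0" --pt "1 -0.0643 0.497 0 0" --pt "1 -0.0643 0.497 0 0"

```text
t: 13.77
tool_pos: [0.5344, 0.0142, 0.2312]
orientation: [-3.141, 0.0, 0.004]
force: [0.6, 0.0, -0.3]
grip_width: 0.0633
```

Emit:
step_arm --pt "1 -0.0643 0.497 0 0" --pt "1 -0.0643 0.497 0 0" --pt "1 -0.0643 0.497 0 0" --pt "1 -0.0643 0.497 0 0" --pt "1 -0.0643 0.497 0 0"

```text
t: 14.18
tool_pos: [0.5106, -0.1732, 0.2313]
orientation: [-3.141, -0.0, 0.002]
force: [0.4, -0.1, -0.9]
grip_width: 0.0878
```

Emit:
step_arm --pt "1 -0.0643 0.497 0 0" --pt "1 -0.0643 0.497 0 0" --pt "1 -0.0643 0.497 0 0" --pt "1 -0.0643 0.497 0 0" --pt "1 -0.0643 0.497 0 0"

```text
t: 14.6
tool_pos: [0.487, -0.3597, 0.2312]
orientation: [-3.141, 0.0, 0.002]
force: [0.3, 0.4, 0.1]
grip_width: 0.0876
```

```bash
cat >> ferm.py <<'E'
def lids(z=.058,ymax=250,thr=150):
    f=grab_frame('wrist');T=toolT()
    hsv=cv2.cvtColor(f,cv2.COLOR_BGR2HSV)
    m=((f.min(2)>thr)&(hsv[...,1]<25)).astype(np.uint8)
    n,l,st,c=cv2.connectedComponentsWithStats(m)
    for i in range(1,n):
        if 200<st[i,4]<4000 and c[i][1]<ymax: print(c[i],st[i],at_z('wrist',c[i],z,T))
E
python3 - <<'E'
from ferm import *
go(.4695,-.2985,.1,0)
snap('wrist','w11.png')
lids(thr=205)
E
```

```text
t 14.6 pos [ 0.487  -0.3597  0.2312] yaw 0.12 q [-0.66  0.39  1.67  0.    1.09 -0.66] w 0.0876 F [0.3 0.4 0.1]
turn tot 0.0011 rows>=1 ; shift tot [-0.2333 -0.8159  1.7495] rows>=4
[427.4486  22.0727] [418   9  20  27 399] [ 0.6962 -0.1648  0.058 ]
[245.28   113.3737] [ 228   96   36   36 1025] [ 0.4706 -0.2937  0.058 ]
[311.1141 197.6231] [295 182  33  32 841] [ 0.5481 -0.3926  0.058 ]
```

View pics/w11.png

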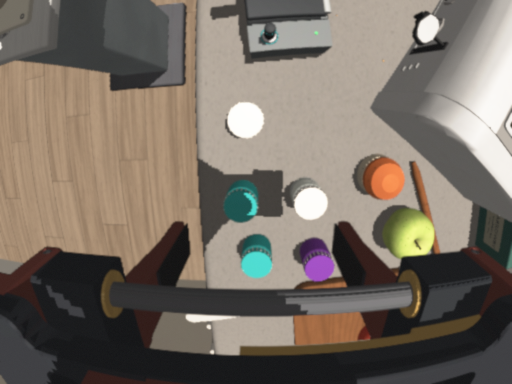

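Emit:
step_arm --pt "1 -0.047 -0.163 0.35 0" --pt "1 -0.047 -0.163 0.35 0" --pt "1 -0.047 -0.163 0.35 0" --pt "1 -0.047 -0.163 0.35 0" --pt "1 -0.047 -0.163 0.35 0"

```text
t: 15.12
tool_pos: [0.4695, -0.2954, 0.0991]
orientation: [-3.141, -0.0, 0.003]
force: [0.7, -0.7, 0.0]
grip_width: 0.088
```

Emit:
step_arm --pt "1 0 0 0 0"

```text
t: 15.2
tool_pos: [0.4659, -0.2922, 0.0956]
orientation: [-3.135, 0.009, 0.004]
force: [-1.4, 0.7, -0.3]
grip_width: 0.0877
```

Run:
```python
from ferm import *
go(.4695,-.2985,.0345,0)
snap('wrist','w12.png')
lids(thr=205)
```

```text
t 15.2 pos [ 0.4659 -0.2922  0.0956] yaw 0.22 q [-0.58  0.5   1.87  0.    0.78 -0.59] w 0.0877 F [-1.4  0.7 -0.3]
turn tot 0.0019 rows>=1 ; shift tot [0.0552 0.0885 0.814 ] rows>=2
```

View pics/w12.png

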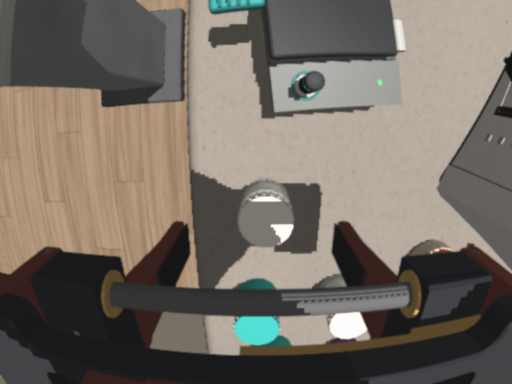

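Run:
```python
from ferm import *
go(.4695,-.2985,.0345,0)
T=toolT();f=grab_frame('wrist');cv2.imwrite('pics/w13.png',cv2.resize(f[150:270,200:330],None,fx=5,fy=5))
for p in [(266,216),(266,218)]: print(at_z('wrist',p,.058,T))
```

```text
t 15.3 pos [ 0.4697 -0.2961  0.1   ] yaw 0.21 q [-0.58  0.5   1.86  0.    0.79 -0.59] w 0.0878 F [-0.1 -0.6  0.2]
turn tot 0.0018 rows>=1 ; shift tot [-0.0007  0.0334  0.8736] rows>=2
[ 0.4741 -0.2983  0.058 ]
[ 0.4741 -0.2999  0.058 ]
```

View pics/w13.png

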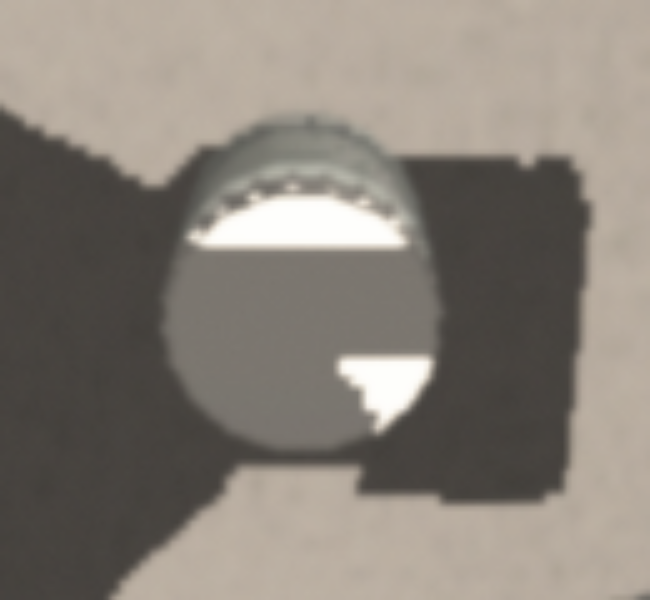

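Emit:
step_arm --pt "1 0 0.02 0.218 0" --pt "1 0 0 0.218 0" --pt "1 0 0 0.218 0" --pt "1 0 0 0.218 0" --pt "0.3 0 0 0 0"

```text
t: 15.77
tool_pos: [0.4701, -0.2991, 0.0345]
orientation: [-3.141, 0.0, 0.002]
force: [-0.7, 0.1, 0.5]
grip_width: 0.0841
```

Emit:
step_arm --pt "0.3 0 0 0 0" --pt "0.3 0 0 0 0" --pt "0.3 0 0 0 0" --pt "0.3 0 0 0 0" --pt "0.3 0 0 0 0"

```text
t: 16.18
tool_pos: [0.4704, -0.2989, 0.0359]
orientation: [3.141, -0.001, 0.003]
force: [-0.2, -0.0, 0.2]
grip_width: 0.0514
```

Emit:
step_arm --pt "0.3 0 0 0 0" --pt "0.3 0 0 0 0" --pt "0.3 0 0 0 0" --pt "0.3 0 0 0 0"

```text
t: 16.52
tool_pos: [0.4699, -0.2987, 0.0354]
orientation: [3.141, -0.0, 0.003]
force: [-1.2, 0.4, 5.9]
grip_width: 0.0416
```

Emit:
step_arm --pt "0.3 0 0 -0.3 0" --pt "0.3 0 0 -0.5 0" --pt "0.3 0 0 -0.5 0" --pt "0.3 0 0 -0.5 0" --pt "0.3 0 0 -0.5 0"

```text
t: 16.93
tool_pos: [0.4693, -0.2981, 0.2087]
orientation: [-3.141, 0.001, 0.003]
force: [0.6, -1.0, -2.3]
grip_width: 0.0413
```

Run:
```python
from ferm import *
p=W(-.034,-.034,.11); print(p)
go(*p,np.radians(9))
snap('wrist','w14.png')
```

```text
[0.5279 0.0383 0.11  ]
t 16.93 pos [ 0.4693 -0.2981  0.2087] yaw 0.15 q [-0.59  0.34  1.79  0.    1.01 -0.59] w 0.0413 F [ 0.6 -1.  -2.3]
turn tot -0.0772 rows>=2 ; shift tot [ 1.4757 -4.3068  1.3174] rows>=9
```

View pics/w14.png

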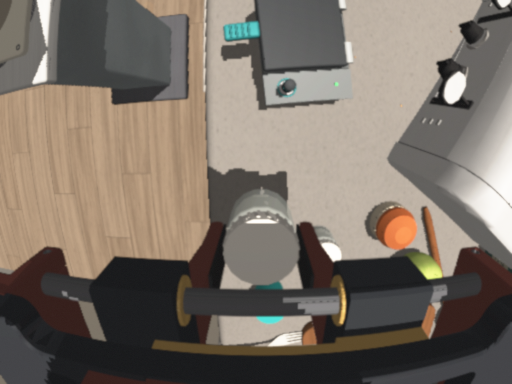

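Emit:
step_arm --pt "0.3 0 0 0 -0.0386" --pt "0.3 0 0 0 -0.0386" --pt "0.3 0.164 -0.4785 0 0" --pt "0.3 0.164 -0.4785 0 0" --pt "0.3 0.164 -0.4785 0 0"

```text
t: 17.4
tool_pos: [0.489, -0.1855, 0.2069]
orientation: [-3.141, 0.001, 0.155]
force: [0.6, -0.5, -2.2]
grip_width: 0.0419
```

Emit:
step_arm --pt "0.3 0.164 -0.4785 0 0" --pt "0.3 0.164 -0.4785 0 0" --pt "0.3 0.164 -0.4785 0 0" --pt "0.3 0.164 -0.4785 0 0" --pt "0.3 0.164 -0.4785 0 0"

```text
t: 17.82
tool_pos: [0.5218, 0.0023, 0.207]
orientation: [-3.141, 0.0, 0.157]
force: [1.0, 0.4, -2.7]
grip_width: 0.041
```

Emit:
step_arm --pt "0.3 0.164 -0.4785 0 0" --pt "0.3 0 0 0.33 0" --pt "0.3 0 0 0.33 0" --pt "0.3 0 0 0.33 0" --pt "0.3 0 0 0.33 0"

```text
t: 18.23
tool_pos: [0.5283, 0.0384, 0.107]
orientation: [-3.142, 0.0, 0.158]
force: [0.4, 0.9, -2.0]
grip_width: 0.0412
```

Emit:
step_arm --pt "0.3 0 0 0 0" --pt "0.3 0 0 0 0" --pt "0.3 0 0 0 0"

```text
t: 18.48
tool_pos: [0.5292, 0.0377, 0.1092]
orientation: [3.142, -0.001, 0.157]
force: [-0.2, 0.3, -0.7]
grip_width: 0.0413
```

Run:
```python
from ferm import *
go(*W(-.034,-.034,.049),np.radians(9))
snap('wrist','w15.png',(80,0,400,260),2.5)
```

```text
t 18.48 pos [0.5292 0.0377 0.1092] yaw 8.99 q [ 0.05  0.45  1.91 -0.    0.78 -0.11] w 0.0413 F [-0.2  0.3 -0.7]
turn tot -0.0001 rows>=1 ; shift tot [-0.0165 -0.0102  0.8026] rows>=2
```

View pics/w15.png

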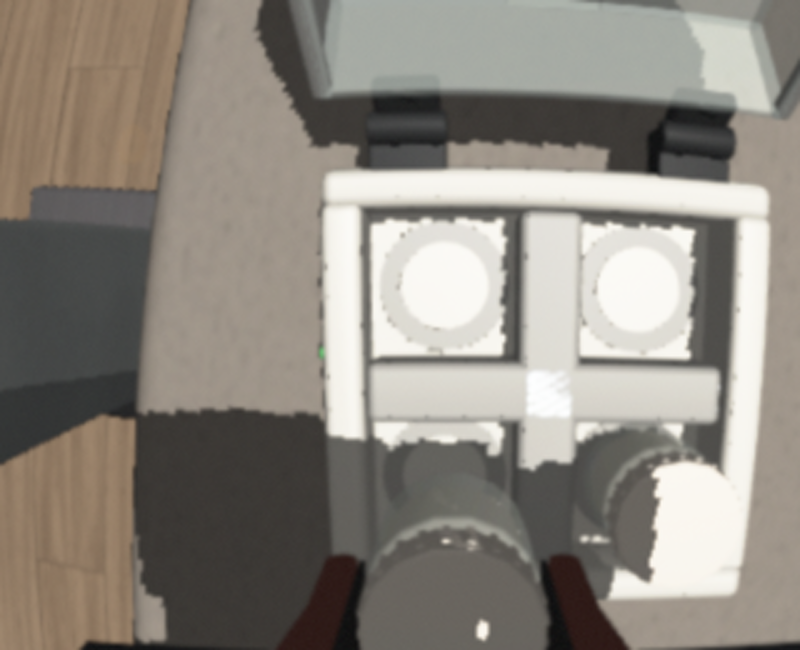

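Run:
```python
from ferm import *
T=toolT()
for p,e in [((443,285),(-.034,.034)),((637,285),(.034,.034)),((440,470),(-.034,-.034))]:
    q=at_z('wrist',(80+p[0]/2.5,p[1]/2.5),.0125,T)[:2]; print(q, E1@(q-C),E2@(q-C))
print((E1@(T[:2,3]-C),E2@(T[:2,3]-C)))
```

```text
[0.5164 0.1067] -0.03469685790043556 0.0353539004591713
[0.5838 0.1188] 0.03381379156168631 0.03677591066953883
[0.5256 0.0407] -0.035930955913771635 -0.03122272580235324
(np.float64(-0.032378552333536086), np.float64(-0.03481739461963316))
```

Emit:
step_arm --pt "0.3 -0.026 -0.018 0.2 0" --pt "0.3 0 0 0.2 0" --pt "0.3 0 0 0.2 0" --pt "0.3 0 0 0.2 0" --pt "0.3 0 0 0 0"

```text
t: 18.95
tool_pos: [0.5265, 0.0387, 0.048]
orientation: [-3.142, 0.0, 0.157]
force: [-0.5, 0.8, -2.6]
grip_width: 0.0418
```

Run:
```python
from ferm import *
go(*W(-.034,-.034,.049),np.radians(9))
snap('wrist','w16.png',(80,0,400,260),2.5)
```

```text
t 18.95 pos [0.5265 0.0387 0.048 ] yaw 8.98 q [ 0.05  0.56  1.94  0.    0.65 -0.11] w 0.0418 F [-0.5  0.8 -2.6]
turn tot -0.0002 rows>=1 ; shift tot [ 0.018   0.0081 -0.0128] rows>=1
```

View pics/w16.png

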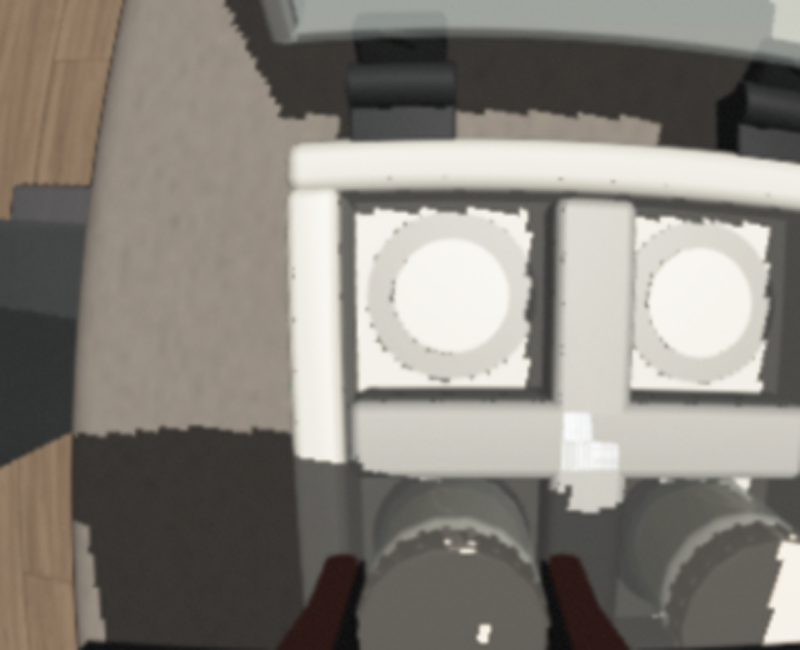

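Emit:
step_arm --pt "0.3 0 0 0.01 0" --pt "0.6 0 0 0 0" --pt "0.6 0 0 0 0" --pt "0.6 0 0 0 0" --pt "0.6 0 0 0 0"

```text
t: 19.42
tool_pos: [0.527, 0.0388, 0.0484]
orientation: [3.141, -0.001, 0.157]
force: [-0.3, -0.9, -0.1]
grip_width: 0.0526
```

Emit:
step_arm --pt "0.6 0 0 -0.2 0" --pt "0.6 0 0 -0.5 0" --pt "0.6 0 0 -0.5 0" --pt "0.6 0 0 -0.5 0" --pt "0.6 0 0 -0.5 0"

```text
t: 19.83
tool_pos: [0.5261, 0.0388, 0.2146]
orientation: [-3.142, 0.0, 0.157]
force: [0.5, 1.1, -0.0]
grip_width: 0.053
```

Run:
```python
from ferm import *
go(.52,-.33,.24,np.radians(45))
snap('wrist','w17.png',(80,0,400,260),2.5)
```

```text
t 19.83 pos [0.5261 0.0388 0.2146] yaw 8.99 q [ 0.05  0.29  1.85  0.    1.   -0.11] w 0.053 F [ 0.5  1.1 -0. ]
turn tot -0.3142 rows>=6 ; shift tot [-3.5346  3.4196 -0.3378] rows>=9
```

View pics/w17.png

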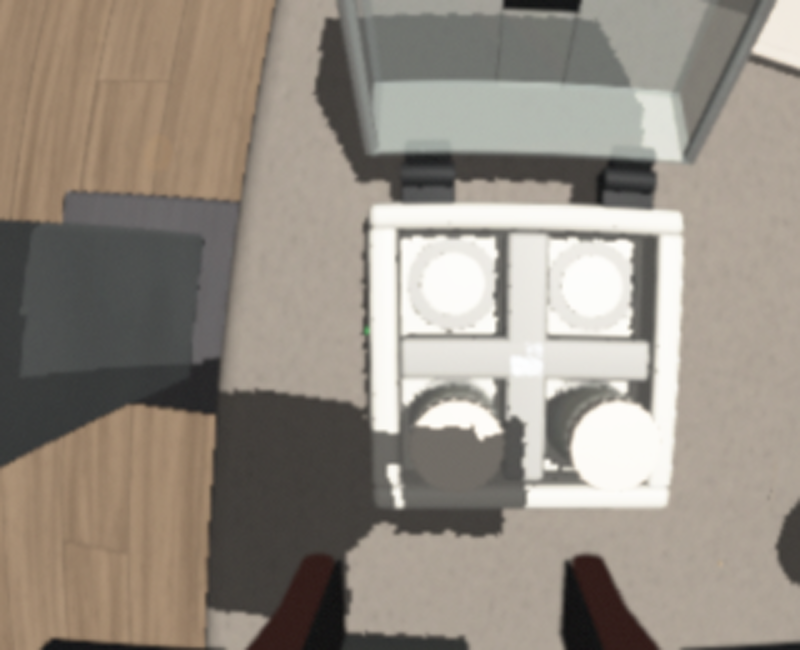

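Emit:
step_arm --pt "1 0 0 -0.1 -0.0524" --pt "1 0 0 -0.1 -0.0524" --pt "1 0 0 -0.1 -0.0524" --pt "1 0 0 0 -0.0524" --pt "1 0 0 0 -0.0524"

```text
t: 20.3
tool_pos: [0.5268, 0.0388, 0.2359]
orientation: [3.141, -0.001, 0.686]
force: [0.1, -0.4, 0.3]
grip_width: 0.0826
```

Emit:
step_arm --pt "1 0 0 0 -0.0522" --pt "1 -0.3535 0.342 0 0" --pt "1 -0.3535 0.342 0 0" --pt "1 -0.3535 0.342 0 0" --pt "1 -0.3535 0.342 0 0"

```text
t: 20.72
tool_pos: [0.5239, -0.11, 0.2353]
orientation: [3.141, -0.0, 0.786]
force: [1.0, 0.1, 0.0]
grip_width: 0.0877
```

Emit:
step_arm --pt "1 -0.3535 0.342 0 0" --pt "1 -0.3535 0.342 0 0" --pt "1 -0.3535 0.342 0 0" --pt "1 -0.3535 0.342 0 0" --pt "1 -0.3535 0.342 0 0"

```text
t: 21.13
tool_pos: [0.5206, -0.295, 0.2352]
orientation: [3.141, -0.0, 0.785]
force: [0.7, 0.1, -0.1]
grip_width: 0.0875
```

Emit:
step_arm --pt "1 -0.3535 0.342 0 0" --pt "1 0 0 0 0" --pt "1 0 0 0 0"

```text
t: 21.38
tool_pos: [0.5199, -0.3315, 0.2348]
orientation: [-3.141, -0.0, 0.782]
force: [-0.5, 1.0, 0.3]
grip_width: 0.0882
```

Run:
```python
from ferm import *
snap('wrist','w18.png')
lids(thr=205)
go(.5475,-.3975,.1,np.radians(45))
```

```text
[479.7081  22.6102] [ 430    0   82   63 1624] [0.5786 0.0417 0.058 ]
[438.4148 185.179 ] [426 176  26  19 352] [ 0.6996 -0.1698  0.058 ]
[238.9747 225.3139] [223 211  33  30 790] [ 0.5484 -0.3954  0.058 ]
[ 86.8212 237.6424] [ 69 222  42  33 330] [ 0.4088 -0.5708  0.058 ]
[490.7024 245.0447] [ 434  225   78   42 1186] [ 0.8676 -0.1436  0.058 ]
t 21.48 pos [ 0.5201 -0.3292  0.2349] yaw 44.99 q [-0.58  0.4   1.64  0.    1.11 -1.37] w 0.0877 F [ 0.2  0.6 -0.4]
turn tot -0.0001 rows>=1 ; shift tot [-0.3854  0.9041  1.797 ] rows>=4
```

View pics/w18.png

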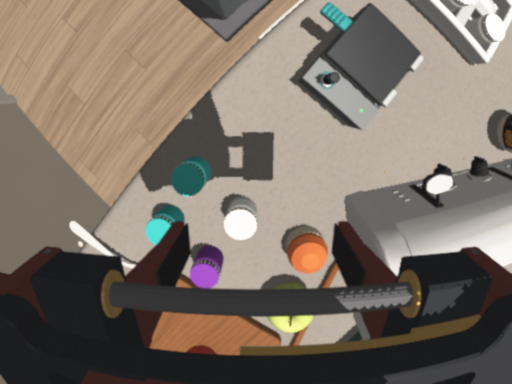

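Emit:
step_arm --pt "1 -0.076 0.18 0.359 0" --pt "1 -0.076 0.18 0.359 0" --pt "1 -0.076 0.18 0.359 0" --pt "1 -0.076 0.18 0.359 0" --pt "1 -0.076 0.18 0.359 0"

```text
t: 21.9
tool_pos: [0.5488, -0.3964, 0.0997]
orientation: [-3.141, -0.0, 0.788]
force: [0.1, -0.2, 0.1]
grip_width: 0.0883
```

Emit:
step_arm --pt "1 0 0 0 0" --pt "1 0 0 0 0" --pt "1 0 0 0 0"

```text
t: 22.15
tool_pos: [0.5485, -0.3966, 0.1016]
orientation: [3.141, -0.0, 0.787]
force: [-0.0, 0.3, 0.8]
grip_width: 0.0878
```

Run:
```python
from ferm import *
go(.548,-.3965,.035,np.radians(45))
T=toolT();f=grab_frame('wrist');cv2.imwrite('pics/w19.png',cv2.resize(f[100:350,150:400],None,fx=2.2,fy=2.2))
print(at_z('wrist',(260.75,214),.058,T),proj('wrist',(.548,-.3965,.058),T))
```

```text
t 22.15 pos [ 0.5485 -0.3966  0.1016] yaw 45.07 q [-0.64  0.64  1.58  0.    0.93 -1.43] w 0.0878 F [-0.   0.3  0.8]
turn tot 0.0006 rows>=1 ; shift tot [-0.004  -0.0068  0.8879] rows>=2
[ 0.5497 -0.3977  0.058 ] [260.3146 211.4027]
```

View pics/w19.png

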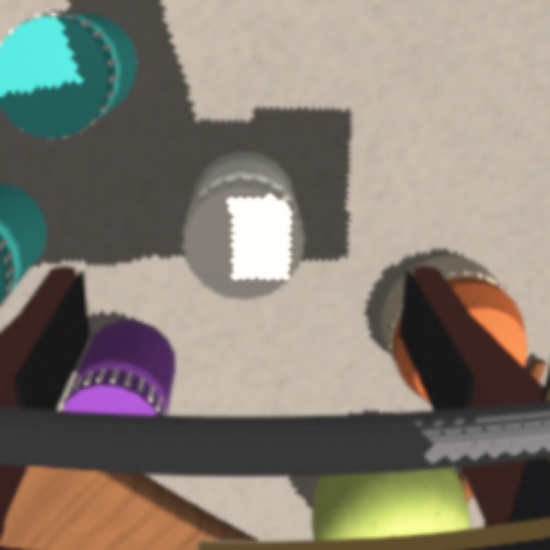

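Emit:
step_arm --pt "1 0 -0.02 0.222 0" --pt "1 0 0 0.222 0" --pt "1 0 0 0.222 0" --pt "1 0 0 0.222 0" --pt "0.3 0 0 0 0"

```text
t: 22.62
tool_pos: [0.5462, -0.3953, 0.0332]
orientation: [-3.139, 0.0, 0.786]
force: [0.0, 0.8, -0.6]
grip_width: 0.0838
```

Emit:
step_arm --pt "0.3 0 0 0 0" --pt "0.3 0 0 0 0" --pt "0.3 0 0 0 0" --pt "0.3 0 0 0 0" --pt "0.3 0 0 0 0"

```text
t: 23.03
tool_pos: [0.5475, -0.3972, 0.0351]
orientation: [3.14, -0.0, 0.785]
force: [0.5, 0.3, 0.8]
grip_width: 0.0511
```

Emit:
step_arm --pt "0.3 0 0 0 0" --pt "0.3 0 0 0 0" --pt "0.3 0 0 0 0" --pt "0.3 0 0 0 0" --pt "0.3 0 0 -0.2 0"

```text
t: 23.45
tool_pos: [0.5452, -0.3956, 0.0466]
orientation: [-3.137, 0.001, 0.785]
force: [-1.5, 0.3, -2.2]
grip_width: 0.0412
```

Emit:
step_arm --pt "0.3 0 0 -0.5 0" --pt "0.3 0 0 -0.5 0" --pt "0.3 0 0 -0.5 0" --pt "0.3 0 0 -0.5 0" --pt "0.3 0 0 -0.5 0"

```text
t: 23.87
tool_pos: [0.5463, -0.3965, 0.2388]
orientation: [-3.141, 0.0, 0.785]
force: [0.7, -0.2, -1.0]
grip_width: 0.0416
```

Run:
```python
from ferm import *
go(*W(.034,.034,.235),np.radians(9))
snap('wrist','w20.png')
```

```text
t 23.87 pos [ 0.5463 -0.3965  0.2388] yaw 45.0 q [-0.65  0.48  1.5  -0.    1.16 -1.43] w 0.0416 F [ 0.7 -0.2 -1. ]
turn tot 0.3141 rows>=6 ; shift tot [ 1.5714 -6.6712  0.0537] rows>=13
```

View pics/w20.png

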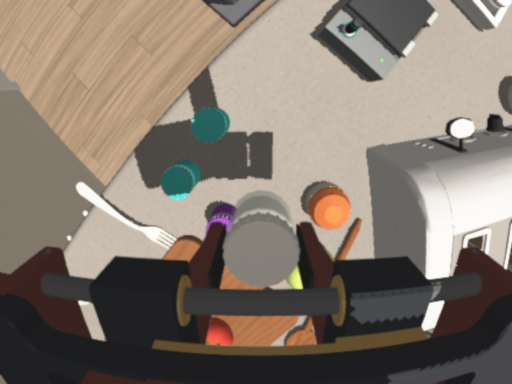

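Emit:
step_arm --pt "0.3 0 0 0 0.0524" --pt "0.3 0 0 0 0.0524" --pt "0.3 0 0 0 0.0524" --pt "0.3 0 0 0 0.0524" --pt "0.3 0 0 0 0.0524"

```text
t: 24.33
tool_pos: [0.5465, -0.3967, 0.2367]
orientation: [-3.141, 0.0, 0.256]
force: [0.4, 0.4, -1.7]
grip_width: 0.0415
```

Emit:
step_arm --pt "0.3 0 0 0 0.0522" --pt "0.3 0.051 -0.513 0 0" --pt "0.3 0.051 -0.513 0 0" --pt "0.3 0.051 -0.513 0 0" --pt "0.3 0.051 -0.513 0 0"

```text
t: 24.75
tool_pos: [0.5371, -0.241, 0.2366]
orientation: [-3.141, 0.0, 0.156]
force: [1.3, 0.3, -2.3]
grip_width: 0.0416
```

Emit:
step_arm --pt "0.3 0.051 -0.513 0 0" --pt "0.3 0.051 -0.513 0 0" --pt "0.3 0.051 -0.513 0 0" --pt "0.3 0.051 -0.513 0 0" --pt "0.3 0.051 -0.513 0 0"

```text
t: 25.17
tool_pos: [0.526, -0.0478, 0.2369]
orientation: [3.141, -0.0, 0.157]
force: [0.8, 0.3, -0.7]
grip_width: 0.0416
```

Emit:
step_arm --pt "0.3 0.051 -0.513 0 0" --pt "0.3 0.051 -0.513 0 0" --pt "0.3 0.051 -0.513 0 0" --pt "0.3 0.051 -0.513 0 0" --pt "0.3 0 0 0 0"

```text
t: 25.58
tool_pos: [0.5171, 0.1103, 0.2369]
orientation: [-3.14, -0.001, 0.162]
force: [1.0, -1.0, -1.3]
grip_width: 0.0413
```

Run:
```python
from ferm import *
go(*W(-.034,.034,.11),np.radians(9))
snap('wrist','w21.png',(80,0,400,260),2.5)
```

```text
t 25.58 pos [0.5171 0.1103 0.2369] yaw 9.26 q [0.19 0.26 1.83 0.   1.05 0.02] w 0.0413 F [ 1.  -1.  -1.3]
turn tot 0.0022 rows>=1 ; shift tot [-0.008   0.0667  1.6923] rows>=4
```

View pics/w21.png

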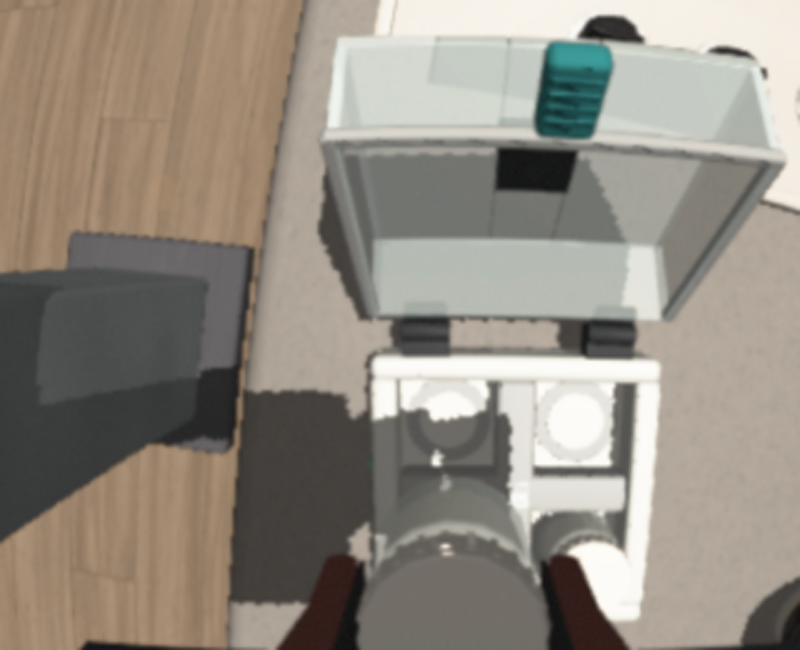

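Emit:
step_arm --pt "0.3 0 0 0.4 0" --pt "0.3 0 0 0.4 0" --pt "0.3 0 0 0.4 0" --pt "0.3 0 0 0.4 0" --pt "0.3 0 0 0 0"

```text
t: 26.05
tool_pos: [0.5141, 0.1031, 0.1119]
orientation: [3.141, 0.009, 0.156]
force: [-1.2, -0.5, -1.7]
grip_width: 0.0414
```

Emit:
step_arm --pt "0.3 0 0 0 0" --pt "0.3 0 0 0 0"

```text
t: 26.22
tool_pos: [0.5188, 0.1044, 0.1178]
orientation: [3.142, -0.001, 0.156]
force: [0.9, 0.0, -0.9]
grip_width: 0.0415
```

Run:
```python
from ferm import *
go(*W(-.034,.034,.048),np.radians(9))
snap('wrist','w22.png',(80,0,400,260),2.5)
go(*W(-.034,.034,.048),np.radians(9))
```

```text
t 26.22 pos [0.5188 0.1044 0.1178] yaw 8.95 q [ 0.18  0.44  1.91 -0.    0.79  0.02] w 0.0415 F [ 0.9  0.  -0.9]
turn tot -0.0004 rows>=1 ; shift tot [-0.0185 -0.0171  0.9308] rows>=2
t 26.27 pos [0.5193 0.1046 0.1183] yaw 8.96 q [ 0.18  0.43  1.91 -0.    0.79  0.02] w 0.0415 F [ 0.2 -0.4 -1.9]
turn tot -0.0004 rows>=1 ; shift tot [-0.0271 -0.0149  0.9379] rows>=2
```

View pics/w22.png

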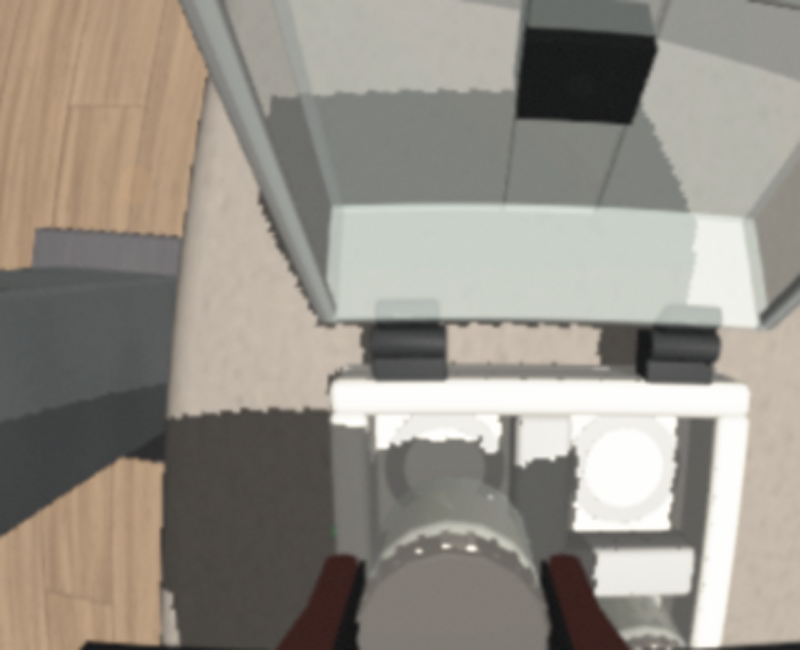

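Emit:
step_arm --pt "0.3 -0.024 -0.016 0.21 0" --pt "0.3 0 0 0.21 0" --pt "0.3 0 0 0.21 0" --pt "0.3 0 0 0.21 0" --pt "0.3 0 0 0 0"

```text
t: 26.68
tool_pos: [0.5157, 0.1056, 0.0532]
orientation: [3.142, 0.001, 0.157]
force: [0.5, -0.5, -1.7]
grip_width: 0.0412
```

Run:
```python
from ferm import *
snap('wrist','w23.png',(80,0,400,260),2.5)
go(*W(-.034,.034,.048),np.radians(9))
```

```text
t 26.73 pos [0.5162 0.1058 0.0542] yaw 8.99 q [ 0.18  0.54  1.94 -0.    0.66  0.02] w 0.0414 F [ 0.5  0.6 -1.3]
turn tot -0.0001 rows>=1 ; shift tot [0.0136 0.006  0.0824] rows>=1
```

View pics/w23.png

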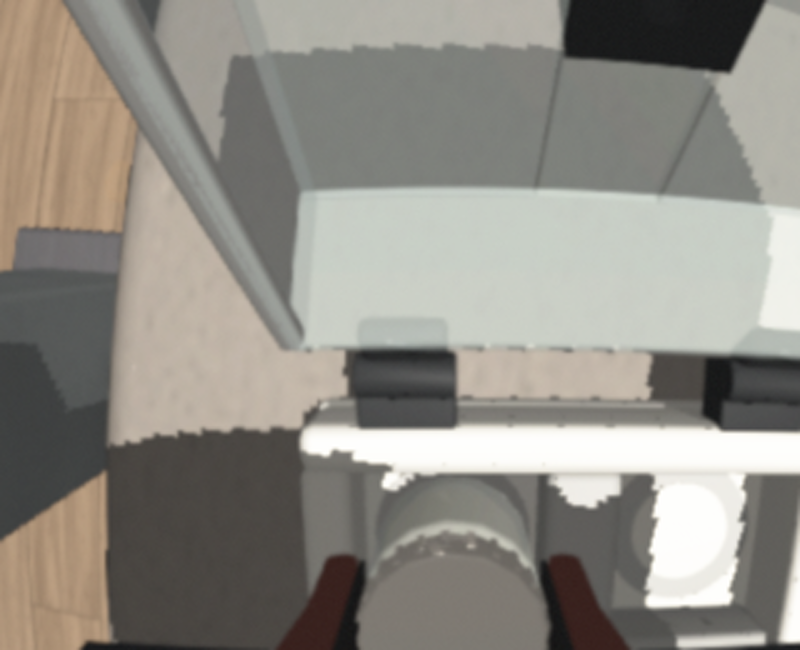

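Emit:
step_arm --pt "0.3 0.006 0 0.04 0" --pt "0.3 0 0 0.035 0" --pt "0.3 0 0 0 0" --pt "0.6 0 0 0 0" --pt "0.6 0 0 0 0"

```text
t: 27.15
tool_pos: [0.5168, 0.106, 0.0485]
orientation: [-3.142, -0.001, 0.157]
force: [-0.0, -0.0, -0.4]
grip_width: 0.0507
```

Emit:
step_arm --pt "0.6 0 0 0 0" --pt "0.6 0 0 0 0" --pt "0.6 0 0 -0.2 0" --pt "0.6 0 0 -0.5 0" --pt "0.6 0 0 -0.5 0"

```text
t: 27.57
tool_pos: [0.5149, 0.1057, 0.1376]
orientation: [3.142, 0.004, 0.157]
force: [-0.2, 0.5, 0.1]
grip_width: 0.0526
```

Emit:
step_arm --pt "0.6 0 0 -0.5 0" --pt "0.6 0 0.4 -0.3 0" --pt "0.6 0 0.4 -0.3 0" --pt "0.6 0 0 0 0" --pt "0.6 0 0 0 0"

```text
t: 27.98
tool_pos: [0.5266, 0.0458, 0.2217]
orientation: [3.141, -0.003, 0.154]
force: [0.4, 0.8, -0.4]
grip_width: 0.0528
```

Run:
```python
from ferm import *
snap('wrist','w24.png')
for c in ['side','scene','wrist']:
    grab_frame(c)
    for d in spot_point('cover_pull',c)[:3]: print(c,d['score'],d['point'])
for th in [1.95,2.0,2.05,2.1]:
    print(th,[proj(c,cov(th,.179,.006)) for c in ['side','scene','wrist']], cov(th,.179,.006))
go(*cov(2.03,.179,.006),TH)
snap('side','s24.png',(200,180,340,340),4)
```

```text
side 0.66 [264.2, 289.4]
scene 0.74 [150.5, 143.5]
1.95 [array([262.5398, 280.3051]), array([153.5288, 141.9891]), array([317.5775, -49.0282])] [0.5318 0.2311 0.2061]
2.0 [array([262.4574, 285.7254]), array([151.7458, 142.4906]), array([316.0192, -56.2112])] [0.5306 0.2391 0.2023]
2.05 [array([262.3788, 291.2512]), array([150.0394, 143.1046]), array([314.442, -62.398])] [0.5293 0.2469 0.1981]
2.1 [array([262.3045, 296.8606]), array([148.4137, 143.828 ]), array([312.8653, -67.6504])] [0.5281 0.2545 0.1935]
t 28.33 pos [0.5251 0.0473 0.2193] yaw 9.05 q [ 0.07  0.29  1.85  0.    1.01 -0.09] w 0.0525 F [0.6 0.1 0. ]
turn tot 0.0005 rows>=1 ; shift tot [ 0.4727 -2.5779  0.2597] rows>=5
```

View pics/w24.png

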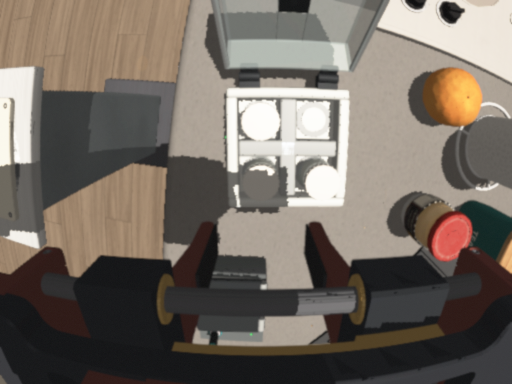

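View pics/s24.png

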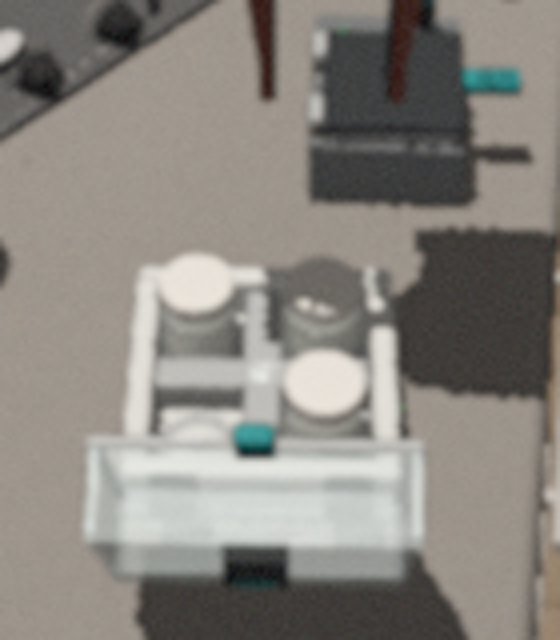

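Emit:
step_arm --pt "0.6 0 0 -0.28 0" --pt "0.6 0.079 -0.43 0 0" --pt "0.6 0.079 -0.43 0 0" --pt "0.6 0.079 -0.43 0 0" --pt "0.6 0.079 -0.43 0 0"

```text
t: 28.8
tool_pos: [0.5287, 0.1793, 0.2411]
orientation: [3.142, 0.0, 0.157]
force: [-0.1, 0.1, 1.1]
grip_width: 0.0529
```

Emit:
step_arm --pt "0.6 0.079 -0.43 0 0" --pt "0.6 0.079 -0.43 0 0" --pt "0.6 0 0 0 0" --pt "0.6 0 0 0 0"

```text
t: 29.13
tool_pos: [0.5301, 0.2449, 0.2407]
orientation: [3.141, 0.001, 0.16]
force: [0.7, 0.3, 0.2]
grip_width: 0.0526
```

Run:
```python
from ferm import *
snap('wrist','w25.png')
T=toolT()
for th in [2.0,2.03,2.06]: print(th,proj('wrist',cov(th,.179,.006),T),proj('wrist',cov(th,.189,.011),T),proj('wrist',cov(th,.189,.001),T))
p=cov(2.03,.181,.006)-[0,0,.019];go(*p,TH)
```

```text
2.0 [259.903  220.6018] [259.8965 212.7899] [259.865  227.1227]
2.03 [259.9197 213.2965] [259.9157 204.7698] [259.883 218.998]
2.06 [259.937  206.0683] [259.9354 196.8753] [259.9016 210.9324]
t 29.18 pos [0.53   0.2437 0.2407] yaw 9.11 q [ 0.41  0.34  1.71 -0.    1.09  0.25] w 0.0526 F [-0.3  0.1 -0.6]
turn tot 0.0009 rows>=1 ; shift tot [-0.0014 -0.0142  0.7752] rows>=2
```

View pics/w25.png

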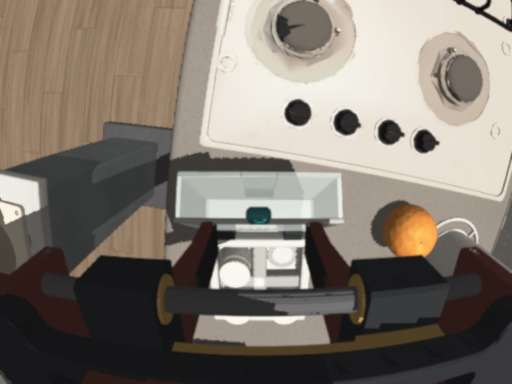

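Emit:
step_arm --pt "0.6 0 -0.01 0.194 0" --pt "0.6 0 0 0.194 0" --pt "0.6 0 0 0.194 0" --pt "0.6 0 0 0.194 0" --pt "0 0 0 0 0"

```text
t: 29.6
tool_pos: [0.5288, 0.2419, 0.1804]
orientation: [3.14, 0.005, 0.156]
force: [-0.1, -0.4, 0.4]
grip_width: 0.049
```

Emit:
step_arm --pt "0 0 0 0 0" --pt "0 0 0 0 0" --pt "0 0 0 0 0" --pt "0 0 0 0 0" --pt "0 0 0 0 0"

```text
t: 30.02
tool_pos: [0.5283, 0.244, 0.1837]
orientation: [-3.141, 0.005, 0.156]
force: [-5.6, 0.8, 4.7]
grip_width: 0.0177
```

Run:
```python
from ferm import *
snap('wrist','w26.png');snap('scene','c26.png',(110,90,270,250),4)
p=cov(2.03,.181,.006)-[0,0,.019];go(*p,TH)
# incremental waypoints
T=toolT();pt=T[:3,3]+[0,0,.019];d=pt-np.r_[C,0];e2=E2@d[:2];dz=pt[2]-.042;de=.084-e2
r=np.hypot(de,dz);a=np.arctan2(dz,de);print('e1',E1@d[:2],'r',r,'ang',a)
```

```text
t 30.12 pos [0.5283 0.244  0.1837] yaw 8.99 q [0.41 0.41 1.75 0.   0.98 0.25] w 0.0177 F [-8.4  0.8  6.7]
turn tot -0.0001 rows>=1 ; shift tot [ 0.019  -0.0063  0.015 ] rows>=1
e1 -0.001423190599280604 r 0.18187428510372589 ang 2.057896387795563
```

View pics/c26.png

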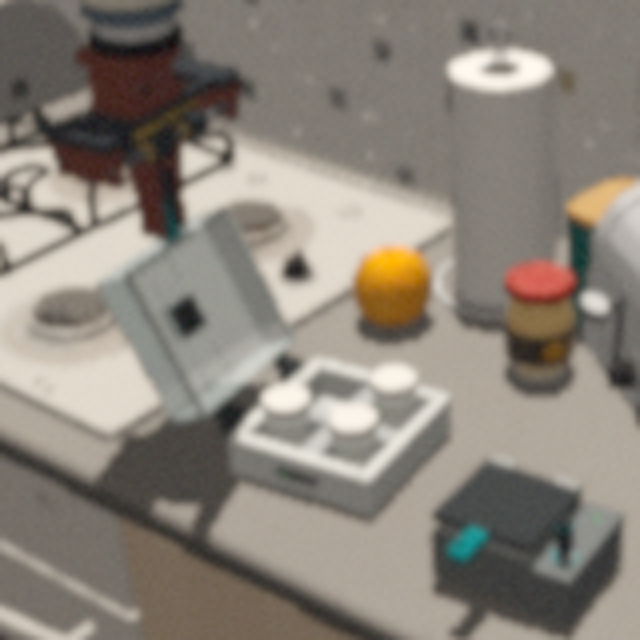

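```bash
cat > arc.py <<'E'
import numpy as np
def rows(r,a0,a1,n,sgn=-1,g=0):
    A=np.linspace(a0,a1,n+1)
    de=r*np.cos(A);dz=r*np.sin(A)
    # e2 = .084-de ; tool y=-e2 -> dy=+d(de); tool z = -dz
    return np.round(np.c_[np.diff(de)/.075,-np.diff(dz)/.075],3)
E
python3 -c "
from arc import *
for i,x in enumerate(rows(.1815,2.055,.0335,20)): print(i,x)"
```

```text
0 [ 0.222 -0.103]
1 [ 0.231 -0.08 ]
2 [ 0.238 -0.056]
3 [ 0.242 -0.032]
4 [ 0.244 -0.007]
5 [0.244 0.018]
6 [0.241 0.042]
7 [0.235 0.066]
8 [0.228 0.09 ]
9 [0.217 0.112]
10 [0.205 0.133]
11 [0.19  0.153]
12 [0.174 0.172]
13 [0.156 0.188]
14 [0.136 0.203]
15 [0.115 0.216]
16 [0.092 0.226]
17 [0.069 0.235]
18 [0.045 0.24 ]
19 [0.021 0.244]
```

Emit:
step_arm --pt "0 0 0.222 -0.103 0" --pt "0 0 0.231 -0.08 0" --pt "0 0 0.238 -0.056 0" --pt "0 0 0.242 -0.032 0" --pt "0 0 0.244 -0.007 0"

```text
t: 30.53
tool_pos: [0.542, 0.157, 0.2043]
orientation: [-3.14, 0.004, 0.157]
force: [-7.1, 4.5, -1.8]
grip_width: 0.0175
```

```bash
cat >> ferm.py <<'E'
def hinge():
    T=toolT();pt=T[:3,3]+[0,0,.019];d=pt-np.r_[C,0];e2=E2@d[:2];dz=pt[2]-.042;de=.084-e2
    s=observe();print('t',s['t'],'e1',round(E1@d[:2],4),'r',round(np.hypot(de,dz),4),'ang',round(np.arctan2(dz,de),4),'F',s['force'],'w',s['grip_width'])
E
python3 -c "
from ferm import *
hinge(); snap('scene','c27.png',(110,90,270,250),4)"
```

```text
t 30.5333 e1 -0.0016 r 0.1813 ang 1.5544 F [-7.0513  4.5432 -1.821 ] w 0.017503161691390077
```

View pics/c27.png

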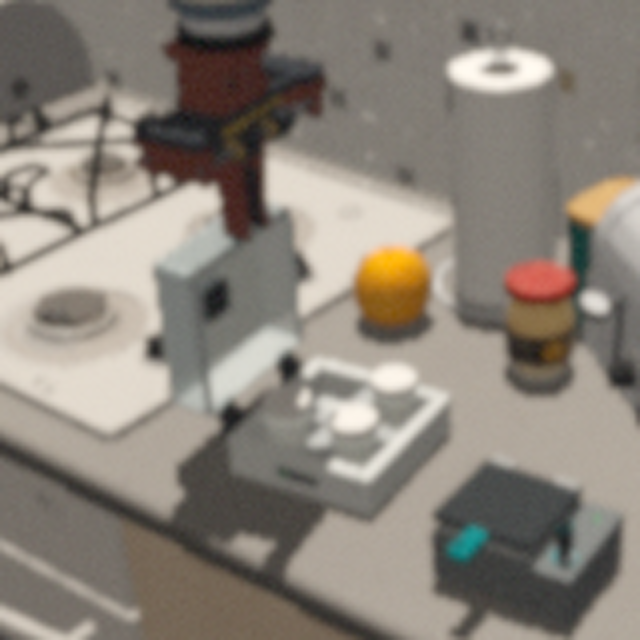

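Emit:
step_arm --pt "0 0 0.244 0.018 0" --pt "0 0 0.241 0.042 0" --pt "0 0 0.235 0.066 0" --pt "0 0 0.228 0.09 0" --pt "0 0 0.217 0.112 0"

```text
t: 31.0
tool_pos: [0.5558, 0.0692, 0.1806]
orientation: [3.141, 0.004, 0.158]
force: [-10.7, -3.2, 9.7]
grip_width: 0.0172
```

Emit:
step_arm --pt "0 0 0.205 0.133 0" --pt "0 0 0.19 0.153 0" --pt "0 0 0.174 0.172 0" --pt "0 0 0.156 0.188 0" --pt "0 0 0 0 0"

```text
t: 31.42
tool_pos: [0.5646, 0.0129, 0.13]
orientation: [3.138, 0.005, 0.157]
force: [-7.0, -13.4, 8.6]
grip_width: 0.0173
```

```bash
python3 -c "
from ferm import *
hinge(); snap('scene','c28.png',(110,90,270,250),4)
snap('wrist','w28.png')
hinge()"
```

```text
t 31.4167 e1 -0.0018 r 0.1833 ang 0.6231 F [ -6.9734 -13.3634   8.6203] w 0.01734011047656953
t 31.5167 e1 -0.0018 r 0.1832 ang 0.6303 F [ -8.544  -14.6092   7.9058] w 0.017564093277990172
```

View pics/c28.png

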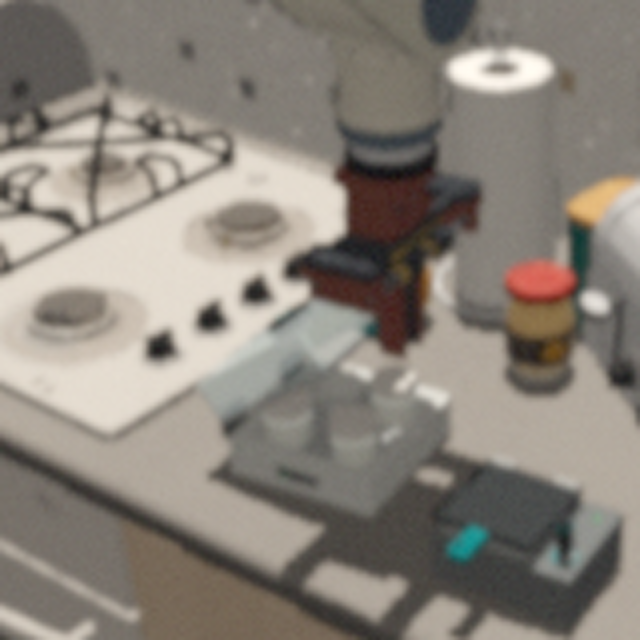

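View pics/w28.png

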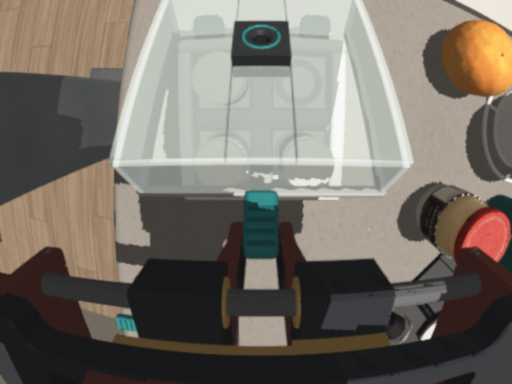

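Emit:
step_arm --pt "0 -0.01 0.156 0.203 0" --pt "0 0 0.115 0.216 0" --pt "0 0 0.092 0.226 0" --pt "0 0 0.069 0.235 0" --pt "0 0 0 0 0"

```text
t: 31.93
tool_pos: [0.5695, -0.0182, 0.063]
orientation: [3.139, 0.003, 0.157]
force: [-3.1, -14.5, 1.9]
grip_width: 0.0176
```

```bash
python3 -c "
from ferm import *
hinge(); print(observe()['tool_pos']);snap('side','s29.png',(200,180,340,340),4)"
```

```text
t 31.9333 e1 -0.0018 r 0.1847 ang 0.2186 F [ -3.0847 -14.4988   1.8753] w 0.017639207225440476
[ 0.5695 -0.0182  0.063 ]
```

View pics/s29.png

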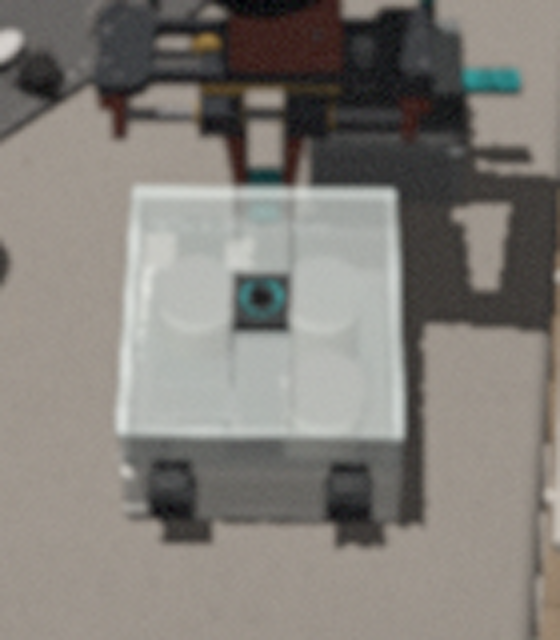

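Emit:
step_arm --pt "0 0 0.055 0.235 0" --pt "0 0 0.03 0.2 0" --pt "0 0 0 0 0"

```text
t: 32.23
tool_pos: [0.5702, -0.0233, 0.0305]
orientation: [3.141, 0.003, 0.157]
force: [-2.9, -9.6, -2.2]
grip_width: 0.0174
```

```bash
python3 -c "
from ferm import *
hinge(); print(observe()['tool_pos']);snap('side','s30.png',(200,180,340,340),4)"
```

```text
t 32.2333 e1 -0.0019 r 0.1856 ang 0.0404 F [-2.9141 -9.6352 -2.2456] w 0.017442876131077062
[ 0.5702 -0.0233  0.0305]
```

View pics/s30.png

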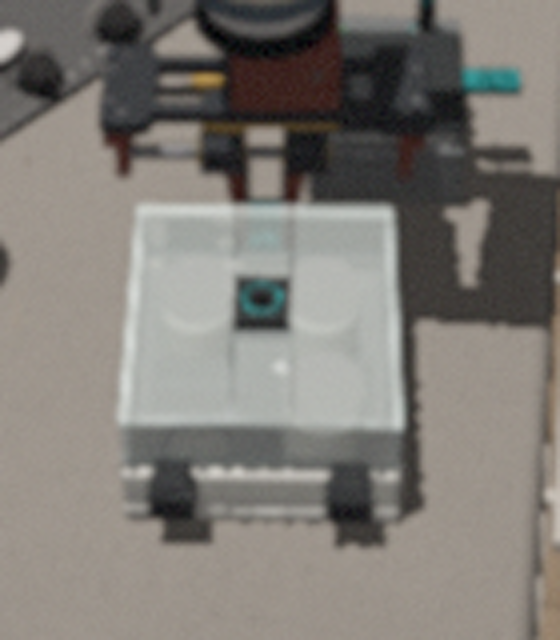

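Emit:
step_arm --pt "0 0 0 0.05 0" --pt "0 0 0 0.04 0" --pt "0 0 0 0 0"

```text
t: 32.53
tool_pos: [0.5703, -0.0235, 0.0252]
orientation: [3.14, 0.003, 0.158]
force: [-3.8, -13.5, -0.8]
grip_width: 0.017
```

Emit:
step_arm --pt "0 0 0 0.04 0" --pt "0 0 0 0.04 0" --pt "0 0 0 0 0"

```text
t: 32.78
tool_pos: [0.5703, -0.0235, 0.0193]
orientation: [3.14, 0.003, 0.158]
force: [-4.0, -13.1, -2.6]
grip_width: 0.0175
```

```bash
python3 -c "
from ferm import *
hinge(); print(observe()['tool_pos']);snap('side','s31.png',(200,180,340,340),4);snap('wrist','w31.png');snap('scene','c31.png',(110,130,270,270),4)"
```

```text
t 32.7833 e1 -0.0018 r 0.1857 ang -0.0197 F [ -3.9547 -13.0836  -2.6042] w 0.017466036551428393
[ 0.5703 -0.0235  0.0193]
```

View pics/s31.png

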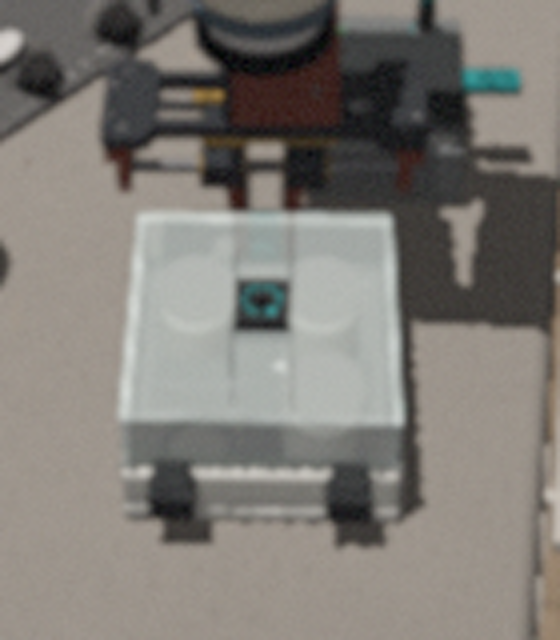

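View pics/c31.png

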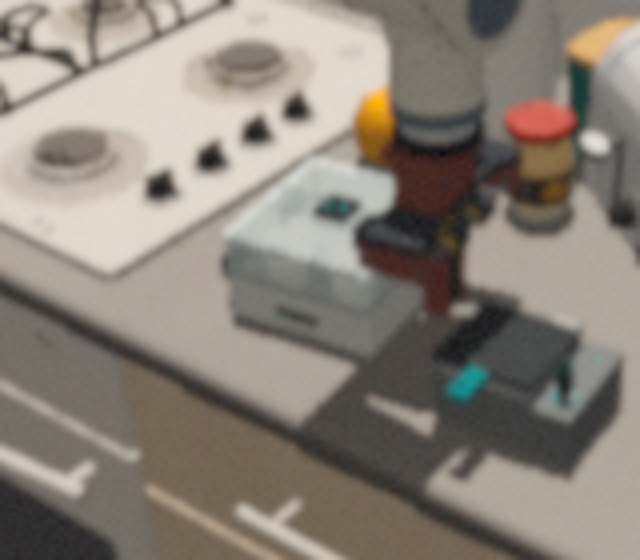

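View pics/w31.png

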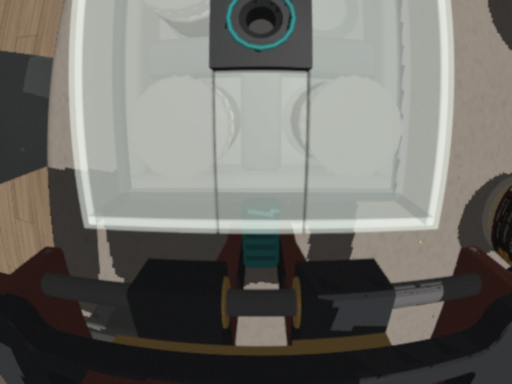

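Emit:
step_arm --pt "0 0 0 0.04 0" --pt "0 0 0 0.02 0" --pt "0 0 0 0 0"

```text
t: 33.18
tool_pos: [0.5704, -0.0232, 0.0177]
orientation: [3.14, 0.003, 0.158]
force: [-14.3, -10.6, 28.2]
grip_width: 0.0177
```

```bash
python3 -c "
from ferm import *
hinge(); print(observe()['tool_pos'])
T=toolT();snap('wrist','w32.png',(150,0,370,280),2)
for th in [0,.03,.06,.1]:print(th,proj('wrist',cov(th,.084,.052),T),proj('wrist',cov(th,.154,.0),T),proj('wrist',cov(th,.189,.006),T),'side',proj('side',cov(th,.084,.052)),proj('side',cov(th,.154,.045,.07)),proj('scene',cov(th,.084,.052)))
for c in ['wrist','side','scene']:
  grab_frame(c)
  for d in spot_point('port',c)[:2]: print(c,d)
"
```

```text
t 33.1833 e1 -0.0017 r 0.1855 ang -0.0286 F [-14.3009 -10.5701  28.1998] w 0.01771198112590081
[ 0.5704 -0.0232  0.0177]
0 [265.2529  23.8345] [263.3826 200.3799] [263.1531 268.3571] side [264.5312 253.9339] [233.6586 231.782 ] [194.7194 180.4842]
0.03 [265.3674  16.3375] [263.4496 203.2636] [263.219 273.729] side [264.5114 253.717 ] [233.5076 230.7923] [194.2735 179.7656]
0.06 [265.4833   8.3216] [263.5219 206.0455] [263.2907 279.1636] side [264.4911 253.5416] [233.3519 229.8531] [193.8096 179.0528]
0.1 [265.6391  -3.1615] [263.6274 209.5774] [263.3965 286.5194] side [264.463  253.3732] [233.1371 228.6817] [193.1639 178.1127]
wrist {'point': [261.3, 14.2], 'score': 0.86}
side {'point': [264.9, 253.8], 'score': 0.73}
scene {'point': [193.3, 181.8], 'score': 0.68}
```

View pics/w32.png

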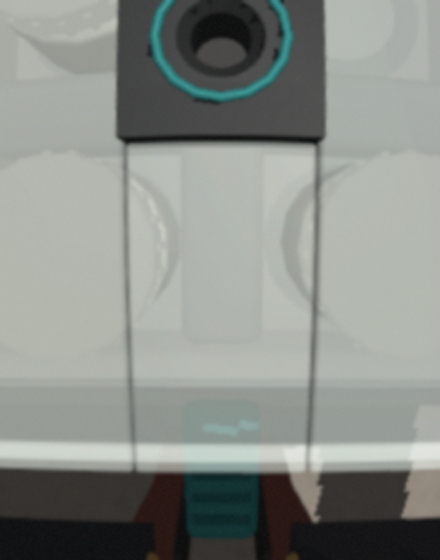

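Emit:
step_arm --pt "0 0 0 -0.05 0" --pt "0.6 0 0 0 0" --pt "0.6 0 0 0 0" --pt "0.6 0 0 0 0" --pt "0.6 0 0 0 0"

```text
t: 33.95
tool_pos: [0.5722, -0.0214, 0.019]
orientation: [3.142, -0.001, 0.157]
force: [-0.8, -0.2, 1.2]
grip_width: 0.0406
```

Emit:
step_arm --pt "0.6 0 0 0 0" --pt "0.6 0 0 -0.3 0" --pt "0.6 0 0 -0.5 0" --pt "0.6 0 0 -0.5 0" --pt "0.6 0 0 -0.5 0"

```text
t: 34.37
tool_pos: [0.5713, -0.0213, 0.1548]
orientation: [-3.141, 0.001, 0.157]
force: [1.2, -0.1, -0.4]
grip_width: 0.0525
```

Emit:
step_arm --pt "0.6 0 0 -0.5 0" --pt "0.6 0 0 -0.4 0" --pt "0.6 0 0 0 0" --pt "0.6 0 0 0 0"

```text
t: 34.7
tool_pos: [0.5729, -0.0214, 0.2232]
orientation: [3.141, -0.004, 0.157]
force: [-0.5, -0.2, -0.3]
grip_width: 0.0528
```

```bash
python3 -c "
from ferm import *
snap('side','s33.png',(200,180,340,340),4)
T=toolT();snap('wrist','w33.png')
for th in [0,.03,.06]:print(th,proj('wrist',cov(th,.084,.052),T),proj('wrist',cov(th,.154,.0),T),proj('wrist',cov(th,.189,.006),T))
print(observe()['tool_pos'])
for n in ['port','cover_pull']:
  for d in spot_point(n,'wrist')[:2]: print(n,d)
"
```

```text
0 [260.2429  82.9951] [260.1932 147.1013] [260.1866 177.6413]
0.03 [260.2452  81.1515] [260.1944 147.5872] [260.1882 178.5858]
0.06 [260.2475  79.2057] [260.1958 147.9646] [260.1899 179.4131]
[ 0.571  -0.0214  0.2202]
port {'point': [262.0, 80.1], 'score': 0.74}
cover_pull {'point': [257.7, 165.4], 'score': 0.78}
```

View pics/w33.png

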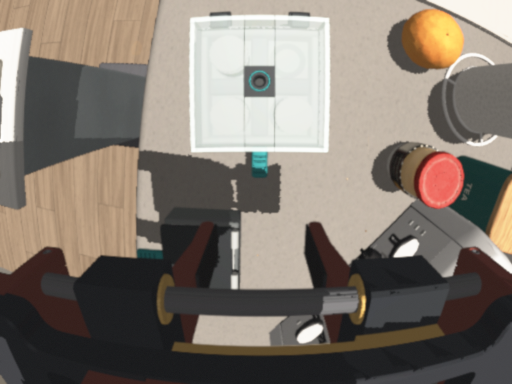

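View pics/s33.png

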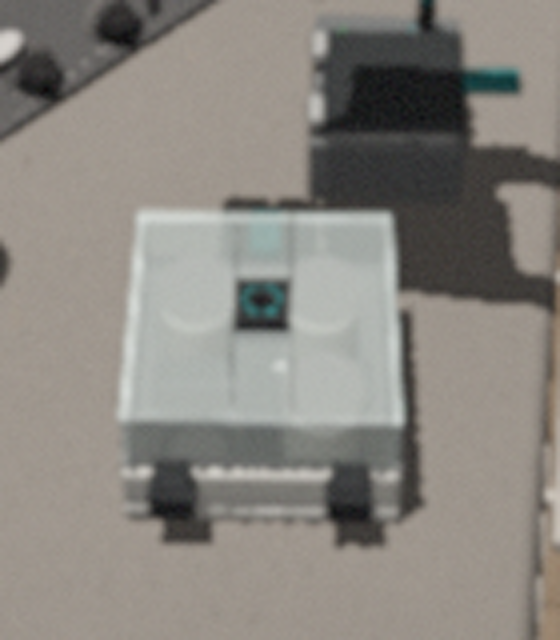

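```bash
python3 -c "
from ferm import *
go(.4975,-.27,.2,0)
"
```

```text
t 34.9 pos [ 0.5706 -0.0214  0.2194] yaw 9.0 q [-0.06  0.35  1.75 -0.    1.04 -0.22] w 0.0527 F [ 0.3  0.5 -0.1]
turn tot 0.0785 rows>=2 ; shift tot [-0.9741  3.3145  0.26  ] rows>=7
```

Emit:
step_arm --pt "0.6 0 0 0 0.0393" --pt "0.6 0 0 0 0.0392" --pt "0.6 -0.139 0.4735 0.037 0" --pt "0.6 -0.139 0.4735 0.037 0" --pt "0.6 -0.139 0.4735 0.037 0"

```text
t: 35.32
tool_pos: [0.5393, -0.1285, 0.2111]
orientation: [-3.141, 0.003, 0.002]
force: [0.1, -0.5, -0.0]
grip_width: 0.0529
```

Emit:
step_arm --pt "0.6 -0.139 0.4735 0.037 0" --pt "0.6 -0.139 0.4735 0.037 0" --pt "0.6 -0.139 0.4735 0.037 0" --pt "0.6 -0.139 0.4735 0.037 0" --pt "0.6 0 0 0 0"

```text
t: 35.73
tool_pos: [0.4963, -0.2747, 0.1998]
orientation: [3.142, 0.003, -0.004]
force: [-0.8, 0.0, 0.5]
grip_width: 0.0526
```

Emit:
step_arm --pt "0.6 0 0 0 0" --pt "0.6 0 0 0 0" --pt "0.6 0 0 0 0"

```text
t: 35.98
tool_pos: [0.4988, -0.2689, 0.2012]
orientation: [-3.141, 0.001, 0.001]
force: [-0.2, 0.1, 0.2]
grip_width: 0.0527
```

```bash
python3 -c "
from ferm import *
T=toolT();print(T[:3,3]);snap('wrist','w34.png',(150,20,400,220),3.2)
for n,z in [('probe_grip',.078),('probe_collar',.057),('display_pull',.065),('display_hinge',.063),('controller',0)]:
  for d in spot_point(n,'wrist')[:2]: print(n,d,at_z('wrist',d['point'],z,T))
"
```

```text
[ 0.4988 -0.2689  0.2012]
probe_grip {'point': [257.9, 115.0], 'score': 0.54} [ 0.4965 -0.2001  0.078 ]
probe_collar {'point': [259.2, 112.3], 'score': 0.66} [ 0.4976 -0.1978  0.057 ]
probe_collar {'point': [255.3, 116.2], 'score': 0.63} [ 0.4937 -0.2019  0.057 ]
display_pull {'point': [201.5, 57.0], 'score': 0.85} [ 0.4399 -0.1399  0.065 ]
display_hinge {'point': [316.8, 49.6], 'score': 0.91} [ 0.5555 -0.1317  0.063 ]
controller {'point': [274.0, 76.0], 'score': 0.91} [ 0.5151 -0.1541  0.    ]
```

View pics/w34.png

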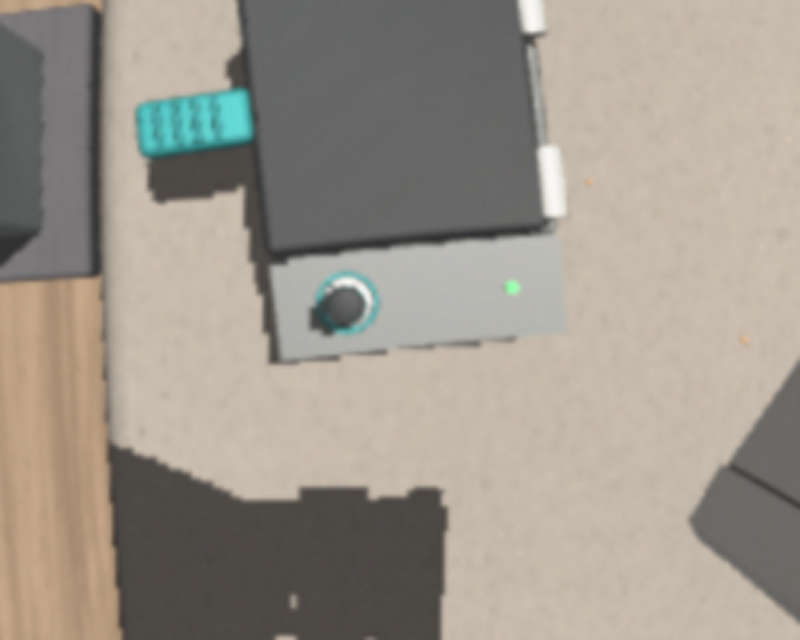

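```bash
python3 -c "
from ferm import *
T=toolT();print(T[:3,3])
print(at_z('wrist',(258.4,114.4),.0545,T),at_z('wrist',(258.1,115.3),.098,T),at_z('wrist',(258.1,115.3),.09,T))
s=np.sin(np.radians(4.5));c=np.cos(np.radians(4.5))
cc=np.array([.5153,-.153]);print(cc+[-.024*c,-.024*s])
for c in ['scene','side']: snap(c,c+'35.png',(225,190,285,240) if c=='scene' else (280,150,350,220),8)
go(.4975,-.2025,.12,np.radians(4.5))
"
```

```text
[ 0.4991 -0.2694  0.202 ]
[ 0.4974 -0.2008  0.0545] [ 0.4974 -0.2005  0.098 ] [ 0.4973 -0.2007  0.09  ]
[ 0.4914 -0.1549]
t 36.38 pos [ 0.499  -0.2697  0.202 ] yaw 0.04 q [-0.52  0.36  1.78  0.    1.   -0.52] w 0.0523 F [-1.2 -0.5 -0.7]
turn tot -0.0389 rows>=1 ; shift tot [ 0.0501 -0.8953  1.0938] rows>=3
```

View pics/scene35.png

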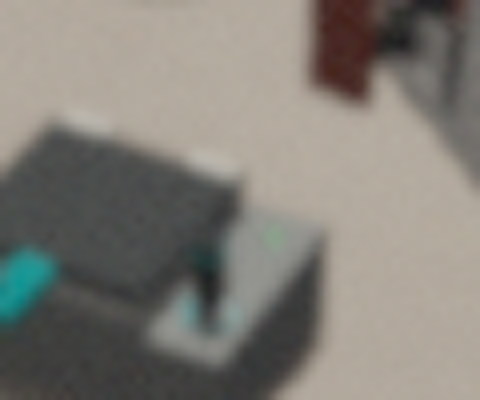

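View pics/side35.png

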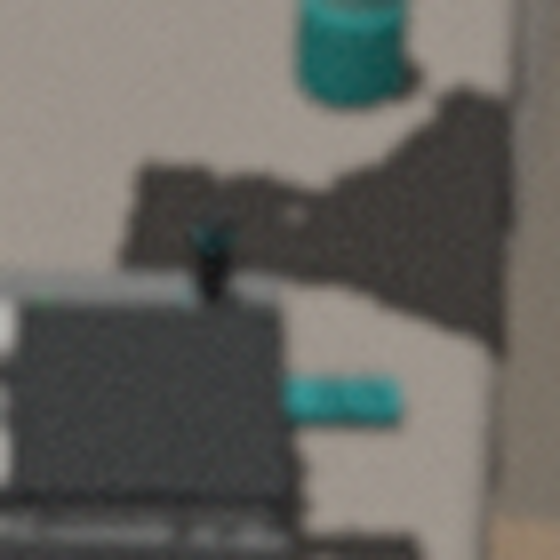

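```bash
python3 -c "
from ferm import *
print(tri([('side',(306.3,178.5)),('scene',(250.6,221))]),tri([('side',(306.5,187.5)),('scene',(251.3,231.3))]))
for z in (.054,.096,.1,.104): print(z,proj('side',(.4973,-.201,z)),proj('scene',(.4973,-.201,z)))
"
```

```text
(array([ 0.4957, -0.199 ,  0.0837]), [0.0011380007318150854, 0.0011380007318148994]) (array([ 0.4931, -0.2049,  0.0482]), [0.0020982746661640534, 0.0020982746661640217])
0.054 [305.4429 187.1544] [251.5543 228.2258]
0.096 [306.3488 174.4998] [251.7791 217.5461]
0.1 [306.4374 173.2623] [251.801  216.5053]
0.104 [306.5264 172.0191] [251.823  215.4603]
```

Emit:
step_arm --pt "0.6 0 0 0 -0.0389" --pt "0.6 0.012 -0.2295 0.273 0" --pt "0.6 0.012 -0.2295 0.273 0" --pt "0.6 0.012 -0.2295 0.273 0" --pt "0.6 0.012 -0.2295 0.273 0"

```text
t: 36.8
tool_pos: [0.4971, -0.2006, 0.1195]
orientation: [3.141, -0.001, 0.077]
force: [0.9, 0.3, -0.1]
grip_width: 0.0528
```

Emit:
step_arm --pt "0.6 0 0 0 0" --pt "0.6 0 0 0 0" --pt "0.6 0 0 0 0"

```text
t: 37.05
tool_pos: [0.4979, -0.2019, 0.1209]
orientation: [3.141, -0.001, 0.078]
force: [0.6, -0.1, 0.2]
grip_width: 0.0528
```

```bash
python3 -c "
from ferm import *
T=toolT();print(T[:3,3]);snap('wrist','w36.png',(180,100,340,300),3)
for z in (.0545,.091): print(proj('wrist',(.4973,-.2008,z),T))
go(.4973,-.2008,.058,np.radians(4.5))
"
```

```text
[ 0.4979 -0.2019  0.1209]
[259.294  201.1968]
[259.202 217.618]
t 37.1 pos [ 0.4981 -0.2022  0.1212] yaw 4.45 q [-0.41  0.44  1.89 -0.    0.81 -0.49] w 0.0528 F [ 0.5  0.1 -0.7]
turn tot -0.0004 rows>=1 ; shift tot [-0.0116 -0.0209  0.8426] rows>=2
```

View pics/w36.png

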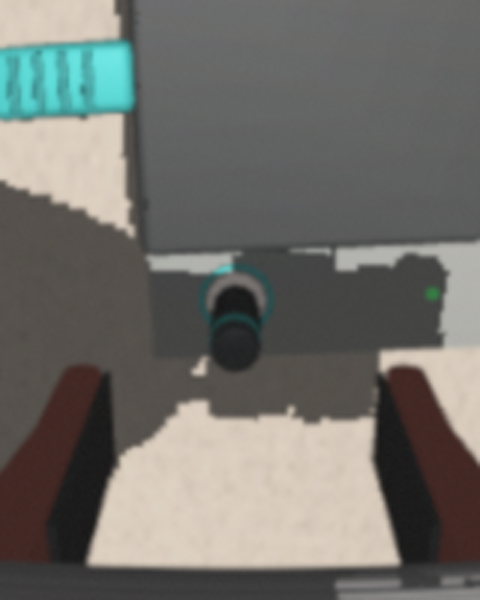

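Emit:
step_arm --pt "0.6 -0.013 -0.032 0.21 0" --pt "0.6 0 0 0.21 0" --pt "0.6 0 0 0.21 0" --pt "0.6 0 0 0.21 0" --pt "0.6 0 0 0 0"

```text
t: 37.52
tool_pos: [0.4953, -0.1995, 0.0559]
orientation: [-3.141, 0.001, 0.077]
force: [-1.0, -0.5, -0.1]
grip_width: 0.0529
```

```bash
python3 -c "
from ferm import *
T=toolT();print(T[:3,3],observe()['force']);snap('wrist','w37.png',(180,100,340,300),3)
"
```

```text
[ 0.4953 -0.1995  0.0559] [-0.9997 -0.5352 -0.061 ]
```

View pics/w37.png

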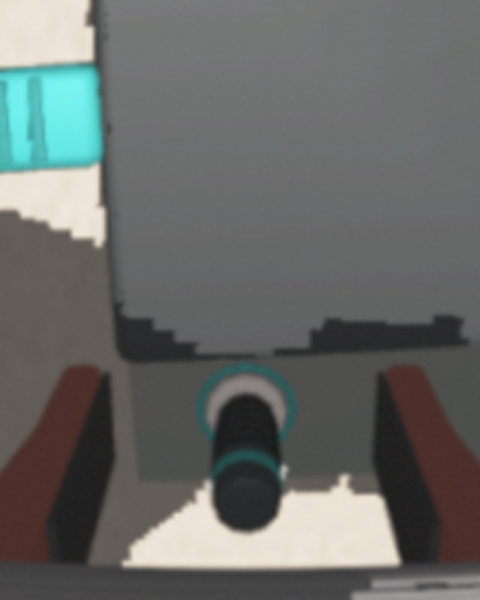

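Emit:
step_arm --pt "0 0.008 0 0 0" --pt "0 0 0 0 0" --pt "0 0 0 0 0" --pt "0 0 0 0 0" --pt "0 0 0 0 0"

```text
t: 37.98
tool_pos: [0.4969, -0.199, 0.0577]
orientation: [3.141, -0.001, 0.078]
force: [-0.5, -0.5, -0.2]
grip_width: 0.0229
```

Emit:
step_arm --pt "0 0 0 0 0" --pt "0 0 0 0 0" --pt "0 0 0 0 0"

```text
t: 38.23
tool_pos: [0.4966, -0.1989, 0.0573]
orientation: [3.141, -0.0, 0.078]
force: [-0.6, 0.5, 3.3]
grip_width: 0.011
```

```bash
python3 -c "
from ferm import *
T=toolT();print(T[:3,3],observe()['force']);snap('wrist','w38.png',(180,100,340,300),3)
"
```

```text
[ 0.4966 -0.1989  0.0573] [-0.6107  0.5444  3.2618]
```

View pics/w38.png

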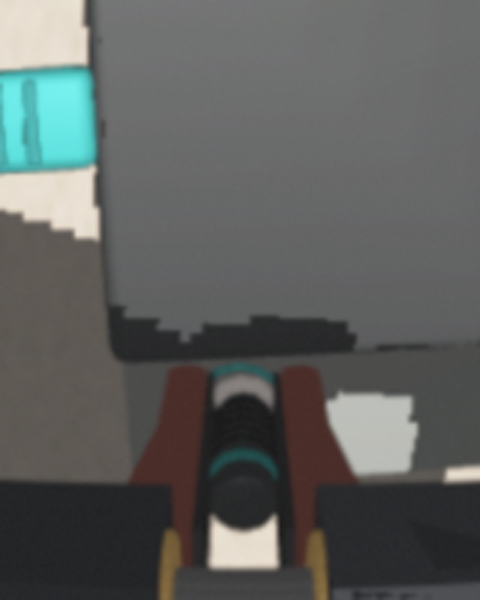

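Emit:
step_arm --pt "0 0 0 -0.2 0" --pt "0 0 0 -0.2 0" --pt "0 0 0 -0.3 0" --pt "0 0 0 -0.4 0" --pt "0 0 0 -0.4 0"

```text
t: 38.7
tool_pos: [0.4957, -0.1985, 0.1699]
orientation: [-3.141, 0.002, 0.078]
force: [1.5, -0.1, -0.3]
grip_width: 0.0113
```

Emit:
step_arm --pt "0 0 0 -0.3 0" --pt "0 0 0 0 0" --pt "0 0 0 0 0"

```text
t: 38.95
tool_pos: [0.4971, -0.1991, 0.193]
orientation: [3.14, -0.002, 0.078]
force: [-0.4, 0.3, -0.4]
grip_width: 0.0114
```

```bash
python3 -c "
from ferm import *
T=toolT();print(T[:3,3],observe()['force']);snap('wrist','w39.png',(180,100,340,300),3);snap('side','s39.png',(260,100,360,220),5)
p=W(0,0,.22);go(*p,TH)
"
```

```text
[ 0.4971 -0.1991  0.193 ] [-0.3651  0.2764 -0.4207]
t 39.05 pos [ 0.4957 -0.1985  0.1909] yaw 4.46 q [-0.4   0.33  1.86  0.    0.95 -0.48] w 0.0116 F [-0.3  0.1 -0.7]
turn tot -0.0396 rows>=1 ; shift tot [ 1.3713 -3.5047 -0.3869] rows>=7
```

View pics/w39.png

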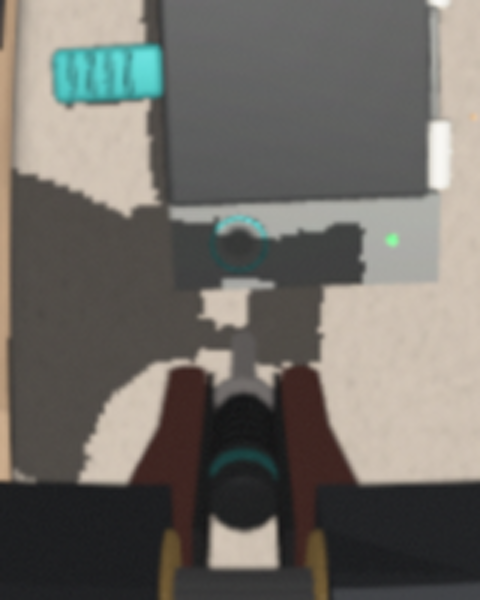

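View pics/s39.png

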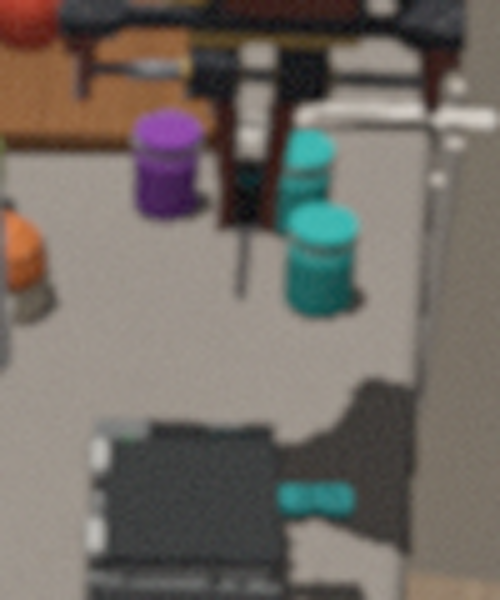

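```bash
cat >> ferm.py <<'E'
def toolpt(px,z):
    m=camera_model('wrist');o,d=ray('wrist',px,np.eye(4));return o+d*(z-o[2])/d[2]
def toolproj(p): return proj('wrist',p,np.eye(4))
E
python3 -c "
from ferm import *
for z in (.036,.042,.046,.05): print(z,toolpt((261.3,211.7),z))
for z in (-.030,-.035,-.04): print(z,toolpt((261.0,267.7),z))
for z in (-.03,0,.02,.046): print(z,toolproj((0,0,z)))
"
```

```text
0.036 [ 0.0009 -0.0033  0.036 ]
0.042 [ 0.0009 -0.0011  0.042 ]
0.046 [0.0009 0.0004 0.046 ]
0.05 [0.001  0.0019 0.05  ]
-0.03 [ 0.0005  0.0034 -0.03  ]
-0.035 [ 0.0005  0.0004 -0.035 ]
-0.04 [ 0.0005 -0.0026 -0.04  ]
-0.03 [259.9369 262.1091]
0 [259.9822 237.3572]
0.02 [260.0067 224.603 ]
0.046 [260.0334 211.1881]
```

Emit:
step_arm --pt "0 0 0 0 -0.0396" --pt "0 0.2285 -0.473 0 0" --pt "0 0.2285 -0.473 0 0" --pt "0 0.2285 -0.473 0 0" --pt "0 0.2285 -0.473 0 0"

```text
t: 39.47
tool_pos: [0.541, -0.0465, 0.19]
orientation: [-3.141, 0.003, 0.156]
force: [-0.3, -0.7, 0.5]
grip_width: 0.0114
```

Emit:
step_arm --pt "0 0.2285 -0.473 0 0" --pt "0 0.2285 -0.473 0 0" --pt "0 0 0 0 0" --pt "0 0 0 0 0" --pt "0 0 0 0 0"

```text
t: 39.88
tool_pos: [0.5636, 0.0273, 0.1904]
orientation: [-3.142, 0.003, 0.158]
force: [0.0, -0.3, 0.1]
grip_width: 0.0114
```

```bash
python3 -c "
from ferm import *
T=toolT();print(T[:3,3],observe()['force']);snap('wrist','w40.png',(200,60,320,200),4)
print(proj('wrist',W(0,0,.094),T));go(*W(0,0,.15),TH)
"
```

```text
[0.5636 0.0273 0.1904] [ 0.047  -0.2612  0.1225]
[261.1137 136.5961]
t 39.93 pos [0.5637 0.0267 0.1907] yaw 8.98 q [ 0.03  0.38  1.79 -0.    0.98 -0.13] w 0.0114 F [-0.2  0.1 -0.6]
turn tot -0.0002 rows>=1 ; shift tot [ 0.008  -0.6807  0.5429] rows>=2
```

View pics/w40.png

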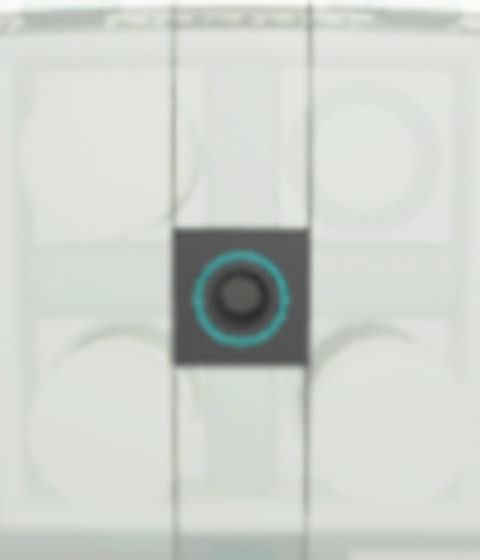

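```bash
python3 -c "
from ferm import *
T=toolT();z=T[2,3]-.094;print(z,toolpt((260.25,134.8),z), 'world',at_z('wrist',(260.25,134.8),.094,T), W(0,0,0))
"
```

```text
0.09671609907424145 [ 0.0001 -0.052   0.0967] world [0.5554 0.078  0.094 ] [0.5562 0.0772 0.    ]
```

Emit:
step_arm --pt "0 -0.003 -0.144 0.155 0" --pt "0 -0.003 -0.144 0.155 0" --pt "0 -0.003 -0.144 0.155 0" --pt "0 0 0 0 0" --pt "0 0 0 0 0"

```text
t: 40.35
tool_pos: [0.5578, 0.0598, 0.1557]
orientation: [-3.141, 0.003, 0.158]
force: [-0.3, 0.5, 0.1]
grip_width: 0.0115
```

Emit:
step_arm --pt "0 0 0 0 0" --pt "0 0 0 0 0"

```text
t: 40.52
tool_pos: [0.5594, 0.0593, 0.1575]
orientation: [3.141, -0.001, 0.157]
force: [-0.1, -0.3, -0.1]
grip_width: 0.0113
```

```bash
python3 -c "
from ferm import *
T=toolT();print(T[:3,3],observe()['force']);snap('wrist','w41.png',(200,130,320,290),4)
print(proj('wrist',W(0,0,.094),T));T=toolT();print(T[:3,3])
"
```

```text
[0.5594 0.0593 0.1575] [-0.1375 -0.295  -0.0988]
[259.5886 181.6868]
[0.5595 0.0592 0.1576]
```

View pics/w41.png

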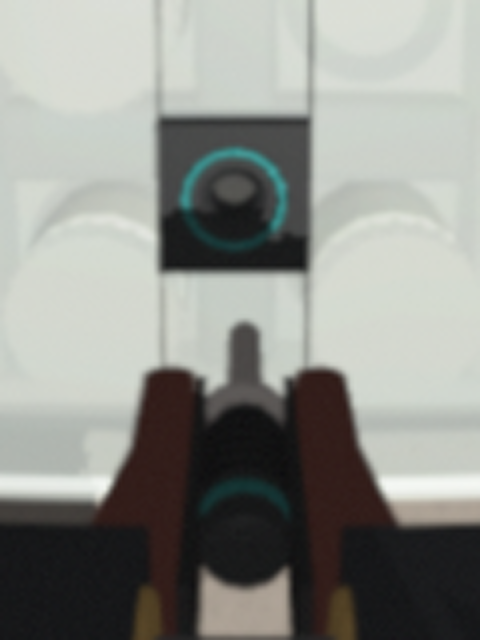

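```bash
python3 -c "
from ferm import *
print(toolpt((258.6,179.6),.0636),toolpt((261,211.3),.046),toolpt((258.6,179.6),.0656))
"
```

```text
[-0.0012 -0.0199  0.0636] [0.0007 0.0001 0.046 ] [-0.0012 -0.0194  0.0656]
```

Emit:
step_arm --pt "0 -0.012 -0.133 0 0" --pt "0 -0.013 -0.134 0 0" --pt "0 0 0 0 0" --pt "0 0 0 0 0" --pt "0 0 0 0 0"

```text
t: 40.98
tool_pos: [0.554, 0.0792, 0.1573]
orientation: [3.141, -0.0, 0.158]
force: [-0.2, -0.3, -0.2]
grip_width: 0.0117
```

```bash
python3 -c "
from ferm import *
T=toolT();print(T[:3,3],observe()['force']);snap('wrist','w42.png',(200,130,320,290),4);snap('side','s42.png',(220,190,310,290),6);snap('scene','c42.png',(150,130,240,220),6)
T=toolT();print(T[:3,3]);print(toolproj((.0007,.0001,.0636)))
"
```

```text
[0.554  0.0792 0.1573] [-0.1936 -0.2628 -0.1578]
[0.5541 0.0788 0.1572]
[260.9786 203.7252]
```

View pics/w42.png

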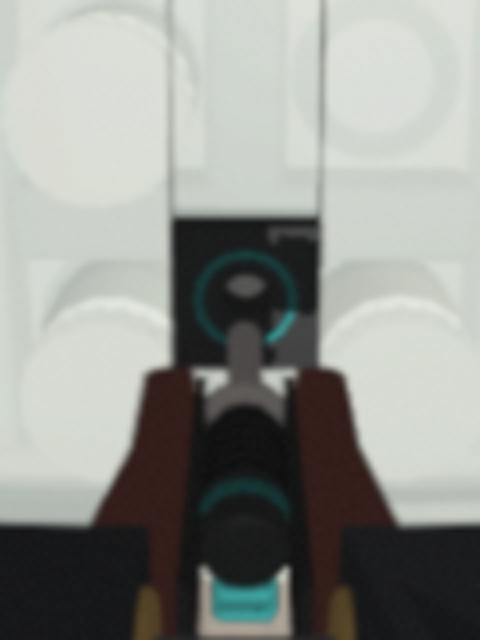

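View pics/s42.png

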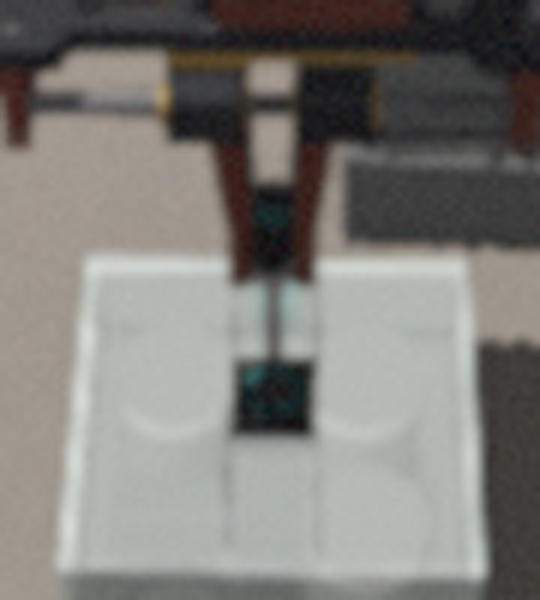

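View pics/c42.png

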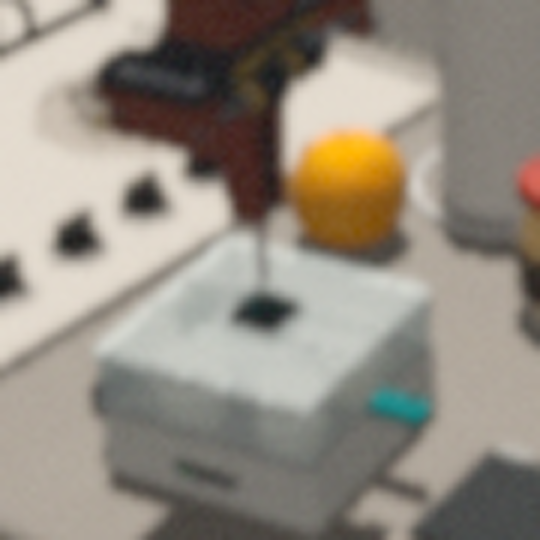

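Emit:
step_arm --pt "0 0.003 0.004 0.12 0" --pt "0 0 0 0.12 0" --pt "0 0 0 0.12 0" --pt "0 0 0 0 0" --pt "0 0 0 0 0"

```text
t: 41.55
tool_pos: [0.5536, 0.0785, 0.1289]
orientation: [-3.141, 0.002, 0.157]
force: [0.9, 1.2, 0.1]
grip_width: 0.0115
```

Emit:
step_arm --pt "0 0 0 0.1 0" --pt "0 0 0 0.1 0" --pt "0 0 0 0.1 0" --pt "0 0 0 0 0" --pt "0 0 0 0 0"

```text
t: 41.97
tool_pos: [0.5539, 0.0785, 0.1069]
orientation: [-3.142, 0.001, 0.157]
force: [0.4, 0.1, -0.8]
grip_width: 0.0113
```

```bash
python3 -c "
from ferm import *
T=toolT();print(T[:3,3],observe()['force']);snap('wrist','w43.png',(200,130,320,290),4);snap('scene','c43.png',(150,130,240,220),6)
"
```

```text
[0.5539 0.0785 0.1069] [ 0.4303  0.0924 -0.8422]
```

View pics/w43.png

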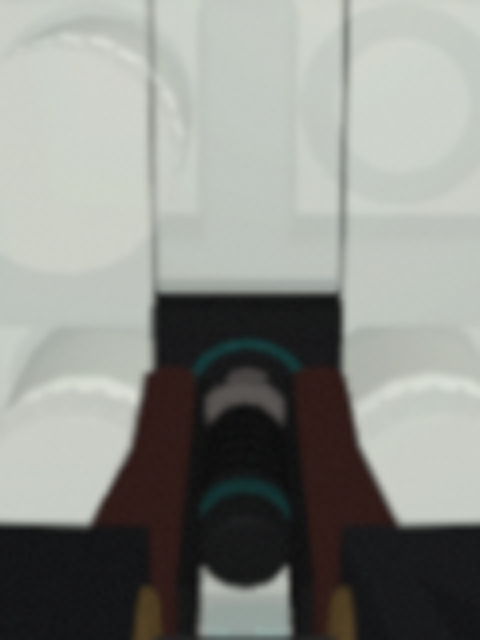

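View pics/c43.png

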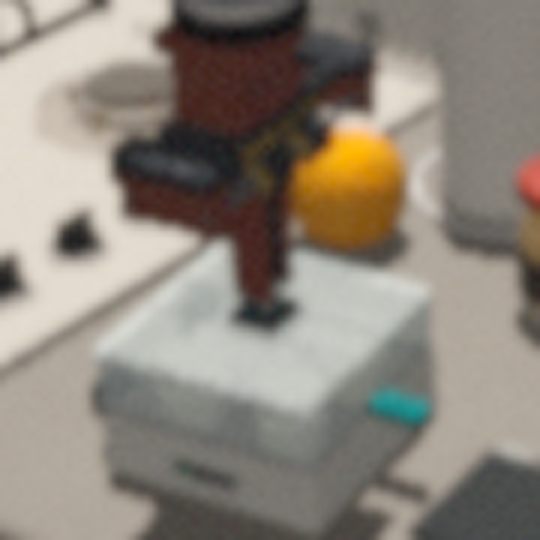

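Stem is in the hole with no contact force. I'll push on until the collar sits.

Emit:
step_arm --pt "0 0 0 0.05 0" --pt "0 0 0 0.04 0" --pt "0 0 0 0 0" --pt "0 0 0 0 0"

```text
t: 42.4
tool_pos: [0.5542, 0.0786, 0.1007]
orientation: [3.142, 0.0, 0.157]
force: [0.4, -1.1, -0.9]
grip_width: 0.0116
```

Emit:
step_arm --pt "0 0 0 0.03 0" --pt "0 0 0 0 0" --pt "0 0 0 0 0"

```text
t: 42.65
tool_pos: [0.5547, 0.0785, 0.0992]
orientation: [3.141, -0.001, 0.157]
force: [-1.4, -0.8, 4.5]
grip_width: 0.0113
```

Emit:
step_arm --pt "0 0 0 0.02 0" --pt "0 0 0 0 0" --pt "0 0 0 0 0"

```text
t: 42.9
tool_pos: [0.5548, 0.0785, 0.099]
orientation: [3.141, -0.001, 0.157]
force: [-5.5, -1.3, 17.5]
grip_width: 0.0114
```

```bash
python3 -c "
from ferm import *
T=toolT();print(T[:3,3],observe()['force']);snap('wrist','w44.png',(200,130,320,290),4)
"
```

```text
[0.5548 0.0785 0.099 ] [-5.5214 -1.3169 17.515 ]
```

View pics/w44.png

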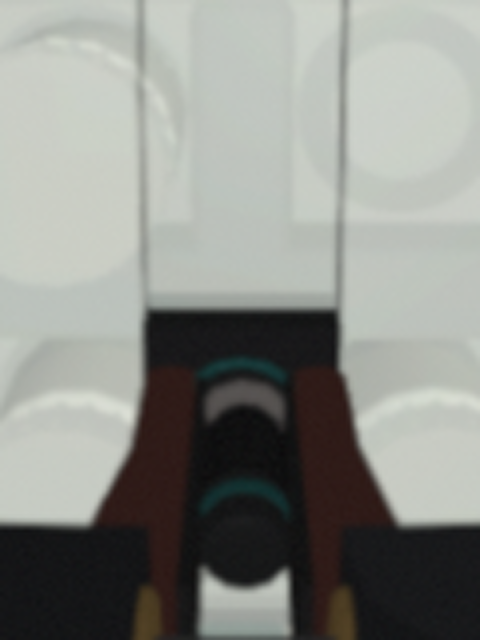

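Emit:
step_arm --pt "0 0 0 -0.015 0" --pt "0.5 0 0 0 0" --pt "0.5 0 0 0 0" --pt "0.5 0 0 0 0" --pt "0.5 0 0 0 0"

```text
t: 43.37
tool_pos: [0.5541, 0.0786, 0.0979]
orientation: [-3.142, 0.0, 0.157]
force: [0.8, -0.3, 0.3]
grip_width: 0.0341
```

Emit:
step_arm --pt "0.5 0 0 0 0" --pt "0.5 0 0 -0.3 0" --pt "0.5 0 0 -0.5 0" --pt "0.5 0 0 -0.5 0" --pt "0.5 0 0.4 0 0"

```text
t: 43.78
tool_pos: [0.5626, 0.052, 0.2023]
orientation: [-3.141, -0.01, 0.16]
force: [1.8, -0.1, 0.3]
grip_width: 0.0436
```

Emit:
step_arm --pt "0.5 0 0.4 0 0" --pt "0.5 0 0.3 0 0" --pt "0.5 0 0 0 0" --pt "0.5 0 0 0 0"

```text
t: 44.12
tool_pos: [0.5672, -0.0037, 0.1956]
orientation: [-3.141, 0.0, 0.155]
force: [-0.3, -0.3, -0.0]
grip_width: 0.044
```

```bash
python3 -c "
from ferm import *
T=toolT();print(T[:3,3],observe()['force']);snap('wrist','w45.png',(180,20,340,200),3.5);snap('scene','c45.png',(150,130,240,220),6);snap('side','s45.png',(220,190,310,290),6)
print(proj('wrist',np.r_[.5554,.078,.133],T),proj('wrist',np.r_[.5554,.078,.094],T),proj('side',(.5554,.078,.133)),proj('side',(.5554,.078,.094)))
"
```

```text
[ 0.5672 -0.0037  0.1956] [-0.3103 -0.324  -0.0151]
[261.4363  98.8442] [261.2756 100.0155] [264.7457 241.4671] [264.8421 254.2706]
```

View pics/w45.png

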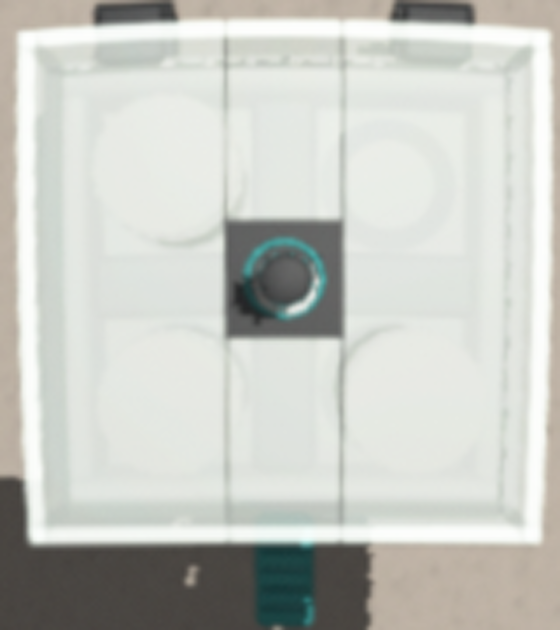

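View pics/s45.png

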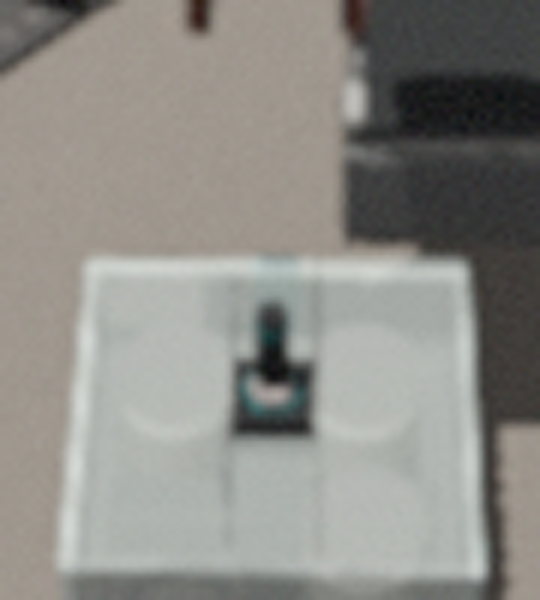

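Emit:
step_arm --pt "0.5 0 0 -0.1 -0.0622" --pt "0.5 0 0 -0.1 -0.0622" --pt "0.5 0 0 0 -0.0622" --pt "0.5 0 0 0 -0.0622" --pt "0.5 0 0 0 -0.0622"

```text
t: 44.68
tool_pos: [0.567, -0.0017, 0.2107]
orientation: [-3.141, -0.0, 0.787]
force: [0.5, 0.5, 0.6]
grip_width: 0.0439
```

Emit:
step_arm --pt "0.5 0 0 0 -0.0622" --pt "0.5 0 0 0 -0.0622" --pt "0.5 0 0 0 -0.0622" --pt "0.5 0 0 0 -0.0622" --pt "0.5 0 0 0 -0.0622"

```text
t: 45.1
tool_pos: [0.5669, -0.0017, 0.2105]
orientation: [-3.141, -0.0, 1.409]
force: [-0.4, 0.2, -0.2]
grip_width: 0.0439
```

Emit:
step_arm --pt "0.5 0 0 0 -0.0622" --pt "0.5 0 0 0 -0.0622" --pt "0.5 0 0 0 0"

```text
t: 45.35
tool_pos: [0.567, -0.0018, 0.2105]
orientation: [-3.141, -0.0, 1.656]
force: [-0.4, 0.3, 0.0]
grip_width: 0.0439
```

```bash
python3 -c "
from ferm import *
go(.4403,-.140,.15,np.radians(94.5))
"
```

```text
t 45.35 pos [ 0.567  -0.0018  0.2105] yaw 94.87 q [-0.02  0.35  1.77  0.    1.02 -1.68] w 0.0439 F [-0.4  0.3  0. ]
turn tot 0.0032 rows>=1 ; shift tot [-1.7053 -1.828   0.8077] rows>=5
```

Emit:
step_arm --pt "0.5 -0.284 -0.305 0.135 0.003" --pt "0.5 -0.284 -0.305 0.135 0" --pt "0.5 -0.284 -0.305 0.135 0" --pt "0.5 -0.284 -0.305 0.135 0" --pt "0.5 -0.284 -0.305 0.135 0"

```text
t: 45.77
tool_pos: [0.46, -0.1176, 0.1597]
orientation: [3.141, 0.0, 1.641]
force: [1.0, -0.6, -0.3]
grip_width: 0.0435
```

Emit:
step_arm --pt "0.5 -0.284 -0.305 0.135 0" --pt "0.5 0 0 0 0" --pt "0.5 0 0 0 0" --pt "0.5 0 0 0 0"

```text
t: 46.1
tool_pos: [0.4406, -0.1402, 0.1503]
orientation: [3.141, 0.0, 1.641]
force: [0.5, 0.5, 0.2]
grip_width: 0.0436
```

```bash
python3 -c "
from ferm import *
T=toolT();snap('wrist','w46.png')
print(proj('wrist',(.4403,-.140,.066),T),proj('wrist',(.4403,-.140,.072),T))
go(.4403,-.140,.047,np.radians(94.5))
"
```

```text
[261.6819 195.6417] [261.697 197.73 ]
t 46.15 pos [ 0.441  -0.14    0.1505] yaw 94.13 q [-0.33  0.3   2.04  0.    0.81 -1.98] w 0.0442 F [-0.1 -0.   0. ]
turn tot -0.0033 rows>=1 ; shift tot [ 0.0015 -0.0112  1.3798] rows>=3
```

View pics/w46.png

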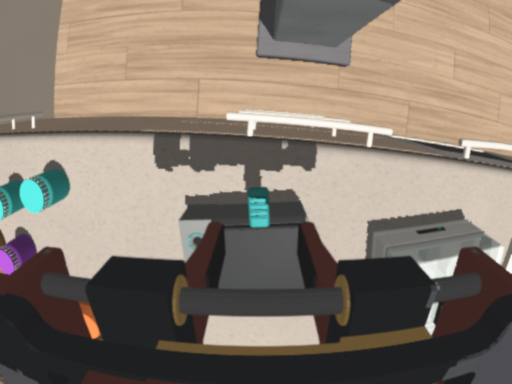

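Emit:
step_arm --pt "0.5 -0.034 0.005 0.32 -0.003" --pt "0.5 0 0 0.32 0" --pt "0.5 0 0 0.3 0" --pt "0.5 0 0 0 0" --pt "0.5 0 0 0 0"

```text
t: 46.57
tool_pos: [0.4406, -0.1421, 0.0792]
orientation: [-3.14, -0.001, 1.651]
force: [-0.8, -0.2, 0.4]
grip_width: 0.0442
```

```bash
python3 -c "
from ferm import *
T=toolT();snap('wrist','w47.png',(160,100,360,300),3)
go(.4403,-.140,.047,np.radians(94.5));snap('side','s47.png',(270,150,350,230),7)
"
```

```text
t 46.62 pos [ 0.4412 -0.1425  0.08  ] yaw 94.57 q [-0.34  0.43  2.07  0.    0.64 -1.99] w 0.0439 F [0.  0.1 0.6]
turn tot 0.0006 rows>=1 ; shift tot [ 0.0336 -0.0097  0.4405] rows>=1
```

View pics/w47.png

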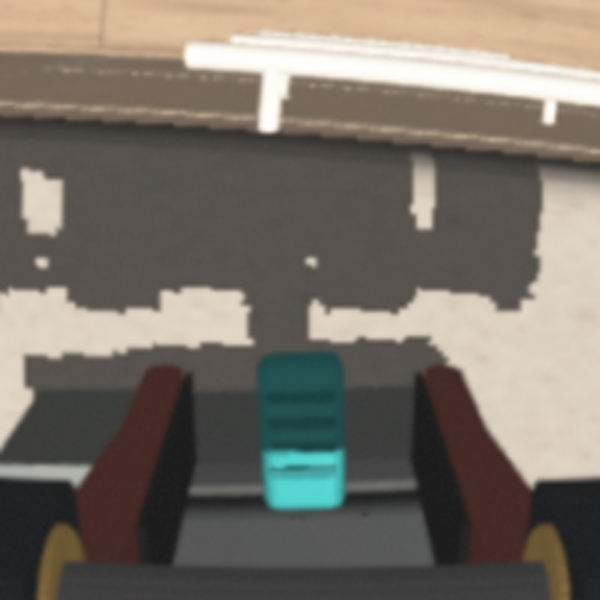

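View pics/s47.png

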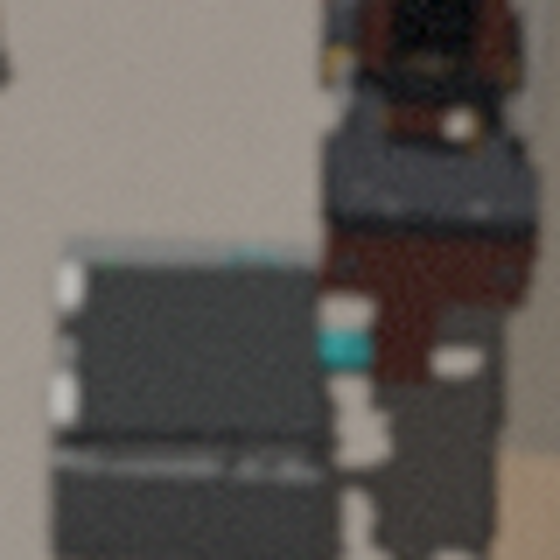

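Emit:
step_arm --pt "0.5 0 0 0.22 0" --pt "0.5 0 0 0.22 0" --pt "0.5 0 0 0 0" --pt "0 0 0 0 0" --pt "0 0 0 0 0"

```text
t: 47.08
tool_pos: [0.4412, -0.1432, 0.0477]
orientation: [3.14, 0.001, 1.65]
force: [-1.1, 0.3, 0.1]
grip_width: 0.0337
```

Emit:
step_arm --pt "0 0 0 0 0" --pt "0 0 0 0 0" --pt "0 0 0 0 0" --pt "0 0 0 0 0"

```text
t: 47.42
tool_pos: [0.4409, -0.1426, 0.0472]
orientation: [3.14, -0.0, 1.65]
force: [2.3, 5.0, 0.9]
grip_width: 0.0177
```

```bash
python3 -c "
from ferm import *
s=observe();print(s['tool_pos'],s['orientation'],s['force'],s['grip_width']);snap('wrist','w48.png',(160,100,360,300),3)
"
```

```text
[ 0.4409 -0.1426  0.0472] [ 3.1404 -0.0001  1.6501] [2.266  5.0412 0.9325] 0.017726649461969463
```

View pics/w48.png

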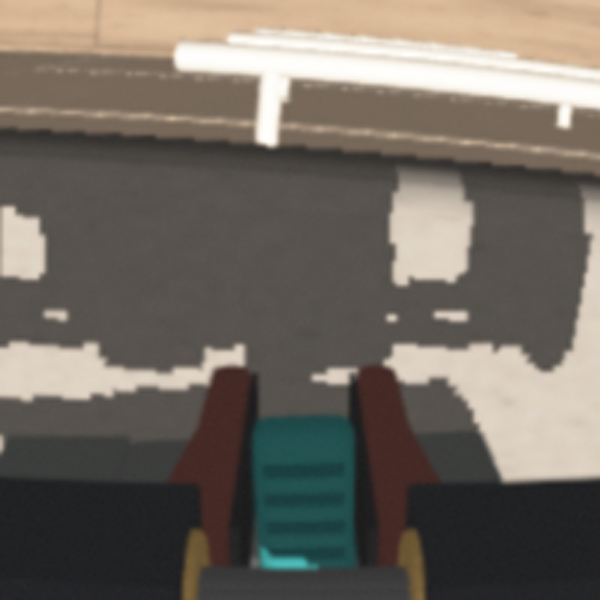

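```bash
python3 -c "
from arc import *
for i,x in enumerate(rows(.114,.03,1.72,15)): print(i,-x[0],x[1])"
```

```text
0 0.015 -0.171
1 0.034 -0.168
2 0.052 -0.163
3 0.07 -0.156
4 0.088 -0.147
5 0.104 -0.136
6 0.118 -0.124
7 0.131 -0.11
8 0.143 -0.094
9 0.153 -0.078
10 0.16 -0.06
11 0.166 -0.042
12 0.17 -0.023
13 0.171 -0.003
14 0.17 0.016
```

Emit:
step_arm --pt "0 0 0.015 -0.171 0" --pt "0 0 0.034 -0.168 0" --pt "0 0 0.052 -0.163 0" --pt "0 0 0.07 -0.156 0" --pt "0 0 0.088 -0.147 0"

```text
t: 47.88
tool_pos: [0.4587, -0.1406, 0.1072]
orientation: [-3.14, -0.001, 1.65]
force: [2.0, 4.0, -8.7]
grip_width: 0.0177
```

```bash
python3 -c "
from ferm import *
s=observe();print(s['tool_pos'],s['force'],s['grip_width']);snap('side','s49.png',(250,130,350,230),6)
"
```

```text
[ 0.4587 -0.1406  0.1072] [ 2.0464  3.9964 -8.6748] 0.01770921157894108
```

View pics/s49.png

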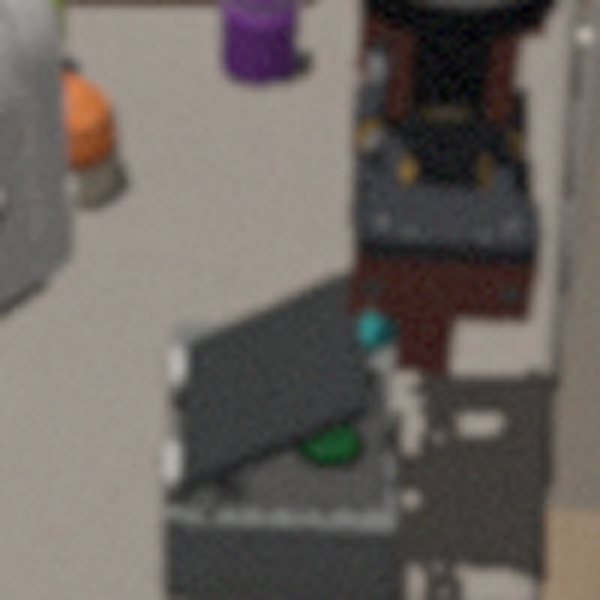

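Emit:
step_arm --pt "0 0 0.104 -0.136 0" --pt "0 0 0.118 -0.124 0" --pt "0 0 0.131 -0.11 0" --pt "0 0 0.143 -0.094 0" --pt "0 0 0.153 -0.078 0"

```text
t: 48.35
tool_pos: [0.5048, -0.1355, 0.1468]
orientation: [-3.134, -0.004, 1.65]
force: [-5.5, 8.3, -5.0]
grip_width: 0.018
```

Emit:
step_arm --pt "0 0 0.16 -0.06 0" --pt "0 0 0.166 -0.042 0" --pt "0 0 0.17 -0.023 0" --pt "0 0 0.171 -0.003 0" --pt "0 0 0.17 0.016 0"

```text
t: 48.77
tool_pos: [0.5683, -0.1289, 0.1564]
orientation: [-3.136, -0.007, 1.649]
force: [-8.2, 17.5, 12.0]
grip_width: 0.0178
```

Emit:
step_arm --pt "0 0 0 0 0" --pt "0 0 0 0 0" --pt "0 0 0 0 0"

```text
t: 49.02
tool_pos: [0.5701, -0.1288, 0.1563]
orientation: [-3.14, -0.006, 1.649]
force: [-0.6, 18.1, 5.3]
grip_width: 0.0174
```

```bash
python3 -c "
from ferm import *
s=observe();print(s['tool_pos'],s['force'],s['grip_width']);snap('side','s50.png',(250,110,350,230),5);snap('scene','c50.png',(200,150,300,250),6)
"
```

```text
[ 0.5701 -0.1288  0.1563] [-0.6363 18.0651  5.2778] 0.01738922514267337
```

View pics/s50.png

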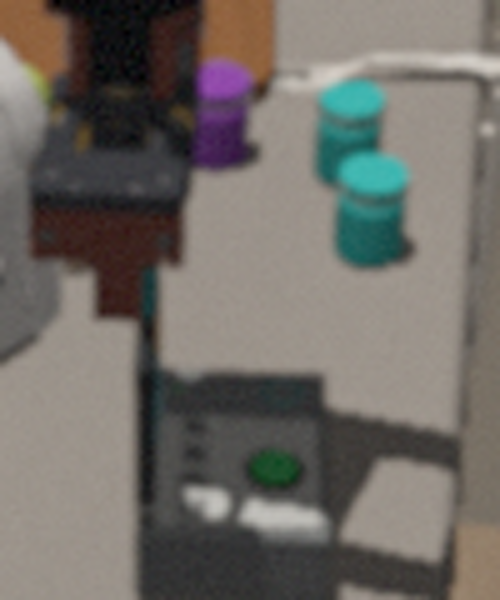

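View pics/c50.png

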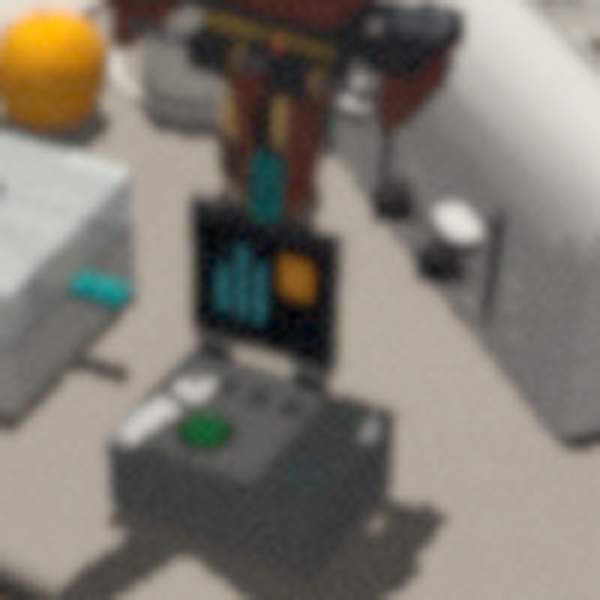

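```bash
cat >> ferm.py <<'E'
TC=np.radians(4.5);D1=np.array([np.cos(TC),np.sin(TC)]);D2=np.array([-np.sin(TC),np.cos(TC)])
H=np.array([.5541,-.1313])
def disp(th,r,y=0,h=0): return np.r_[H-D1*(r*np.cos(th)-h*np.sin(th))+D2*y,.063+r*np.sin(th)+h*np.cos(th)]
E
python3 -c "
from ferm import *
for c in ['side','scene']:
    grab_frame(c)
    for n in ['display_pull','display_hinge','start_top']:
        for d in spot_point(n,c)[:2]: print(c,n,d)
for t in (90,95,100,105,110):
    a=np.radians(t); print(t,'side',proj('side',disp(a,.114)),proj('side',disp(a,.09)),'scene',proj('scene',disp(a,.114)),'corners',proj('scene',disp(a,.09,.045)),proj('scene',disp(a,.09,-.045)),'sidec',proj('side',disp(a,.09,.045)),proj('side',disp(a,.09,-.045)),)
print(proj('side',disp(0,0)),proj('scene',disp(0,0,.045)),proj('scene',disp(0,0,-.045)))
"
```

```text
side display_pull {'point': [279.2, 165.5], 'score': 0.58}
side display_hinge {'point': [283.0, 201.1], 'score': 0.61}
side display_hinge {'point': [303.4, 204.2], 'score': 0.21}
side start_top {'point': [302.6, 205.4], 'score': 0.38}
scene display_pull {'point': [245.1, 178.9], 'score': 0.8}
scene display_pull {'point': [319.3, 238.5], 'score': 0.35}
scene display_hinge {'point': [240.8, 211.3], 'score': 0.62}
scene start_top {'point': [233.2, 224.6], 'score': 0.61}
90 side [280.7951 163.0231] [280.607  171.1778] scene [243.7965 179.453 ] corners [231.5248 181.8811] [256.3732 190.1056] sidec [279.2684 183.2824] [281.8601 159.8462]
95 side [276.5225 162.9499] [277.2837 171.1134] scene [245.4228 178.0908] corners [232.8373 180.8204] [257.5992 188.9712] sidec [275.8332 183.2042] [278.6417 159.7939]
100 side [272.2901 163.1759] [273.9893 171.2783] scene [247.0137 176.9911] corners [234.1293 179.9583] [258.7976 188.0396] sidec [272.4287 183.3579] [275.4505 159.9683]
105 side [268.1367 163.6976] [270.7528 171.6702] scene [248.5563 176.1581] corners [235.3904 179.2989] [259.9588 187.3155] sidec [269.0852 183.7413] [272.3144 160.3669]
110 side [264.0997 164.5081] [267.6024 172.2846] scene [250.0386 175.5933] corners [236.6106 178.8445] [261.0739 186.8013] sidec [265.8317 184.3497] [269.2607 160.9852]
[279.9489 199.6952] [231.9173 204.7226] [255.714  213.2591]
```

Emit:
step_arm --pt "0 0 0.04 0.006 0" --pt "0 0 0 0 0" --pt "0 0 0 0 0"

```text
t: 49.77
tool_pos: [0.5723, -0.1285, 0.156]
orientation: [-3.139, -0.006, 1.649]
force: [-4.2, 18.8, 8.4]
grip_width: 0.0173
```

Emit:
step_arm --pt "0.6 0 0 0 0" --pt "0.6 0 0 0 0" --pt "0.6 0 0 0 0" --pt "0.6 0 0 0 0" --pt "0.6 0 0 0 0"

```text
t: 50.18
tool_pos: [0.5739, -0.1328, 0.1556]
orientation: [3.141, 0.0, 1.65]
force: [-0.0, 0.1, -0.7]
grip_width: 0.0473
```

Emit:
step_arm --pt "0.6 0 0 -0.3 0" --pt "0.6 0 0 -0.5 0" --pt "0.6 0 0 -0.2 0" --pt "0.6 0 -0.5 0 0" --pt "0.6 0 -0.5 0 0"

```text
t: 50.6
tool_pos: [0.5001, -0.1389, 0.2318]
orientation: [3.138, 0.002, 1.651]
force: [-0.6, 0.4, -0.5]
grip_width: 0.0526
```

Emit:
step_arm --pt "0.6 0 -0.5 0 0" --pt "0.6 0 0 0 0" --pt "0.6 0 0 0 0" --pt "0.6 0 0 0 0"

```text
t: 50.93
tool_pos: [0.4626, -0.1418, 0.2311]
orientation: [3.14, 0.001, 1.649]
force: [0.3, 0.2, -0.5]
grip_width: 0.0525
```

```bash
python3 -c "
from ferm import *
s=observe();print(s['tool_pos'],s['force']);T=toolT();snap('wrist','w51.png',);snap('side','s51.png',(250,130,330,230),6);snap('scene','c51.png',(210,160,280,240),8)
"
```

```text
[ 0.4626 -0.1418  0.2311] [ 0.3288  0.1755 -0.5032]
```

View pics/w51.png

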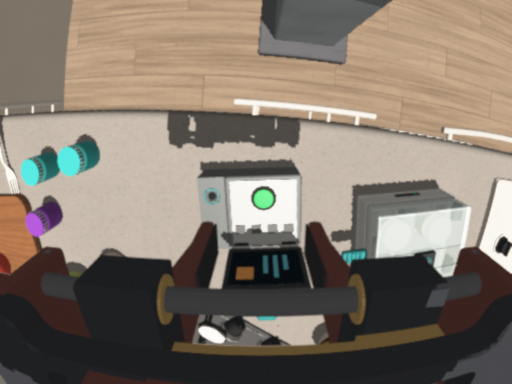

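View pics/s51.png

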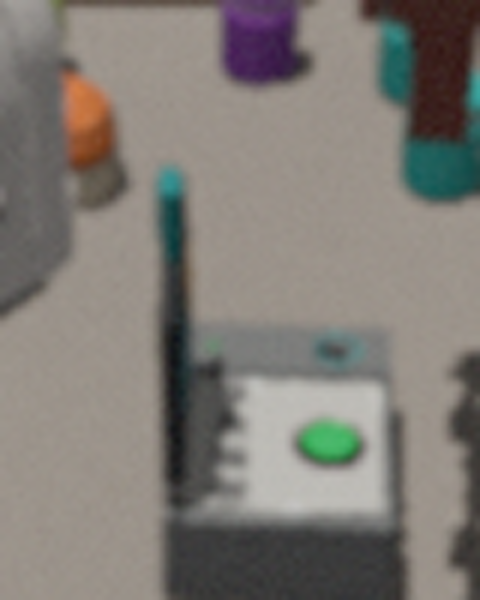

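View pics/c51.png

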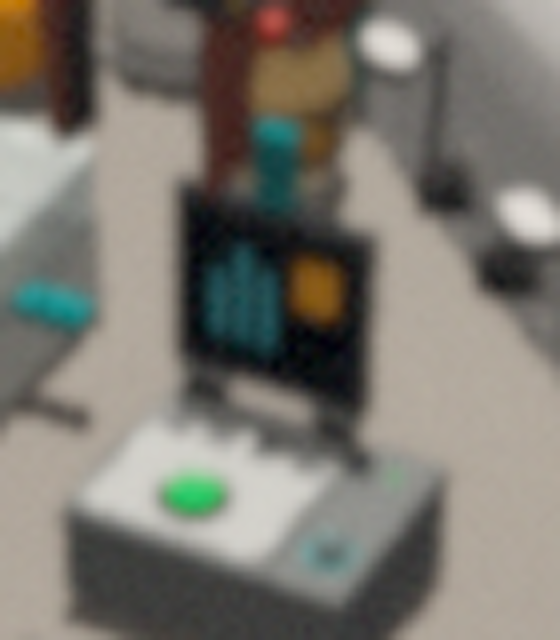

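Emit:
step_arm --pt "0 0 0 0 0.0604" --pt "0 0 0 0 0.0604" --pt "0 0 0 0 0.0604" --pt "0 0 0 0 0.0604" --pt "0 0 0 0 0.0604"

```text
t: 51.5
tool_pos: [0.4626, -0.1413, 0.2302]
orientation: [-3.142, 0.0, 1.04]
force: [0.2, 0.2, 0.3]
grip_width: 0.0226
```

Emit:
step_arm --pt "0 0 0 0 0.0604" --pt "0 0 0 0 0.0604" --pt "0 0 0 0 0.0604" --pt "0 0 0 0 0.0604" --pt "0 0 0 0 0.0604"

```text
t: 51.92
tool_pos: [0.4626, -0.1413, 0.2303]
orientation: [-3.142, 0.0, 0.436]
force: [0.2, 0.5, 0.3]
grip_width: 0.0002
```

Emit:
step_arm --pt "0 0 0 0 0.0604" --pt "0 0 0 0 0.0604" --pt "0 0 0 0 0.0604" --pt "0 0 0 0 0"

```text
t: 52.25
tool_pos: [0.4626, -0.1413, 0.2303]
orientation: [3.142, -0.0, 0.076]
force: [-0.3, 0.1, 0.0]
grip_width: 0.0004
```

```bash
python3 -c "
from ferm import *
go(.56,-.22,.235,np.radians(4.5))
"
```

```text
t 52.25 pos [ 0.4626 -0.1413  0.2303] yaw 4.34 q [-0.32  0.2   1.93 -0.    1.01 -0.4 ] w 0.0004 F [-0.3  0.1  0. ]
turn tot -0.0014 rows>=1 ; shift tot [ 1.2128  1.1482 -0.0628] rows>=4
```

Emit:
step_arm --pt "0 0 0.287 -0.05 0" --pt "0 0.404 0.287 0 0" --pt "0 0.404 0.287 0 0" --pt "0 0.404 0.287 0 0" --pt "0 0 0 0 0"

```text
t: 52.67
tool_pos: [0.5647, -0.2231, 0.234]
orientation: [3.139, -0.004, 0.083]
force: [-1.6, -0.3, 0.2]
grip_width: 0.0002
```

Emit:
step_arm --pt "0 0 0 0 0" --pt "0 0 0 0 0" --pt "0 0 0 0 0"

```text
t: 52.92
tool_pos: [0.558, -0.2192, 0.2338]
orientation: [-3.141, 0.001, 0.081]
force: [-0.1, 0.1, 0.1]
grip_width: 0.0008
```

```bash
python3 -c "
from ferm import *
T=toolT();print(T[:3,3]);snap('wrist','w52.png',(170,30,370,230),4)
for t in (90,95,100,105):
    a=np.radians(t);print(t,proj('wrist',disp(a,.125),T),proj('wrist',disp(a,.09),T))
print(proj('wrist',disp(0,0),T),proj('wrist',disp(0,0,.045),T),proj('wrist',disp(0,0,-.045),T))
"
```

```text
[ 0.558  -0.2192  0.2338]
90 [264.8078  90.7116] [264.2151  93.0405]
95 [280.5227  90.9358] [273.9195  93.1484]
100 [295.7834  91.4026] [283.4323  93.3595]
105 [310.2183  92.0777] [292.5893  93.6641]
[263.2626  96.7908] [263.3994  57.1801] [263.0985 136.7642]
```

View pics/w52.png

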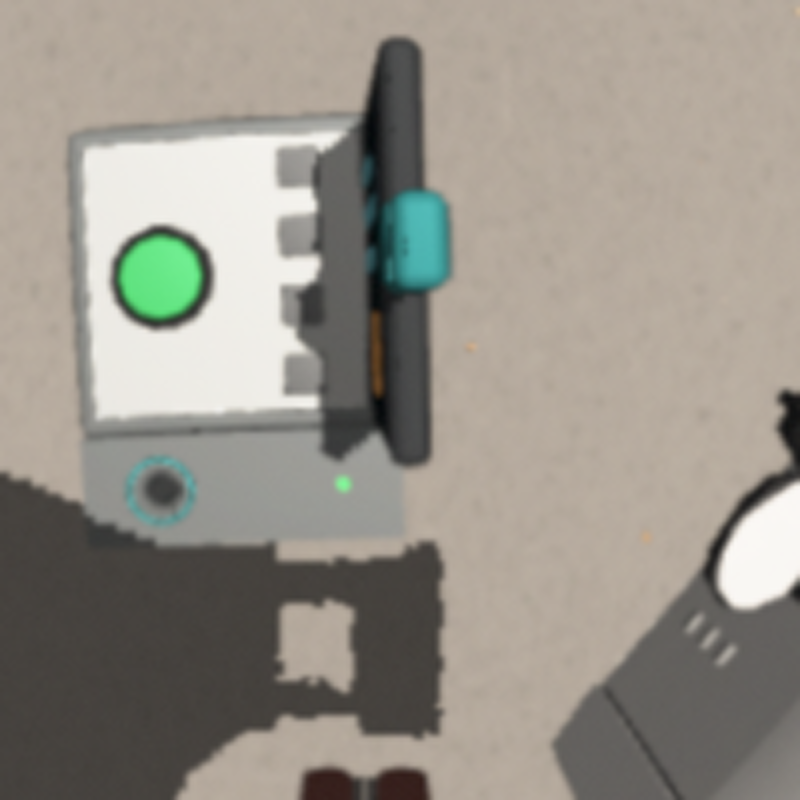

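```bash
python3 -c "
from ferm import *
T=toolT();print(T[:3,3])
for t in (90,93,95,97,100):
    a=np.radians(t)
    p1=at_z('wrist',(276.3,90.5),.063+.125*np.sin(a),T);p2=at_z('wrist',(270.9,92.5),.063+.09*np.sin(a),T)
    print(t,p1,p2,'slope ang',90+np.degrees(np.arcsin((p1-p2)[:2]@D1/.035)),'tip offs', 'hinge', p2[:2]@D1+.09*np.cos(a), p1[:2]@D1+.125*np.cos(a))
print(H@D1, at_z('wrist',(270.5,160),.052,T))
b=at_z('wrist',(170+162/4,30+277/4),.057,T);print('button',b, at_z('wrist',(170+161/4,30+490/4),.053,T))
"
```

```text
[ 0.5581 -0.2191  0.2341]
90 [ 0.5621 -0.1304  0.188 ] [ 0.5596 -0.1304  0.153 ] slope ang 94.15464050742841 tip offs hinge 0.5476205025789785 0.5501562045527261
93 [ 0.5621 -0.1304  0.1878] [ 0.5596 -0.1304  0.1529] slope ang 94.16234567537003 tip offs hinge 0.542914478487189 0.5436231164199035
95 [ 0.5621 -0.1304  0.1875] [ 0.5596 -0.1304  0.1527] slope ang 94.17603524575101 tip offs hinge 0.5397881808971222 0.5392864666553131
97 [ 0.5622 -0.1304  0.1871] [ 0.5596 -0.1303  0.1523] slope ang 94.19654919780243 tip offs hinge 0.536675170233194 0.534970977794742
100 [ 0.5622 -0.1303  0.1861] [ 0.5596 -0.1303  0.1516] slope ang 94.2400601303299 tip offs hinge 0.5320388582434156 0.5285489139187151
0.5420902153524603 [ 0.569 -0.204  0.052]
button [ 0.4947 -0.1378  0.057 ] [ 0.4974 -0.2003  0.053 ]
```

```bash
python3 -c "
from ferm import *
go(.52,-.133,.15,np.radians(4.6))
"
```

```text
t 52.97 pos [ 0.5581 -0.2191  0.2341] yaw 4.64 q [-0.39  0.37  1.68  0.    1.09 -0.47] w 0.0005 F [0.5 0.8 0.7]
turn tot 0.0003 rows>=1 ; shift tot [-0.4129 -1.1851  1.1225] rows>=4
```

Emit:
step_arm --pt "0 -0.413 0 0 0" --pt "0 0 -0.4 0 0" --pt "0 0 -0.4 0 0" --pt "0 0 -0.385 0 0" --pt "0 0 0 0.4 0"

```text
t: 53.38
tool_pos: [0.5229, -0.1308, 0.209]
orientation: [3.14, -0.009, 0.082]
force: [1.3, -0.4, 1.3]
grip_width: 0.0006
```

Emit:
step_arm --pt "0 0 0 0.4 0" --pt "0 0 0 0.32 0" --pt "0 0 0 0 0" --pt "0 0 0 0 0"

```text
t: 53.72
tool_pos: [0.5199, -0.1332, 0.15]
orientation: [-3.141, 0.002, 0.08]
force: [0.4, 0.2, 0.3]
grip_width: 0.0006
```

Emit:
step_arm --pt "0 0.1 0 0 0" --pt "0 0.1 0 0 0" --pt "0 0.03 0 0 0" --pt "0 0 0 0 0"

```text
t: 54.05
tool_pos: [0.5402, -0.1327, 0.1516]
orientation: [3.141, -0.003, 0.08]
force: [-0.5, 0.3, -1.1]
grip_width: 0.0005
```

Emit:
step_arm --pt "0 0.04 0 0 0" --pt "0 0 0 0 0" --pt "0 0 0 0 0"

```text
t: 54.3
tool_pos: [0.5414, -0.1322, 0.1504]
orientation: [3.142, -0.0, 0.079]
force: [-0.3, -0.8, 0.4]
grip_width: 0.0004
```

Emit:
step_arm --pt "0 0.04 0 0 0" --pt "0 0 0 0 0" --pt "0 0 0 0 0"

```text
t: 54.55
tool_pos: [0.5443, -0.1319, 0.1501]
orientation: [-3.141, 0.0, 0.079]
force: [-0.8, 0.1, -0.4]
grip_width: 0.0006
```

Emit:
step_arm --pt "0 0.04 0 0 0" --pt "0 0 0 0 0" --pt "0 0 0 0 0"

```text
t: 54.8
tool_pos: [0.5472, -0.1316, 0.1501]
orientation: [-3.141, 0.001, 0.079]
force: [-1.1, -0.2, -0.1]
grip_width: -0.0
```

```bash
python3 -c "
from ferm import *
s=observe();print(s['tool_pos'],s['force']);snap('wrist','w53.png',(170,60,370,260),4);snap('scene','c53.png',(210,140,280,240),6)
"
```

```text
[ 0.5472 -0.1316  0.1501] [-1.1374 -0.1522 -0.1211]
```

View pics/w53.png

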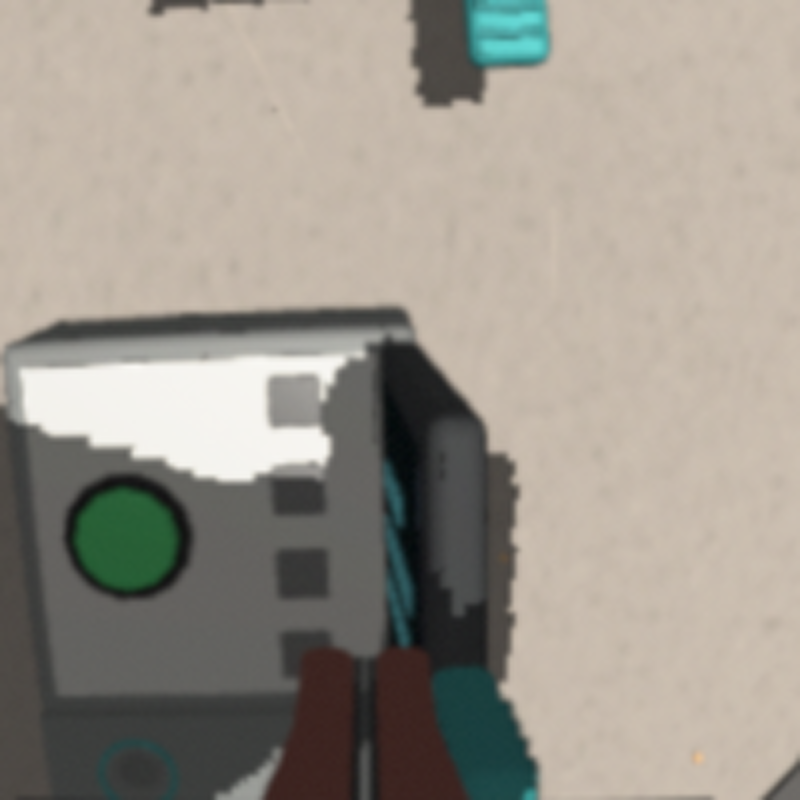

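View pics/c53.png

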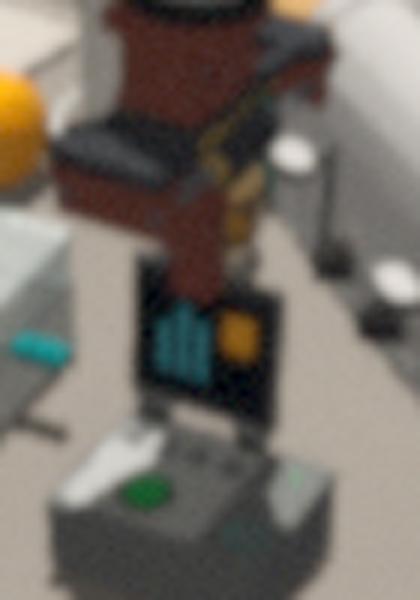

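Emit:
step_arm --pt "0 0.04 0 0 0" --pt "0 0.04 0 0 0" --pt "0 0.03 0 0 0" --pt "0 0 0 0 0" --pt "0 0 0 0 0"

```text
t: 55.32
tool_pos: [0.5558, -0.1311, 0.1501]
orientation: [3.142, -0.0, 0.08]
force: [-2.3, 1.2, -1.4]
grip_width: 0.0004
```

Back off and measure from above again.

Emit:
step_arm --pt "0 -0.3 0 0 0" --pt "0 -0.2 0 -0.4 0" --pt "0 0 0 -0.4 0" --pt "0 0 0 -0.33 0" --pt "0 0.25 0.3 0 0"

```text
t: 55.73
tool_pos: [0.5396, -0.154, 0.2407]
orientation: [3.139, -0.007, 0.081]
force: [1.3, -0.9, 0.7]
grip_width: 0.0004
```

Emit:
step_arm --pt "0 0.28 0.3 0 0" --pt "0 0 0.3 0 0" --pt "0 0 0.28 0 0" --pt "0 0 0 0 0" --pt "0 0 0 0 0"

```text
t: 56.15
tool_pos: [0.5653, -0.22, 0.2352]
orientation: [3.141, -0.001, 0.078]
force: [-0.6, 1.0, 0.3]
grip_width: 0.0006
```

Emit:
step_arm --pt "0 0 0 0 0" --pt "0 0 0 0 0"

```text
t: 56.32
tool_pos: [0.5648, -0.2183, 0.2351]
orientation: [-3.142, -0.0, 0.08]
force: [-0.4, -0.5, 0.0]
grip_width: 0.0004
```

```bash
python3 -c "
from ferm import *
T=toolT();print(T[:3,3]);snap('wrist','w54.png',(220,30,340,150),6)
for t in (90,95,100,105):
    a=np.radians(t);print(t,proj('wrist',disp(a,.125),T),proj('wrist',disp(a,.09),T))
"
```

```text
[ 0.5648 -0.2183  0.2351]
90 [254.6402  91.2182] [255.4305  93.4364]
95 [270.3068  91.3036] [265.1042  93.4703]
100 [285.6159  91.6322] [274.6271  93.6069]
105 [300.1876  92.1758] [283.8333  93.8384]
```

View pics/w54.png

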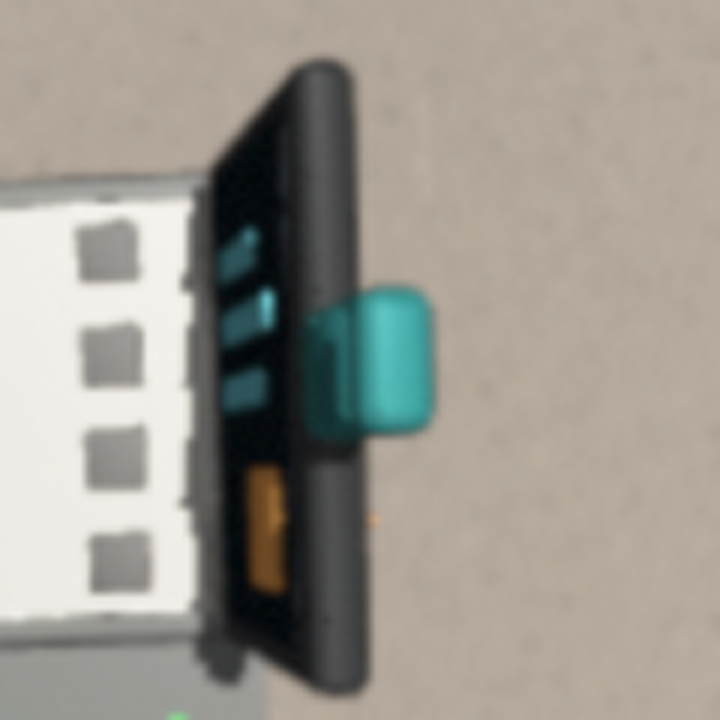

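Emit:
step_arm --pt "0 0 0 0 -0.0604" --pt "0 0 0 0 -0.0604" --pt "0 0 0 0 -0.0604" --pt "0 0 0 0 -0.0604" --pt "0 0 0 0 -0.0604"

```text
t: 56.78
tool_pos: [0.5649, -0.2182, 0.2352]
orientation: [3.141, -0.0, 0.69]
force: [0.0, -0.1, -0.4]
grip_width: 0.0004
```

Emit:
step_arm --pt "0 0 0 0 -0.0604" --pt "0 0 0 0 -0.0604" --pt "0 0 0 0 -0.0604" --pt "0 0 0 0 -0.0604" --pt "0 0 0 0 -0.0604"

```text
t: 57.2
tool_pos: [0.5649, -0.2182, 0.2351]
orientation: [3.141, -0.0, 1.294]
force: [0.9, 0.0, -0.1]
grip_width: 0.0005
```

Emit:
step_arm --pt "0 0 0 0 -0.0604" --pt "0 0 0 0 -0.0604" --pt "0 0 0 0 -0.0604" --pt "0 0 0 0 0"

```text
t: 57.53
tool_pos: [0.5649, -0.2183, 0.2351]
orientation: [3.141, 0.0, 1.655]
force: [0.3, -0.0, 0.4]
grip_width: 0.0008
```

```bash
python3 -c "
from ferm import *
go(.4947,-.1378,.235,np.radians(94.5))
"
```

```text
t 57.53 pos [ 0.5649 -0.2183  0.2351] yaw 94.83 q [-0.39  0.38  1.66  0.    1.1  -2.04] w 0.0008 F [ 0.3 -0.   0.4]
turn tot 0.0029 rows>=1 ; shift tot [ 1.143  -0.8483  0.0014] rows>=3
```

Emit:
step_arm --pt "0 0 -0.42 0 0.003" --pt "0 0 -0.428 0 0" --pt "0 0.38 0 0 0" --pt "0 0.38 0 0 0" --pt "0 0.38 0 0 0"

```text
t: 57.95
tool_pos: [0.4944, -0.1378, 0.2352]
orientation: [3.141, 0.0, 1.638]
force: [0.7, 0.2, 1.2]
grip_width: 0.0003
```

Emit:
step_arm --pt "0 0 0 0.5 0" --pt "0 0 0 0.5 0" --pt "0 0 0 0.4 0" --pt "0 0 0 0 0" --pt "0 0 0 0 0"

```text
t: 58.37
tool_pos: [0.4942, -0.138, 0.1293]
orientation: [-3.138, -0.001, 1.642]
force: [0.7, -0.7, 0.8]
grip_width: 0.0007
```

```bash
python3 -c "
from ferm import *
go(.4947,-.1378,.06,np.radians(94.5));T=toolT();snap('wrist','w55.png',(160,100,360,300),3)
print(proj('wrist',(.4947,-.1378,.057),T),proj('wrist',(T[0,3],T[1,3],.057),T));snap('side','s55.png',(250,130,350,230),6)
"
```

```text
t 58.37 pos [ 0.4942 -0.138   0.1293] yaw 94.07 q [-0.3   0.4   1.94  0.    0.81 -1.94] w 0.0007 F [ 0.7 -0.7  0.8]
turn tot -0.0037 rows>=1 ; shift tot [0.0008 0.0091 0.9239] rows>=2
[261.503  201.1483] [261.3286 200.6147]
```

View pics/w55.png

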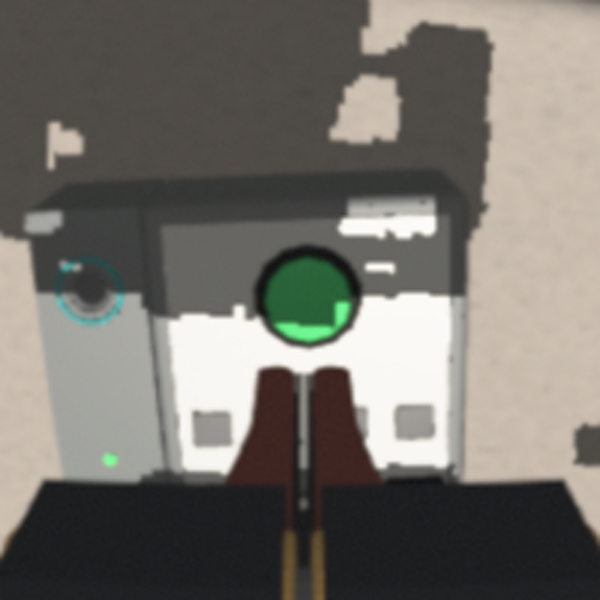

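View pics/s55.png

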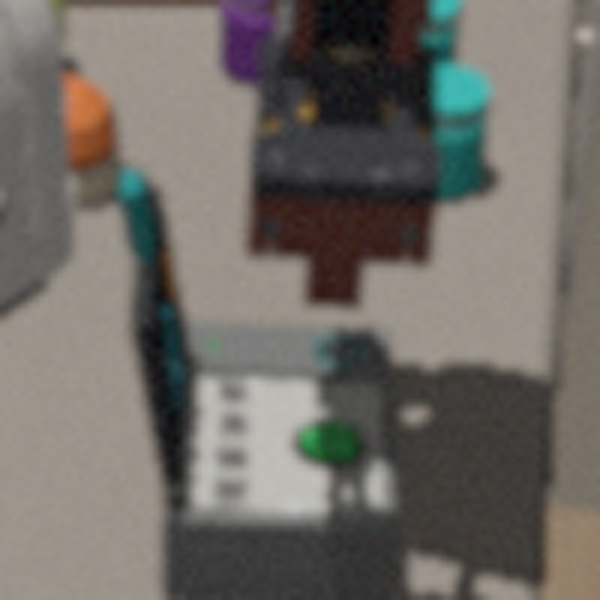

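Emit:
step_arm --pt "0 0.013 -0.022 0.3 0" --pt "0 0 0 0.3 0" --pt "0 0 0 0.3 0" --pt "0 0 0 0 0" --pt "0 0 0 0 0"

```text
t: 58.88
tool_pos: [0.4941, -0.1381, 0.0636]
orientation: [3.141, 0.0, 1.643]
force: [0.4, 0.4, 0.5]
grip_width: 0.0002
```

Emit:
step_arm --pt "0 0 0 0.03 0" --pt "0 0 0 0 0" --pt "0 0 0 0 0"

```text
t: 59.13
tool_pos: [0.4944, -0.1381, 0.0617]
orientation: [3.139, 0.001, 1.644]
force: [-0.5, -0.3, -0.5]
grip_width: 0.0003
```

Emit:
step_arm --pt "0 0 0 0.03 0" --pt "0 0 0 0 0" --pt "0 0 0 0 0"

```text
t: 59.38
tool_pos: [0.4935, -0.1378, 0.0582]
orientation: [3.141, 0.0, 1.644]
force: [-0.3, 0.6, 0.0]
grip_width: 0.001
```

Emit:
step_arm --pt "0 0 0 0.04 0" --pt "0 0 0 0 0" --pt "0 0 0 0 0"

```text
t: 59.63
tool_pos: [0.4936, -0.1379, 0.055]
orientation: [3.141, 0.0, 1.644]
force: [-0.8, 0.0, 2.7]
grip_width: 0.0007
```

Emit:
step_arm --pt "0 0 0 0.03 0" --pt "0 0 0 0 0" --pt "0 0 0 0 0"

```text
t: 59.88
tool_pos: [0.4937, -0.1379, 0.0536]
orientation: [3.141, 0.0, 1.644]
force: [-3.4, 1.4, 14.7]
grip_width: 0.0005
```

Emit:
step_arm --pt "0 0 0 0.012 0" --pt "0 0 0 0 0" --pt "0 0 0 0 0"

```text
t: 60.13
tool_pos: [0.4938, -0.1379, 0.0534]
orientation: [3.141, 0.0, 1.644]
force: [-5.7, 1.3, 24.3]
grip_width: 0.0003
```

Emit:
step_arm --pt "0 0 0 -0.1 0" --pt "0 0 0 -0.3 0" --pt "0 0 0 -0.5 0" --pt "0 0 0 -0.5 0" --pt "0 0 0 -0.5 0"

```text
t: 60.55
tool_pos: [0.4926, -0.1376, 0.1953]
orientation: [-3.14, -0.001, 1.644]
force: [0.3, -0.4, -0.3]
grip_width: 0.0006
```

Emit:
step_arm --pt "0 0 -0.3 -0.2 0" --pt "0 0 -0.3 0 0" --pt "0 0 0 0 0" --pt "0 0 0 0 0"

```text
t: 60.88
tool_pos: [0.4478, -0.1411, 0.2094]
orientation: [3.142, -0.0, 1.643]
force: [0.3, 0.3, 0.5]
grip_width: 0.0006
```

```bash
python3 -c "
from ferm import *
s=observe();print(s['t'],s['tool_pos'],s['force']);snap('scene','c56.png',(120,120,360,300),3.2);snap('side','s56.png',(200,100,360,340),2.4);snap('wrist','w56.png')
"
```

```text
60.8833 [ 0.4478 -0.1411  0.2094] [0.2755 0.3439 0.528 ]
```

View pics/c56.png

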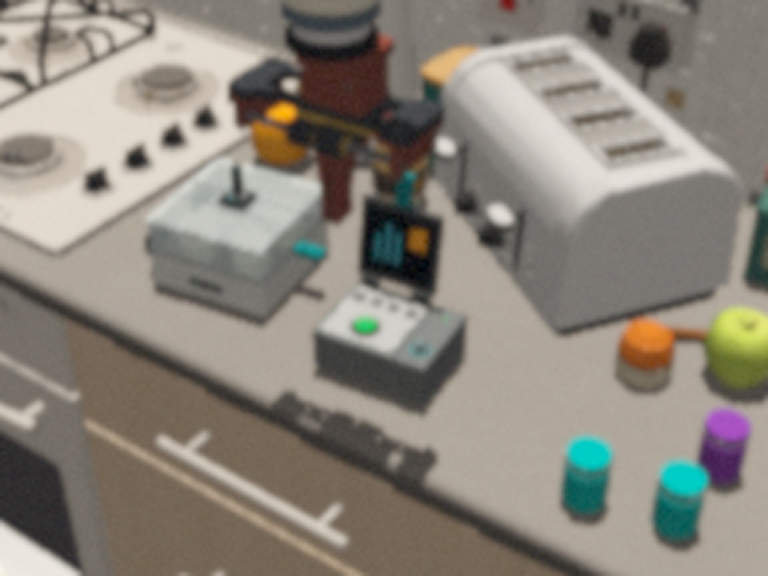

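View pics/s56.png

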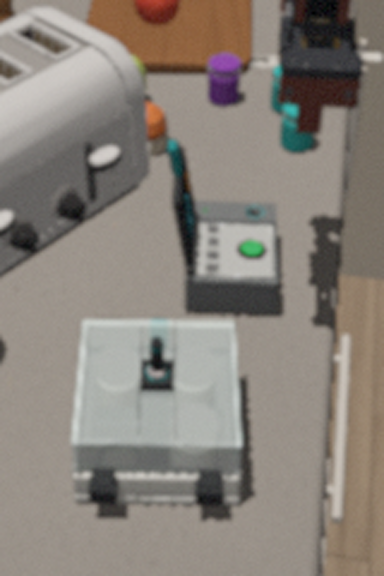

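View pics/w56.png

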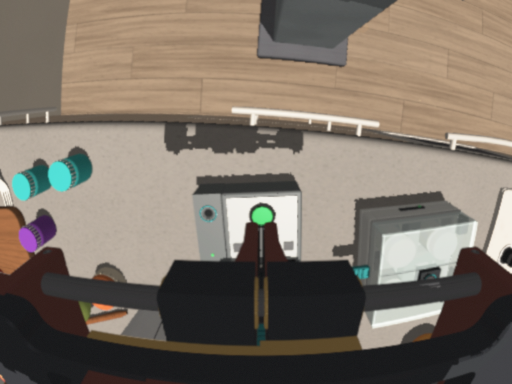

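```bash
python3 -c "
from plant import *
print(sign_off())"
```

```text
the job is handed in; nothing more can be done
None
```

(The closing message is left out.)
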